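# Magnetise the loose screwdrivers and rack them

### The arm

A 6-joint arm with a two-finger parallel gripper is mounted at the origin on the work surface. World frame = base frame: x ahead of the robot, y to its left, z up, the work surface at z = 0. Lengths are in mm, angles in rad, forces in N, time in s.
With the tool pointing down it reaches from about 350 to 775 mm from the base axis. Payload 7.3 kg.
Tool frame: the origin (TCP) lies between the finger pads; the fingertips stand tcp_to_tips ahead of it and the grasp point (between the pads) lies 5 mm behind it (tcp_to_tips is the distance from the TCP to the fingertips, in mm); z points along the fingers, x is the direction in which the jaws open and shut, and the axes are right-handed (so a half turn about z gives the same grasp; the last joint's range is limited). The gripper opens to 92 mm and grips with 3 to 60 N. Pads are 19 mm wide; open, the fingers measure 130 mm over their backs; the gripper's body (75 mm by 190 mm) begins 47 mm behind the grasp point.
Start: joints at [-1.494, 0.342, 1.524, -0, 1.275, -0.146], TCP at [116.026, -512.037, 240.741] pointing down, gripper open.
Joint ranges: [-2.53, 2.53], [-0.77, 2.02], [0.04, 2.7], [-1, 4.14], [0.28, 2.66], [-3.11, 3.11]. Speed limits (rad/s): [2.57, 2.57, 3.14, 3.14, 3.14, 3.14].

### API

Orientations are given as [roll, pitch, yaw] about the fixed x, y, z axes, in that order (R = Rz(yaw) Ry(pitch) Rx(roll)).
In Python, from plant import * gives the robot as it stands.
- The arm moves only by the tool drive_tool, never from a script. Its argument "deltas" is a list of rows, each an object of numbers: "hand": the gripper's target within -1 to 1 (shut at 1, half-way at 0, fully open at -1); "tx", "ty", "tz": the shift along the tool's x, y, z each as a share of 4 cm, from -1 to 1; "wx", "wy", "wz": the turn, a rotation vector about the tool's x, y, z each as a share of 5 degrees, from -1 to 1. In form: [{"hand": .., "tx": .., "ty": .., "tz": .., "wx": .., "wy": .., "wz": ..}, ...]. A call has 1 to 20 rows; each row shifts and turns the commanded pose from where the row before left it, along the tool's axes as they then stand; what a row does not reach is not made up. A row lasts 1/12 s, in which the tool goes at most 41.7 mm and 7.16 degrees, less where a joint would pass 70% of its speed; a pose out of reach is approached as far as the arm can. A call with a number of a shift or a turn outside -1 to 1 is refused whole. A call with a gripper value outside its range is refused whole. The fingers move at their own pace and stop on an object; the grip force is fixed at half the most. Time passes only in rows, so rows that do not move let the fingers close. It gives the time, the measured TCP pose, the force and the opening at its end, in the units of the state.
- get_obs(): the state, without advancing time (a new reading comes with each control period).
- capture(name): name is "scene" or "side" or "wrist"; returns the picture (400x640x3 uint8, red, green, blue); there is no depth.
- camera_model(name): a dict with "fx", "fy", "cx", "cy" (pixels), "rvec" (rotation vector, rad) and "tvec" (3), from world to camera coordinates, as OpenCV has them. Camera axes: x right, y down, z forward; pixel columns grow to the right and rows downward; lengths in mm; the calibration is good to about 2 mm. The wrist camera is an equidistant fisheye: a pixel r from the principal point sees the ray r / f radians off the axis. A picture is of the moment at which its call begins: read the wrist's pose just before it. camera_model takes no time and is no camera call; for the wrist camera it gives the pose at the moment of the call.
- close_job(): hands the job in, once; it reports no verdict.
The state is a dict: "time": time; "joint_positions": joint angles; "dq": joint speeds; "tau": joint torques, N m; "tool_pos": TCP position; "tcp_rot": TCP orientation; "contact_force": force on the tool from outside, world axes, zero at the start; "moment": the same for the moment, N m; "grip_width": finger opening in mm.
Only numpy, scipy, OpenCV 4.12 (cv2) and the standard library are available. Lean on these libraries where they do the work, as an engineer would, in place of code of your own. Each camera call takes 0.05 s, during which the arm holds its last target.

### The job

Magnetise the screwdrivers that stand in the wooden block, one at a time from the longest to the shortest: stand each one tip-down in the jig's well, swing the sprung lever fully to its stop, hold it there for about half a second and let it spring all the way back while the screwdriver is still standing in the well, then move the screwdriver tip-down into a free tube of the steel rack. When all are in the rack, set the dust cap flat over the well and centred on it; leave the tape roll, solder reel and parts box alone.

Things in the scene. Friction and masses are not known exactly. Their poses are not given: they have to be found in the camera images.
- driver_long: screwdriver with a round blue plastic handle: 210 mm long overall, steel blade 8 mm diameter and 110 mm long, the rest handle of 32 mm diameter, about 110 g. Origin at the blade's tip, z along the shaft towards the handle's butt. Starts tip-down in one of the wooden block's holes, tip 10 mm above the bench. Not always there (None when absent)
- driver_mid: screwdriver with a round blue plastic handle: 185 mm long overall, steel blade 8 mm diameter and 100 mm long, the rest handle of 28 mm diameter, about 85 g. Origin at the blade's tip, z along the shaft towards the handle's butt. Starts tip-down in one of the wooden block's holes, tip 10 mm above the bench. Not always there (None when absent)
- driver_short: screwdriver with a round blue plastic handle: 160 mm long overall, steel blade 8 mm diameter and 90 mm long, the rest handle of 24 mm diameter, about 60 g. Origin at the blade's tip, z along the shaft towards the handle's butt. Starts tip-down in one of the wooden block's holes, tip 10 mm above the bench. Not always there (None when absent)
- block: wooden block on the bench, fixed, 180 x 60 x 55 mm, origin under its centre, x along its length, z up; three 14 mm square holes 45 mm deep at x = -60, 0 and +60 mm, y = 0, in which the screwdrivers start standing, any screwdriver in any hole
- rack: steel rack, fixed: an 180 x 70 x 8 mm base plate with three upright open square tubes (18 mm wide inside, 2 mm walls, top 80 mm above the bench, floor at 8 mm) at x = -60, 0 and +60 mm, y = 0; origin under its centre, x along its length, z up. Empty at the start
- tube0 (a point): centre of the mouth (80 mm above the bench) of the rack's tube at x = -60 mm
- tube1 (a point): the same, tube at x = 0
- tube2 (a point): the same, tube at x = +60 mm
- jig: magnetising jig, fixed: grey base plate 80 x 200 x 8 mm; an aluminium block 50 x 50 mm, top 55 mm above the bench, with the well at its centre, (0, 60) mm in the jig's frame; a lever on an upright pivot at (0, 0). Origin on the bench under the pivot, z up
- well (a point): centre of the well's mouth, 55 mm above the bench: a 14 mm square hole 45 mm deep (its floor is 10 mm above the bench)
- lever (a joint): angle of the sprung lever about the upright pivot at the jig's origin, rad: 0 at rest, 0.8 at its stop, growing counter-clockwise seen from above, so the handle end moves towards the jig's +x. A spring returns it when let go; holding it at the stop takes about 7 N at the handle
- lever_grip (a point): centre of the top of the black upright handle post at the lever's end: post 18 mm diameter, 110 mm from the pivot, rising from the lever bar (top of bar 67 mm above the bench) to 95 mm. At rest it is at (-43, -101) mm in the jig's frame, at the stop at (+43, -101) mm
- jaw (a point): face of the magnet jaw on the lever's other arm, 73 mm above the bench (jaw 62 to 84 mm): about 59 mm from the well's axis at rest and 13 mm from it at the stop; it does not touch the blade
- cap: dust cap, loose: plain black plastic cylinder 44 mm diameter, 40 mm high, 50 g, same both ways up; origin at the centre of its underside as built, z along its axis. Starts standing on the bench between the robot and the jig
- tape_roll: roll of black tape lying flat, 90 mm across, 24 mm high, bystander; origin under its centre
- solder_reel: small grey solder reel standing on its flange, 54 mm across, 40 mm high, bystander; origin under its centre
- parts_box: open grey plastic parts box 70 x 110 x 30 mm with six compartments, bystander; origin under its centre
There are look-alikes about, which are no part of the job. Leave any green or white look-alike of the driver_long alone.

How it is judged (in metres and radians):
On the way, in this order (a step that is already met when the one before it is completed fails the run):
1. the long screwdriver stands tip-down in the jig's well while the lever is at its stop (magnet jaw within 22 mm of the tip, seen from above) (horizontal distance between driver_long and well below 0.007 m and height (world z) of driver_long below 0.02 m and angle between driver_long's own z axis and vertical below 0.2 rad and horizontal distance between driver_long and jaw below 0.022 m), for 0.2 s.
2. the lever has sprung back (jaw more than 48 mm away) with the long screwdriver still standing in the well (horizontal distance between driver_long and well below 0.007 m and height (world z) of driver_long below 0.02 m and angle between driver_long's own z axis and vertical below 0.2 rad and horizontal distance between driver_long and jaw above 0.048 m), for 0.2 s.
3. the middle screwdriver stands tip-down in the jig's well while the lever is at its stop (magnet jaw within 22 mm of the tip, seen from above) (horizontal distance between driver_mid and well below 0.007 m and height (world z) of driver_mid below 0.02 m and angle between driver_mid's own z axis and vertical below 0.2 rad and horizontal distance between driver_mid and jaw below 0.022 m), for 0.2 s.
4. the lever has sprung back (jaw more than 48 mm away) with the middle screwdriver still standing in the well (horizontal distance between driver_mid and well below 0.007 m and height (world z) of driver_mid below 0.02 m and angle between driver_mid's own z axis and vertical below 0.2 rad and horizontal distance between driver_mid and jaw above 0.048 m), for 0.2 s.
5. the short screwdriver stands tip-down in the jig's well while the lever is at its stop (magnet jaw within 22 mm of the tip, seen from above) (horizontal distance between driver_short and well below 0.007 m and height (world z) of driver_short below 0.02 m and angle between driver_short's own z axis and vertical below 0.2 rad and horizontal distance between driver_short and jaw below 0.022 m), for 0.2 s.
6. the lever has sprung back (jaw more than 48 mm away) with the short screwdriver still standing in the well (horizontal distance between driver_short and well below 0.007 m and height (world z) of driver_short below 0.02 m and angle between driver_short's own z axis and vertical below 0.2 rad and horizontal distance between driver_short and jaw above 0.048 m), for 0.2 s.
At the end, for the whole second after the job is handed in: every screwdriver present stands tip-down in a rack tube (tip within 13 mm of the tube's axis and under 20 mm above the bench, leaning less than 0.3 rad), the cap lies flat on the jig's block within 12 mm of the well's centre, the lever is back at rest (under 0.1 rad), and all is still ((horizontal distance between driver_long and tube0 below 0.013 m or horizontal distance between driver_long and tube1 below 0.013 m or horizontal distance between driver_long and tube2 below 0.013 m) and height (world z) of each of driver_long, driver_mid, driver_short below 0.02 m and angle between each of driver_long, driver_mid, driver_short's own z axis and vertical below 0.3 rad and linear speed of each of driver_long, driver_mid, driver_short, cap below 0.03 m/s and (horizontal distance between driver_mid and tube0 below 0.013 m or horizontal distance between driver_mid and tube1 below 0.013 m or horizontal distance between driver_mid and tube2 below 0.013 m) and (horizontal distance between driver_short and tube0 below 0.013 m or horizontal distance between driver_short and tube1 below 0.013 m or horizontal distance between driver_short and tube2 below 0.013 m) and horizontal distance between cap and well below 0.012 m and height (world z) of cap between 0.05 and 0.1 m and (angle between cap's own z axis and vertical below 0.1 rad or angle between cap's own z axis and vertical above 3.04 rad) and value of joint lever below 0.1 rad); the robot touches nothing.
It fails at once if the tape roll is moved more than 30 mm (distance of tape_roll from where it was at the start of the episode above 0.03 m).
It fails at once if the solder reel is moved more than 30 mm (distance of solder_reel from where it was at the start of the episode above 0.03 m).
It fails at once if the parts box is moved more than 30 mm (distance of parts_box from where it was at the start of the episode above 0.03 m).
Of driver_long, driver_mid, driver_short only 2 to 3 are there at a start; the rules pass over those that are not, and their reading is None.
At some moment in a run one of cap may be knocked a few centimetres aside while the robot is not near it.
It also fails if it takes over 210 s, if anything falls off the work surface, if the arm or the gripper's body presses on something with over 40 N, if the wrist force passes 120 N, or if a joint passes its speed limit or range.

## Working session

There is one attempt and no reset: what is moved stays moved. The work goes in short steps, Python scripts to look and compute and a tool call to move; the robot and the scene stay as the last step left them, time stands still between calls to the robot, and variables do not carry over. Pictures are saved under pics/ and viewed, and the job is handed in when it is done.

Besides the shell and the picture viewer there is one more tool, called after "Call:" as name([rows], argument=value, ...), one row to a line, values as JSON. drive_tool: Moves the arm, as the interface text tells. Its arguments: {"type":"object","properties":{"deltas":{"type":"array","items":{"type":"object","properties":{"hand":{"type":"number"},"tx":{"type":"number"},"ty":{"type":"number"},"tz":{"type":"number"},"wx":{"type":"number"},"wy":{"type":"number"},"wz":{"type":"number"}}}}},"required":["deltas"]}

```bash
ls; mkdir -p pics
python3 - <<'E'
from plant import *
import cv2
print(get_obs())
for n in ["scene","side","wrist"]:
    print(n,camera_model(n))
    cv2.imwrite(f"pics/{n}0.png",capture(n)[:,:,::-1])
E
```

```text
pics
{'time': 0.0, 'joint_positions': array([-1.49402407e+00,  3.42704863e-01,  1.52501304e+00, -2.58458170e-05,
        1.27537957e+00, -1.46012236e-01]), 'dq': array([-0.00089712, -0.00087324,  0.00057348,  0.00194288, -0.00184125,
        0.00015505]), 'tau': array([-1.76540649e-03, -4.31245565e+01, -2.44220263e+01,  7.16583082e-02,
        5.58322587e-02, -9.73074975e-05]), 'tool_pos': array([ 115.97530363, -511.64037532,  240.05559767]), 'tcp_rot': array([-3.14139816e+00,  1.49240130e-03, -1.34800414e+00]), 'contact_force': array([ 0.05349466,  0.13056712, -0.41486245]), 'moment': array([-0.01441696,  0.02767539, -0.02257749]), 'grip_width': 91.56430464888915}
scene {'fx': 510.0760697089769, 'fy': 510.0760697089769, 'cx': 315.8305821448645, 'cy': 202.01206595091745, 'rvec': array([ 2.20735738,  0.54242917, -0.25599994]), 'tvec': array([-510.16987441,  -77.16547012, 1529.9804734 ])}
side {'fx': 478.4836610433257, 'fy': 478.4836610433257, 'cx': 318.8374592655307, 'cy': 191.07044486132932, 'rvec': array([ 0.1713856 , -2.6807604 ,  1.49981399]), 'tvec': array([ 578.93412018,   76.74874713, 1356.74439932])}
wrist {'fx': 309.70691628693146, 'fy': 309.70691628693146, 'cx': 319.39634879913905, 'cy': 195.5973135075321, 'rvec': array([-2.27446318,  1.81882119,  0.25783197]), 'tvec': array([-524.00465108,  -34.45250619,  390.5088397 ])}
```

View pics/scene0.png

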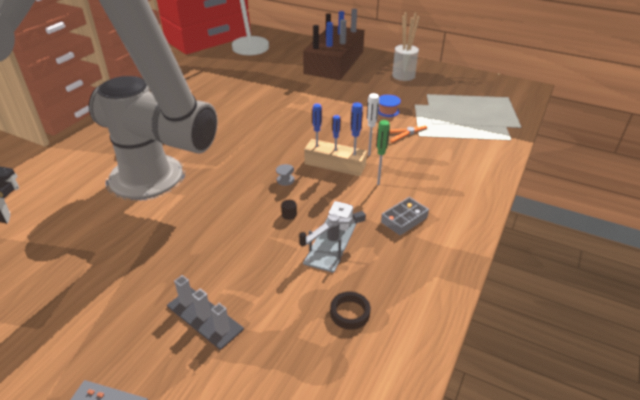

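View pics/side0.png

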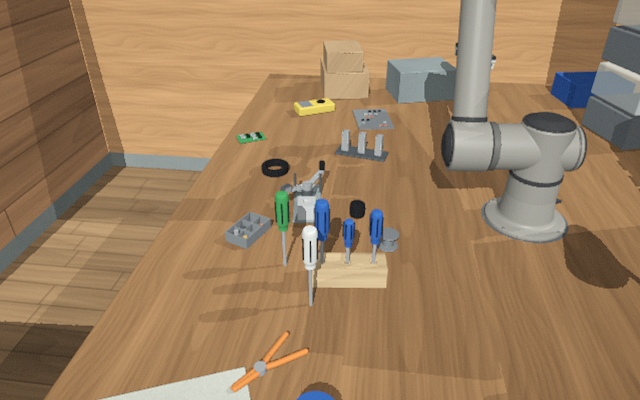

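View pics/wrist0.png

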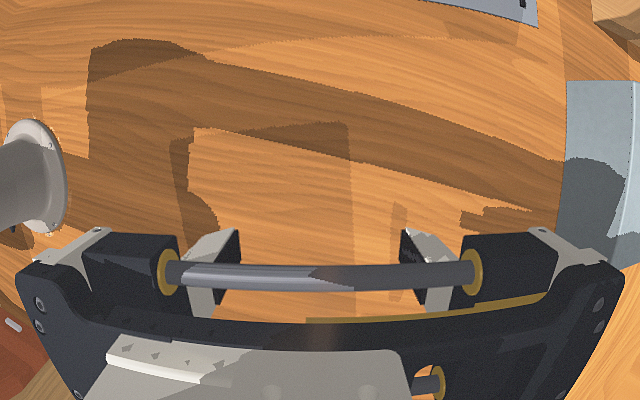

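```bash
cat > h.py <<'E'
from plant import *
import numpy as np, cv2
from scipy.spatial.transform import Rotation as R
def cm(n):
    c=camera_model(n); c['R']=R.from_rotvec(c['rvec']).as_matrix(); c['t']=np.array(c['tvec']); c['n']=n; return c
def ray(c,u,v):
    x=(u-c['cx'])/c['fx']; y=(v-c['cy'])/c['fy']
    if c['n']=='wrist':
        r=np.hypot(x,y); d=np.array([x/r*np.sin(r),y/r*np.sin(r),np.cos(r)]) if r>1e-9 else np.array([0,0,1.])
    else: d=np.array([x,y,1.])
    d=c['R'].T@d; return -c['R'].T@c['t'], d/np.linalg.norm(d)
def plane(c,u,v,z):
    o,d=ray(c,u,v); return o+d*(z-o[2])/d[2]
def proj(c,P):
    p=c['R']@np.array(P,float)+c['t']
    if c['n']=='wrist':
        r=np.hypot(p[0],p[1]); th=np.arctan2(r,p[2]); k=th/max(r,1e-9)
        return np.array([c['cx']+c['fx']*k*p[0],c['cy']+c['fy']*k*p[1]])
    return np.array([c['cx']+c['fx']*p[0]/p[2],c['cy']+c['fy']*p[1]/p[2]])
def tri(*rs):
    A=np.zeros((3,3));b=np.zeros(3)
    for o,d in rs:
        M=np.eye(3)-np.outer(d,d);A+=M;b+=M@o
    X=np.linalg.solve(A,b)
    return X,[float(np.linalg.norm((np.eye(3)-np.outer(d,d))@(X-o))) for o,d in rs]
def blobs(mask,mina=15):
    n,l,s,c=cv2.connectedComponentsWithStats(mask.astype(np.uint8))
    return [(s[i],c[i],l==i) for i in range(1,n) if s[i][4]>=mina]
def yawtool(): return get_obs()['tcp_rot']
E
python3 - <<'E'
from h import *
for n,(x0,y0,x1,y1),k in [("scene",(160,80,440,350),2.8),("side",(220,110,420,320),3)]:
    im=cv2.imread(f"pics/{n}0.png")[y0:y1,x0:x1]
    im=cv2.resize(im,None,fx=k if k<2.2 else 2.2 if n=='scene' else 2.8,fy=k if k<2.2 else 2.2 if n=='scene' else 2.8,interpolation=cv2.INTER_CUBIC)
    cv2.imwrite(f"pics/{n}0c.png",im)
for n in ["scene","side"]:
    im=cv2.cvtColor(cv2.imread(f"pics/{n}0.png"),cv2.COLOR_BGR2HSV)
    m=(im[:,:,0]>105)&(im[:,:,0]<130)&(im[:,:,1]>140)&(im[:,:,2]>60)
    for s,c,l in blobs(m): print(n,'blue',s,c.round(1))
E
```

```text
scene blue [327  22   5  23  91] [328.8  32.7]
scene blue [380  96  20  10 165] [389.1 100.3]
scene blue [353 103   8  12  52] [355.9 107.3]
scene blue [314 105   6   5  25] [316.3 106.9]
side blue [ 551   72   45   36 1206] [573.3  87.6]
side blue [315 199  14  42 478] [321.7 218.3]
side blue [370 210  13  34 339] [376. 226.]
side blue [343 219  12  28 225] [348.3 232. ]
side blue [297 391  37   9 228] [314.9 396. ]
```

View pics/scene0c.png

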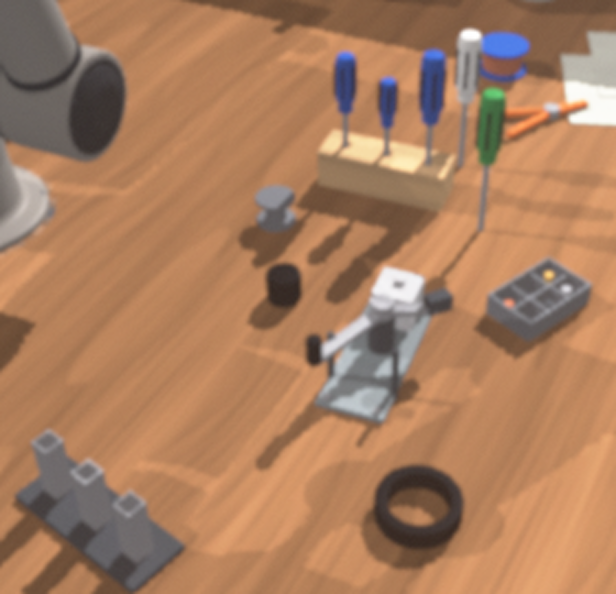

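View pics/side0c.png

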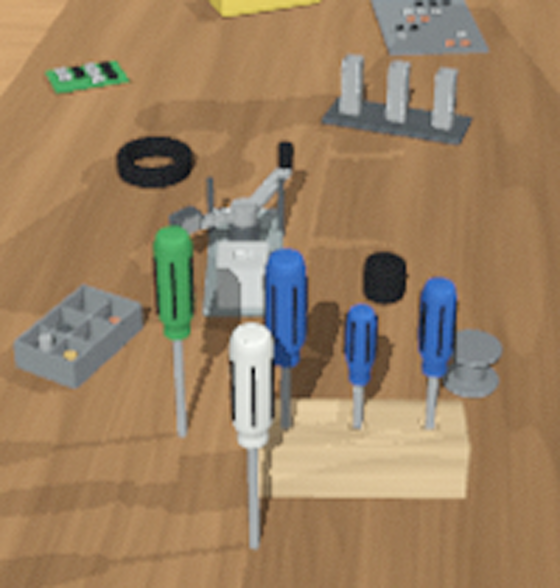

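Run:
```python
from h import *
np.set_printoptions(precision=1,suppress=True)
S=cm('scene');D=cm('side')
s=lambda x,y:((x+.5)/2.2+160-.5,(y+.5)/2.2+80-.5); d=lambda x,y:((x+.5)/2.8+220-.5,(y+.5)/2.8+110-.5)
pts={'long_top':((433,54),(286,254)),'long_bot':((430,162),(286,428)),'mid_top':((345,57),(438,283)),'mid_bot':((345,145),(431,427)),'short_top':((387,81),(361,309)),'short_bot':((387,153),(358,426)),
'tubeA':((47,438),(446,70)),'tubeB':((87,469),(400,64)),'tubeC':((128,501),(353,58)),'post':((313,338),(286,146)),'white_top':((469,33),(251,328)),'green_top':((491,93),(174,231))}
for k,(a,b) in pts.items():
    X,e=tri(ray(S,*s(*a)),ray(D,*d(*b))); print(k,X,np.array(e))
print('well',plane(S,*s(398,285),55),'cap',plane(S,*s(283,269),40),plane(D,*d(385,260),40))
print('tubes',[plane(S,*s(*p),80) for p in[(47,438),(87,469),(128,501)]])
print('holes',[plane(S,*s(*p),55) for p in[(345,145),(387,153),(430,162)]],[plane(D,*d(*p),55) for p in[(431,427),(358,426),(286,428)]])
print('jig plate corners',[plane(S,*s(*p),8) for p in[(318,400),(380,418)]])
print('post',plane(S,*s(313,338),95),'green tip',plane(S,*s(481,230),0),'white tip',plane(D,*d(254,547),0))
print('tape',plane(S,*s(419,500),24),'reel',plane(S,*s(274,196),40),'box',plane(S,*s(540,292),30))
```

```text
long_top [535.1 321.7 221.5] [0.1 0.1]
long_bot [535.5 328.4  54.1] [1.4 1.4]
mid_top [417.7 306.7 194.6] [0.1 0.1]
mid_bot [415.1 311.7  54.3] [0.1 0.1]
short_top [476.  314.5 170.3] [0.4 0.4]
short_bot [475.6 319.5  55.3] [0.6 0.6]
tubeA [ 418.8 -328.    84.5] [0. 0.]
tubeB [ 476.2 -340.6   83.1] [0.8 0.8]
tubeC [ 534.5 -353.6   82.6] [0.1 0.1]
post [586.2 -90.   94.2] [0. 0.]
white_top [548.9 409.4 213.3] [0.6 0.6]
green_top [630.4 283.  211.2] [0.2 0.2]
well [610.2  73.4  55. ] cap [465.3  51.7  40. ] [469.1  39.4  40. ]
tubes [array([ 415.5, -325.2,   80. ]), array([ 475.1, -338.7,   80. ]), array([ 532.9, -352. ,   80. ])]
holes [array([415.6, 310.8,  55. ]), array([476.1, 319.9,  55. ]), array([537.5, 327.2,  55. ])] [array([415. , 312.5,  55. ]), array([475.1, 318.8,  55. ]), array([534. , 328.9,  55. ])]
jig plate corners [array([593.9, -95.5,   8. ]), array([666.9, -87.9,   8. ])]
post [586.6 -90.8  95. ] green tip [633.2 286.8   0. ] white tip [549.4 412.   -0. ]
tape [ 756.5 -182.8   24. ] reel [378.4 178.4  40. ] box [755.8 168.   30. ]
```

Run:
```python
from h import *
plan(430,-250,340,-1.43)
```

```text
pos [ 116.  -511.8  240.2] rot [-3.141e+00  1.000e-03 -1.348e+00] F [0.  0.5 0.1] w 91.3 t 0.1
total tx,ty,tz now [-4.65 -9.1  -2.49] after turn [-5.38 -8.69 -2.49] wz total 0.94
```

Call:
drive_tool([
  {"hand": -1,"wz": 0.94,"tz": -0.5},
  {"hand": -1,"tx": -0.5,"ty": -0.8,"tz": -0.2},
  {"hand": -1,"tx": -0.5,"ty": -0.8,"tz": -0.2},
  {"hand": -1,"tx": -0.5,"ty": -0.8,"tz": -0.2},
  {"hand": -1,"tx": -0.5,"ty": -0.8,"tz": -0.2},
  {"hand": -1,"tx": -0.5,"ty": -0.8,"tz": -0.2},
  {"hand": -1,"tx": -0.5,"ty": -0.8,"tz": -0.2},
  {"hand": -1,"tx": -0.5,"ty": -0.8,"tz": -0.2},
  {"hand": -1,"tx": -0.5,"ty": -0.8,"tz": -0.2},
  {"hand": -1,"tx": -0.5,"ty": -0.8,"tz": -0.2},
  {"hand": -1,"tx": -0.5,"ty": -0.8,"tz": -0.2},
  {"hand": -1,"tx": -0.4,"ty": -0.7},
  {"hand": -1},
  {"hand": -1},
])

```text
invalid input
```

Run:
```python
from h import *
plan(540,40,360)
c=camera_model('wrist');np.save('pics/w1.npy',c,allow_pickle=True)
cv2.imwrite('pics/w1.png',capture('wrist')[:,:,::-1])
```

```text
pos [ 116.  -511.8  240.2] rot [-3.141e+00  1.000e-03 -1.348e+00] F [0.  0.5 0.1] w 91.3 t 0.1
total tx,ty,tz now [-11.11 -13.38  -2.99] after turn [-11.11 -13.38  -2.99] wz total -0.0
```

View pics/w1.png

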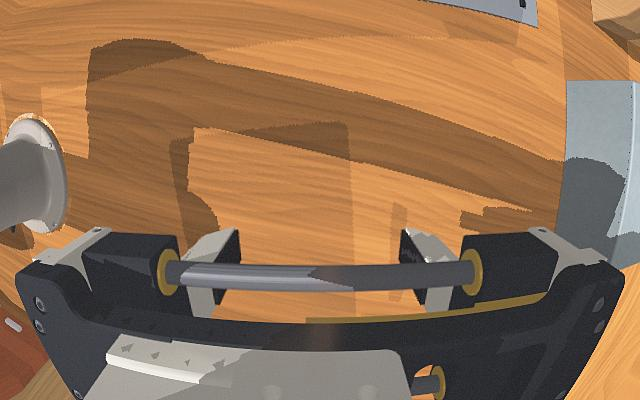

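Call:
drive_tool([
  {"hand": -1,"tx": 0,"ty": 0,"tz": -0.5,"wx": 0,"wy": 0,"wz": 0.94},
  {"hand": -1,"tx": -0.5,"ty": -0.8,"tz": -0.2,"wx": 0,"wy": 0,"wz": 0},
  {"hand": -1,"tx": -0.5,"ty": -0.8,"tz": -0.2,"wx": 0,"wy": 0,"wz": 0},
  {"hand": -1,"tx": -0.5,"ty": -0.8,"tz": -0.2,"wx": 0,"wy": 0,"wz": 0},
  {"hand": -1,"tx": -0.5,"ty": -0.8,"tz": -0.2,"wx": 0,"wy": 0,"wz": 0},
  {"hand": -1,"tx": -0.5,"ty": -0.8,"tz": -0.2,"wx": 0,"wy": 0,"wz": 0},
  {"hand": -1,"tx": -0.5,"ty": -0.8,"tz": -0.2,"wx": 0,"wy": 0,"wz": 0},
  {"hand": -1,"tx": -0.5,"ty": -0.8,"tz": -0.2,"wx": 0,"wy": 0,"wz": 0},
  {"hand": -1,"tx": -0.5,"ty": -0.8,"tz": -0.2,"wx": 0,"wy": 0,"wz": 0},
  {"hand": -1,"tx": -0.5,"ty": -0.8,"tz": -0.2,"wx": 0,"wy": 0,"wz": 0},
  {"hand": -1,"tx": -0.5,"ty": -0.8,"tz": -0.2,"wx": 0,"wy": 0,"wz": 0},
  {"hand": -1,"tx": -0.4,"ty": -0.7,"tz": 0,"wx": 0,"wy": 0,"wz": 0},
  {"hand": -1,"tx": 0,"ty": 0,"tz": 0,"wx": 0,"wy": 0,"wz": 0},
])

```text
time: 1.28
tool_pos: [433.8, -245.8, 340.9]
tcp_rot: [-3.139, 0.001, -1.425]
contact_force: [-1.1, 0.6, -0.7]
grip_width: 91.2
```

```bash
cat >> h.py <<'E'
def shot(n,cam='wrist'):
    c=cm(cam);im=capture(cam)[:,:,::-1].copy();cv2.imwrite(f'pics/{n}.png',im);np.save(f'pics/{n}.npy',c,allow_pickle=True);return c,im
def ld(n): return np.load(f'pics/{n}.npy',allow_pickle=True).item(),cv2.imread(f'pics/{n}.png')
E
python3 - <<'E'
from h import *
shot('w1')
plan(540,40,360)
E
```

```text
pos [ 431.9 -247.3  340.5] rot [-3.141  0.    -1.425] F [ 0.4  0.1 -0.7] w 91.8 t 1.3
total tx,ty,tz now [-6.72 -3.71 -0.49] after turn [-6.72 -3.71 -0.49] wz total -0.0
```

View pics/w1.png

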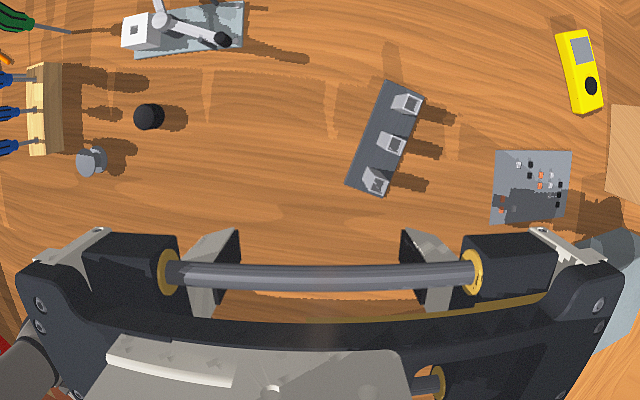

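Run:
```python
from h import *
np.set_printoptions(precision=1,suppress=True)
c,im=ld('w1')
for k in [(407,103),(391,144),(375,185)]: print(plane(c,*k,80))
print('well',plane(c,135,31,55),'cap',plane(c,148,112,40),'campos',-c['R'].T@c['t'],'axis',c['R'][2])
cv2.imwrite('pics/w1a.png',cv2.resize(im[70:210,330:440],None,fx=5,fy=4.0*5/4))
cv2.imwrite('pics/w1b.png',cv2.resize(im[0:70,100:260],None,fx=5,fy=5,interpolation=cv2.INTER_CUBIC))
```

```text
[ 535.2 -347.6   80. ]
[ 476.9 -335.4   80. ]
[ 418.1 -324.1   80. ]
well [607.1  69.6  55. ] cap [477.8  34.6  40. ] campos [ 506.9 -234.8  485.2] axis [-0.3 -0.  -1. ]
```

View pics/w1a.png

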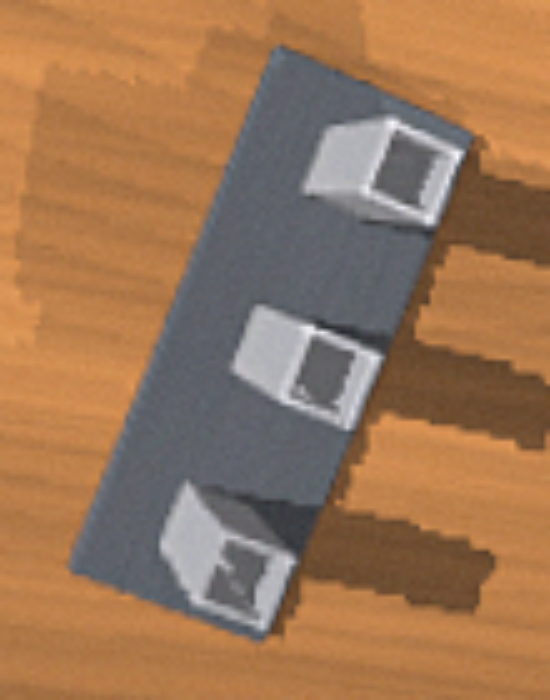

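View pics/w1b.png

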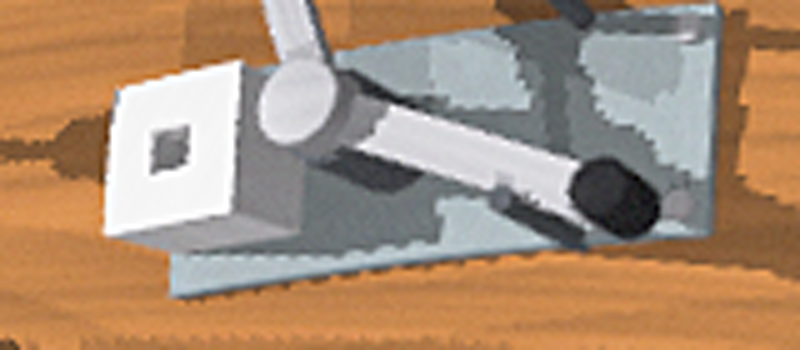

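Run:
```python
from h import *
np.set_printoptions(precision=1,suppress=True)
c,im=ld('w1')
for k in [(417/5+330,170/5+70),(337/5+330,376/5+70),(243/5+330,584/5+70)]: print(plane(c,*k,80))
print('well',plane(c,100+170/5,150/5,55),'post',plane(c,100+600/5,188/5,95))
plan(535,20,380)
```

```text
[ 535.6 -356.6   80. ]
[ 476.9 -344.5   80. ]
[ 416.4 -329.5   80. ]
well [608.9  72.   55. ] post [586.8 -94.1  95. ]
pos [ 431.9 -247.3  340.5] rot [-3.1  0.  -1.4] F [ 0.4  0.1 -0.7] w 91.8 t 1.3
total tx,ty,tz now [-6.2 -3.5 -1. ] after turn [-6.2 -3.5 -1. ] wz total -0.0
```

Call:
drive_tool([
  {"hand": -1,"tx": -0.8,"ty": -0.4,"tz": 0,"wx": 0,"wy": 0,"wz": 0},
  {"hand": -1,"tx": -0.8,"ty": -0.4,"tz": 0,"wx": 0,"wy": 0,"wz": 0},
  {"hand": -1,"tx": -0.8,"ty": -0.4,"tz": 0,"wx": 0,"wy": 0,"wz": 0},
  {"hand": -1,"tx": -0.8,"ty": -0.4,"tz": 0,"wx": 0,"wy": 0,"wz": 0},
  {"hand": -1,"tx": -0.8,"ty": -0.4,"tz": 0,"wx": 0,"wy": 0,"wz": 0},
  {"hand": -1,"tx": -0.8,"ty": -0.4,"tz": 0,"wx": 0,"wy": 0,"wz": 0},
  {"hand": -1,"tx": -0.8,"ty": -0.4,"tz": 0,"wx": 0,"wy": 0,"wz": 0},
  {"hand": -1,"tx": -0.6,"ty": -0.3,"tz": 0,"wx": 0,"wy": 0,"wz": 0},
  {"hand": -1,"tx": 0,"ty": 0,"tz": 0,"wx": 0,"wy": 0,"wz": 0},
  {"hand": -1,"tx": 0,"ty": 0,"tz": 0,"wx": 0,"wy": 0,"wz": 0},
])

```text
time: 2.17
tool_pos: [518.0, 13.6, 340.2]
tcp_rot: [3.14, -0.0, -1.428]
contact_force: [0.4, -1.2, 0.2]
grip_width: 91.9
```

Run:
```python
from h import *
shot('w2')
plan(470,215,380,-1.43)
```

```text
pos [517.9  12.8 340.3] rot [ 3.141e+00 -1.000e-03 -1.430e+00] F [ 0.4 -0.3  0.6] w 91.7 t 2.2
total tx,ty,tz now [-5.17  0.48 -0.99] after turn [-5.17  0.48 -0.99] wz total 0.0
```

View pics/w2.png

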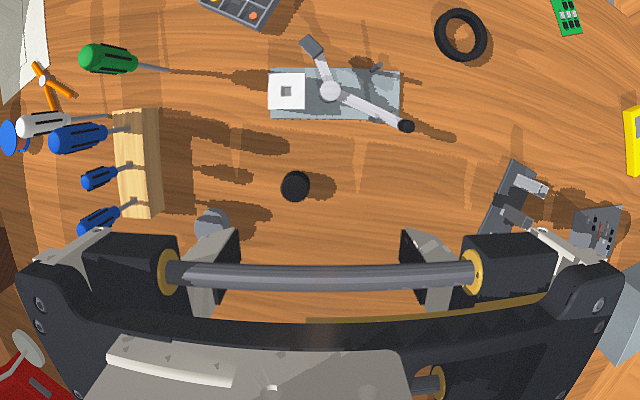

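Run:
```python
from h import *
c,im=ld('w2')
cv2.imwrite('pics/w2a.png',cv2.resize(im[30:140,260:420],None,fx=5,fy=5,interpolation=cv2.INTER_CUBIC))
```

```text
(no output)
```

View pics/w2a.png

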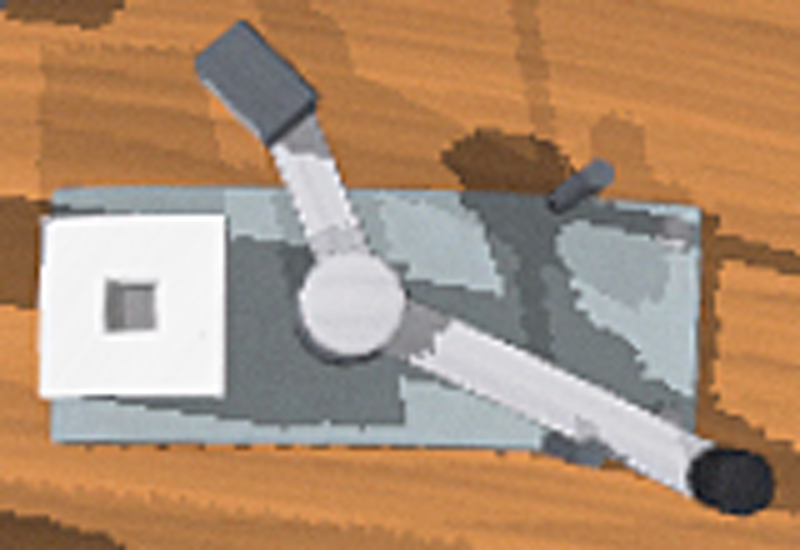

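Run:
```python
from h import *
np.set_printoptions(precision=1,suppress=True)
c,im=ld('w2')
P=lambda x,y,z:plane(c,(x+.5)/5+260-.5,(y+.5)/5+30-.5,z)
w=P(131,305.5,55);print('well',w,[P(*q,55) for q in[(42,216),(225,214),(224,396),(40,398)]])
print('plate',[P(*q,8) for q in[(52,188),(700,206),(52,440),]])
print('post',P(742,480,95),'piv',P(354,302,75))
hsv=cv2.cvtColor(im,cv2.COLOR_BGR2HSV);m=(hsv[:,:,2]<50);m[:150]=0;m[215:]=0;m[:,:260]=0;m[:,350:]=0
for s,cc,l in blobs(m): print(s,cc,plane(c,*cc,20))
for j in ((536,325),(476,318),(415,310)): print(proj(c,(*j,55)))
```

```text
well [610.   73.3  55. ] [array([632.3, 101.2,  55. ]), array([638.5,  51.3,  55. ]), array([588.3,  44.5,  55. ]), array([581.5,  95.1,  55. ])]
plate [array([645.8, 107.8,   8. ]), array([670.8, -89.3,   8. ]), array([567.9,  97.4,   8. ])]
post [588.6 -90.9  95. ] piv [617.8  13.6  75. ]
[282 171  28  31 479] [296.3 186. ] [468.9  43.   20. ]
[126.  127.9]
[128.7 165.2]
[133.5 201.7]
```

Run:
```python
from h import *
plan(535.5,322.5,290,-1.43)
```

```text
pos [517.9  12.8 340.3] rot [ 3.141e+00 -1.000e-03 -1.430e+00] F [ 0.4 -0.3  0.6] w 91.7 t 2.2
total tx,ty,tz now [-7.61 -1.52  1.26] after turn [-7.61 -1.52  1.26] wz total 0.0
```

Call:
drive_tool([
  {"hand": -0.35,"tx": -0.76,"ty": -0.15,"tz": 0.1,"wx": 0,"wy": 0,"wz": 0},
  {"hand": -0.35,"tx": -0.76,"ty": -0.15,"tz": 0.1,"wx": 0,"wy": 0,"wz": 0},
  {"hand": -0.35,"tx": -0.76,"ty": -0.15,"tz": 0.1,"wx": 0,"wy": 0,"wz": 0},
  {"hand": -0.35,"tx": -0.76,"ty": -0.15,"tz": 0.1,"wx": 0,"wy": 0,"wz": 0},
  {"hand": -0.35,"tx": -0.76,"ty": -0.15,"tz": 0.1,"wx": 0,"wy": 0,"wz": 0},
  {"hand": -0.35,"tx": -0.76,"ty": -0.15,"tz": 0.1,"wx": 0,"wy": 0,"wz": 0},
  {"hand": -0.35,"tx": -0.76,"ty": -0.15,"tz": 0.1,"wx": 0,"wy": 0,"wz": 0},
  {"hand": -0.35,"tx": -0.76,"ty": -0.15,"tz": 0.2,"wx": 0,"wy": 0,"wz": 0},
  {"hand": -0.35,"tx": -0.76,"ty": -0.16,"tz": 0.2,"wx": 0,"wy": 0,"wz": 0},
  {"hand": -0.35,"tx": -0.77,"ty": -0.16,"tz": 0.2,"wx": 0,"wy": 0,"wz": 0},
  {"hand": -0.35,"tx": 0,"ty": 0,"tz": 0,"wx": 0,"wy": 0,"wz": 0},
  {"hand": -0.35,"tx": 0,"ty": 0,"tz": 0,"wx": 0,"wy": 0,"wz": 0},
])

```text
time: 3.22
tool_pos: [536.0, 322.6, 287.5]
tcp_rot: [3.14, -0.001, -1.43]
contact_force: [0.0, 0.2, -0.3]
grip_width: 61.7
```

Run:
```python
from h import *
shot('w3');shot('s3','side')
plan(535.5,322.5,188,-1.43)
a=cv2.imread('pics/s3.png')[120:320,220:420];cv2.imwrite('pics/s3c.png',cv2.resize(a,None,fx=2.9,fy=2.9,interpolation=cv2.INTER_CUBIC))
```

```text
pos [536.4 321.4 288.9] rot [-3.142e+00 -1.000e-03 -1.432e+00] F [ 0.3 -0.7  0.3] w 62.4 t 3.3
total tx,ty,tz now [-0.03  0.02  2.52] after turn [-0.03  0.02  2.52] wz total -0.02
```

View pics/w3.png

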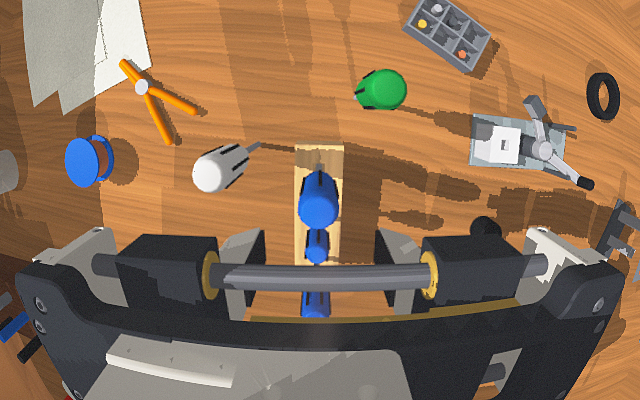

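View pics/s3c.png

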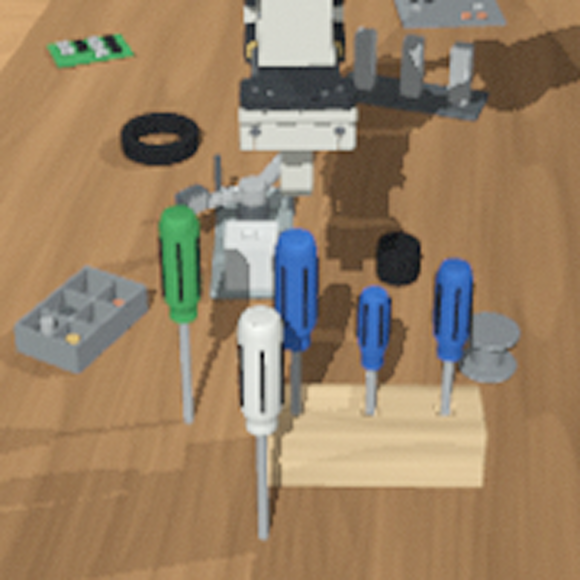

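Call:
drive_tool([
  {"hand": -0.35,"tx": 0,"ty": 0,"tz": 0.5,"wx": 0,"wy": 0,"wz": 0},
  {"hand": -0.35,"tx": 0,"ty": 0,"tz": 0.5,"wx": 0,"wy": 0,"wz": 0},
  {"hand": -0.35,"tx": 0,"ty": 0,"tz": 0.5,"wx": 0,"wy": 0,"wz": 0},
  {"hand": -0.35,"tx": 0,"ty": 0,"tz": 0.5,"wx": 0,"wy": 0,"wz": 0},
  {"hand": -0.35,"tx": 0,"ty": 0,"tz": 0.5,"wx": 0,"wy": 0,"wz": 0},
  {"hand": -0.35,"tx": 0,"ty": 0,"tz": 0,"wx": 0,"wy": 0,"wz": 0},
  {"hand": 1,"tx": 0,"ty": 0,"tz": 0,"wx": 0,"wy": 0,"wz": 0},
  {"hand": 1,"tx": 0,"ty": 0,"tz": 0,"wx": 0,"wy": 0,"wz": 0},
  {"hand": 1,"tx": 0,"ty": 0,"tz": 0,"wx": 0,"wy": 0,"wz": 0},
  {"hand": 1,"tx": 0,"ty": 0,"tz": 0,"wx": 0,"wy": 0,"wz": 0},
  {"hand": 1,"tx": 0,"ty": 0,"tz": 0,"wx": 0,"wy": 0,"wz": 0},
])

```text
time: 4.23
tool_pos: [536.2, 323.6, 189.9]
tcp_rot: [-3.14, 0.0, -1.43]
contact_force: [-0.4, -0.6, 0.1]
grip_width: 33.1
```

Call:
drive_tool([
  {"hand": 1,"tx": 0,"ty": 0,"tz": -0.3,"wx": 0,"wy": 0,"wz": 0},
  {"hand": 1,"tx": 0,"ty": 0,"tz": -0.5,"wx": 0,"wy": 0,"wz": 0},
  {"hand": 1,"tx": 0,"ty": 0,"tz": -0.5,"wx": 0,"wy": 0,"wz": 0},
  {"hand": 1,"tx": 0,"ty": 0,"tz": -0.5,"wx": 0,"wy": 0,"wz": 0},
  {"hand": 1,"tx": 0,"ty": 0,"tz": -0.5,"wx": 0,"wy": 0,"wz": 0},
  {"hand": 1,"tx": 0,"ty": 0,"tz": -0.5,"wx": 0,"wy": 0,"wz": 0},
  {"hand": 1,"tx": 0,"ty": 0,"tz": -0.3,"wx": 0,"wy": 0,"wz": 0},
  {"hand": 1,"tx": 0,"ty": 0,"tz": 0,"wx": 0,"wy": 0,"wz": 0},
])

```text
time: 4.9
tool_pos: [536.5, 324.0, 316.3]
tcp_rot: [-3.136, 0.002, -1.43]
contact_force: [0.2, 0.4, -0.6]
grip_width: 31.3
```

Run:
```python
from h import *
shot('w4')
plan(610,73,310,-1.43)
```

```text
pos [536.1 323.8 314.1] rot [-3.139e+00  1.000e-03 -1.430e+00] F [-0.5  0.3 -1.6] w 31.4 t 5.0
total tx,ty,tz now [ 6.47 -0.95  0.1 ] after turn [ 6.47 -0.95  0.1 ] wz total 0.0
```

View pics/w4.png

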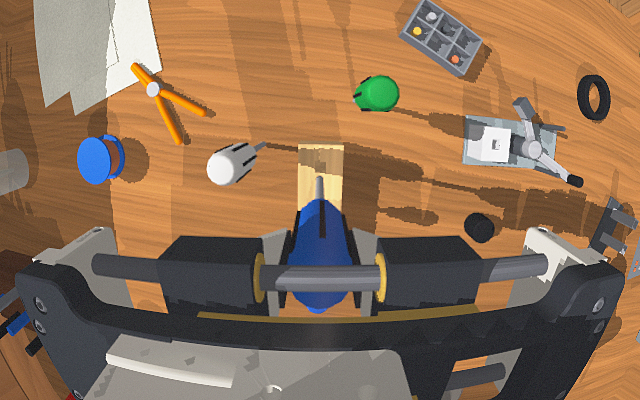

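Run:
```python
from h import *
np.set_printoptions(precision=1,suppress=True)
c,im=ld('w4')
cv2.imwrite('pics/w4c.png',cv2.resize(im[165:225,280:360],None,fx=8,fy=8,interpolation=cv2.INTER_CUBIC))
print(plane(c,319,178,135), proj(c,(536.1,323.8,135)))
```

```text
[537.7 325.2 135. ] [320.1 179.6]
```

View pics/w4c.png

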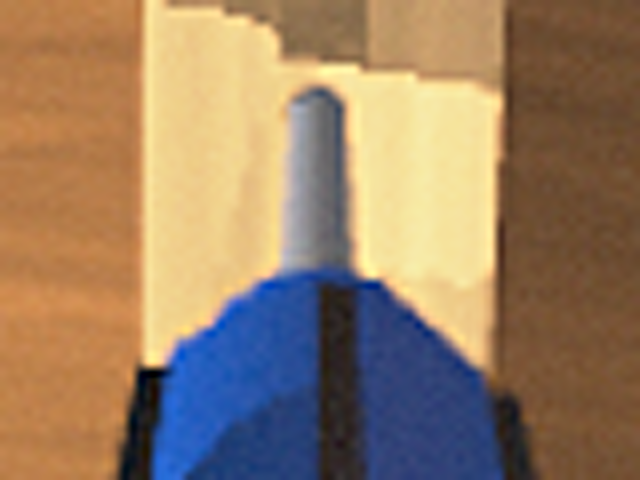

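Call:
drive_tool([
  {"hand": 1,"tx": 0.35,"ty": -0.05,"tz": 0,"wx": 0,"wy": 0,"wz": 0},
  {"hand": 1,"tx": 0.6,"ty": -0.1,"tz": 0,"wx": 0,"wy": 0,"wz": 0},
  {"hand": 1,"tx": 0.6,"ty": -0.1,"tz": 0,"wx": 0,"wy": 0,"wz": 0},
  {"hand": 1,"tx": 0.6,"ty": -0.1,"tz": 0,"wx": 0,"wy": 0,"wz": 0},
  {"hand": 1,"tx": 0.6,"ty": -0.1,"tz": 0,"wx": 0,"wy": 0,"wz": 0},
  {"hand": 1,"tx": 0.6,"ty": -0.1,"tz": 0,"wx": 0,"wy": 0,"wz": 0},
  {"hand": 1,"tx": 0.6,"ty": -0.1,"tz": 0,"wx": 0,"wy": 0,"wz": 0},
  {"hand": 1,"tx": 0.6,"ty": -0.1,"tz": 0,"wx": 0,"wy": 0,"wz": 0},
  {"hand": 1,"tx": 0.6,"ty": -0.1,"tz": 0,"wx": 0,"wy": 0,"wz": 0},
  {"hand": 1,"tx": 0.6,"ty": -0.1,"tz": 0,"wx": 0,"wy": 0,"wz": 0},
  {"hand": 1,"tx": 0.5,"ty": 0,"tz": 0.3,"wx": 0,"wy": 0,"wz": 0},
  {"hand": 1,"tx": 0.24,"ty": 0,"tz": 0.4,"wx": 0,"wy": 0,"wz": 0},
  {"hand": 1,"tx": 0,"ty": 0,"tz": 0.5,"wx": 0,"wy": 0,"wz": 0},
  {"hand": 1,"tx": 0,"ty": 0,"tz": 0.2,"wx": 0,"wy": 0,"wz": 0},
  {"hand": 1,"tx": 0,"ty": 0,"tz": 0,"wx": 0,"wy": 0,"wz": 0},
  {"hand": 1,"tx": 0,"ty": 0,"tz": 0,"wx": 0,"wy": 0,"wz": 0},
])

```text
time: 6.28
tool_pos: [609.5, 71.7, 256.2]
tcp_rot: [3.14, 0.0, -1.43]
contact_force: [0.9, 1.0, -0.5]
grip_width: 31.4
```

Run:
```python
from h import *
c,im=shot('w5');
plan(609.5,72,190,-1.43)
cv2.imwrite('pics/w5c.png',cv2.resize(im[130:230,260:380],None,fx=6,fy=6,interpolation=cv2.INTER_CUBIC))
```

```text
pos [610.   71.9 257.2] rot [-3.141 -0.    -1.43 ] F [-0.4  0.6 -1.2] w 31.6 t 6.3
total tx,ty,tz now [-0.    0.01  1.68] after turn [-0.    0.01  1.68] wz total 0.01
```

View pics/w5c.png

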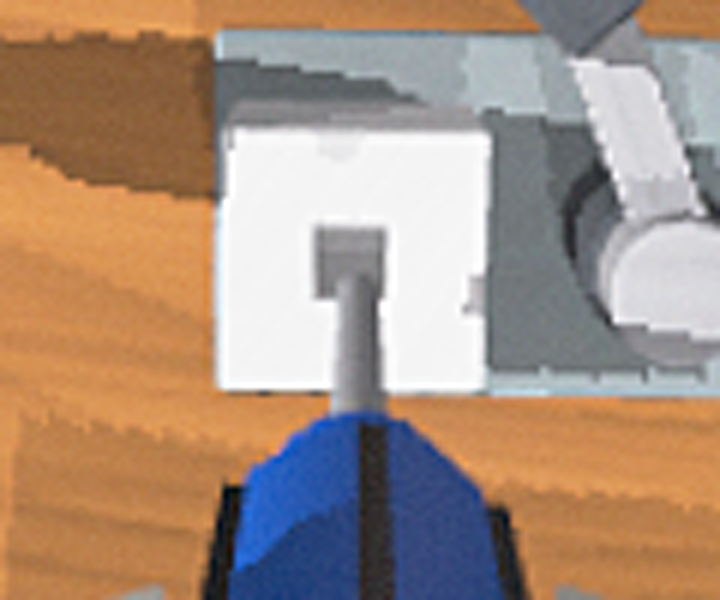

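Run:
```python
from h import *
np.set_printoptions(precision=1,suppress=True)
c,im=ld('w5')
P=lambda x,y,z:plane(c,(x+.5)/6+260-.5,(y+.5)/6+130-.5,z)
print('well',P(350,262.5,55),'tip rim',P(360,277,77),P(360,290,77),'well under block corners',(P(232,128,55)+P(490,130,55)+P(487,390,55)+P(220,390,55))/4)
print(proj(c,(610,72,77)),proj(c,(610,73.2,55)))
```

```text
well [610.   73.8  55. ] tip rim [612.3  72.3  77. ] [609.9  71.9  77. ] well under block corners [610.4  72.5  55. ]
[319.5 177.8] [318.5 173.4]
```

Call:
drive_tool([
  {"hand": 1,"tx": -0.03,"ty": -0.03,"tz": 0.3,"wx": 0,"wy": 0,"wz": 0},
  {"hand": 1,"tx": 0,"ty": 0,"tz": 0.2,"wx": 0,"wy": 0,"wz": 0},
  {"hand": 1,"tx": 0,"ty": 0,"tz": 0.2,"wx": 0,"wy": 0,"wz": 0},
  {"hand": 1,"tx": 0,"ty": 0,"tz": 0.2,"wx": 0,"wy": 0,"wz": 0},
  {"hand": 1,"tx": 0,"ty": 0,"tz": 0,"wx": 0,"wy": 0,"wz": 0},
])

```text
time: 6.75
tool_pos: [610.0, 73.3, 218.9]
tcp_rot: [3.139, 0.0, -1.43]
contact_force: [0.3, 0.9, -2.3]
grip_width: 31.5
```

Call:
drive_tool([
  {"hand": 1,"tx": 0,"ty": 0,"tz": 0.25,"wx": 0,"wy": 0,"wz": 0},
  {"hand": 1,"tx": 0,"ty": 0,"tz": 0.25,"wx": 0,"wy": 0,"wz": 0},
  {"hand": 1,"tx": 0,"ty": 0,"tz": 0.12,"wx": 0,"wy": 0,"wz": 0},
  {"hand": 1,"tx": 0,"ty": 0,"tz": 0,"wx": 0,"wy": 0,"wz": 0},
])

```text
time: 7.08
tool_pos: [610.0, 73.1, 194.0]
tcp_rot: [3.138, 0.0, -1.43]
contact_force: [-0.4, -0.3, -1.4]
grip_width: 31.6
```

Call:
drive_tool([
  {"hand": -0.35,"tx": 0,"ty": 0,"tz": 0,"wx": 0,"wy": 0,"wz": 0},
  {"hand": -0.35,"tx": 0,"ty": 0,"tz": 0,"wx": 0,"wy": 0,"wz": 0},
  {"hand": -0.35,"tx": 0,"ty": 0,"tz": 0,"wx": 0,"wy": 0,"wz": 0},
  {"hand": -0.35,"tx": 0,"ty": 0,"tz": -0.3,"wx": 0,"wy": 0,"wz": 0},
  {"hand": -0.35,"tx": 0,"ty": 0,"tz": -0.6,"wx": 0,"wy": 0,"wz": 0},
  {"hand": -0.35,"tx": 0,"ty": 0,"tz": -0.7,"wx": 0,"wy": 0,"wz": 0},
  {"hand": -0.35,"tx": 0,"ty": 0,"tz": -0.3,"wx": 0,"wy": 0,"wz": 0},
  {"hand": -0.35,"tx": 0.5,"ty": 0.14,"tz": 0,"wx": 0,"wy": 0,"wz": 0},
  {"hand": -0.35,"tx": 0.5,"ty": 0.14,"tz": 0,"wx": 0,"wy": 0,"wz": 0},
  {"hand": 0.1,"tx": 0.5,"ty": 0.14,"tz": 0,"wx": 0,"wy": 0,"wz": 0},
  {"hand": 0.1,"tx": 0.5,"ty": 0.14,"tz": 0,"wx": 0,"wy": 0,"wz": 0},
  {"hand": 0.1,"tx": 0.5,"ty": 0.14,"tz": 0,"wx": 0,"wy": 0,"wz": 0},
  {"hand": 0.1,"tx": 0.5,"ty": 0.14,"tz": 0,"wx": 0,"wy": 0,"wz": 0},
  {"hand": 0.1,"tx": 0.5,"ty": 0.14,"tz": 0,"wx": 0,"wy": 0,"wz": 0},
  {"hand": 0.1,"tx": 0.5,"ty": 0.14,"tz": 0,"wx": 0,"wy": 0,"wz": 0},
  {"hand": 0.1,"tx": 0,"ty": 0,"tz": 0,"wx": 0,"wy": 0,"wz": -1},
  {"hand": 0.1,"tx": 0,"ty": 0,"tz": 0,"wx": 0,"wy": 0,"wz": -1},
  {"hand": 0.1,"tx": 0,"ty": 0,"tz": 0,"wx": 0,"wy": 0,"wz": -1},
  {"hand": 0.1,"tx": 0,"ty": 0,"tz": 0,"wx": 0,"wy": 0,"wz": -1},
  {"hand": 0.1,"tx": 0,"ty": 0,"tz": 0,"wx": 0,"wy": 0,"wz": -1},
])

```text
time: 8.75
tool_pos: [589.1, -91.7, 272.6]
tcp_rot: [-3.141, -0.001, -0.99]
contact_force: [-0.4, 0.4, 0.4]
grip_width: 41.2
```

Call:
drive_tool([
  {"hand": 0.1,"tx": 0,"ty": 0,"tz": 0,"wx": 0,"wy": 0,"wz": -1},
  {"hand": 0.1,"tx": 0,"ty": 0,"tz": 0,"wx": 0,"wy": 0,"wz": -1},
  {"hand": 0.1,"tx": 0,"ty": 0,"tz": 0,"wx": 0,"wy": 0,"wz": -1},
  {"hand": 0.1,"tx": 0,"ty": 0,"tz": 0,"wx": 0,"wy": 0,"wz": -1},
  {"hand": 0.1,"tx": 0,"ty": 0,"tz": 0,"wx": 0,"wy": 0,"wz": -1},
  {"hand": 0.1,"tx": 0,"ty": 0,"tz": 0,"wx": 0,"wy": 0,"wz": -1},
  {"hand": 0.1,"tx": 0,"ty": 0,"tz": 0,"wx": 0,"wy": 0,"wz": -1},
  {"hand": 0.1,"tx": 0,"ty": 0,"tz": 0,"wx": 0,"wy": 0,"wz": -1},
  {"hand": 0.1,"tx": 0,"ty": 0,"tz": 0,"wx": 0,"wy": 0,"wz": -1},
  {"hand": 0.1,"tx": 0,"ty": 0,"tz": 0,"wx": 0,"wy": 0,"wz": -1},
  {"hand": 0.1,"tx": 0,"ty": 0,"tz": 0,"wx": 0,"wy": 0,"wz": -1},
  {"hand": 0.1,"tx": 0,"ty": 0,"tz": 0,"wx": 0,"wy": 0,"wz": -1},
  {"hand": 0.1,"tx": 0,"ty": 0,"tz": 0,"wx": 0,"wy": 0,"wz": -0.84},
  {"hand": 0.1,"tx": 0,"ty": 0,"tz": 0,"wx": 0,"wy": 0,"wz": 0},
])

```text
time: 9.92
tool_pos: [589.1, -91.6, 272.6]
tcp_rot: [3.141, -0.001, 0.129]
contact_force: [-0.4, 0.1, -0.8]
grip_width: 41.2
```

Run:
```python
from h import *
shot('w6'); shot('sc6','scene')
plan(588,-92,150,.127)
```

```text
pos [589.  -91.6 272.4] rot [ 3.141e+00 -1.000e-03  1.240e-01] F [-0.5  0.1 -0.3] w 40.8 t 10.0
total tx,ty,tz now [-0.03  0.01  3.06] after turn [-0.03  0.01  3.06] wz total -0.03
```

View pics/w6.png

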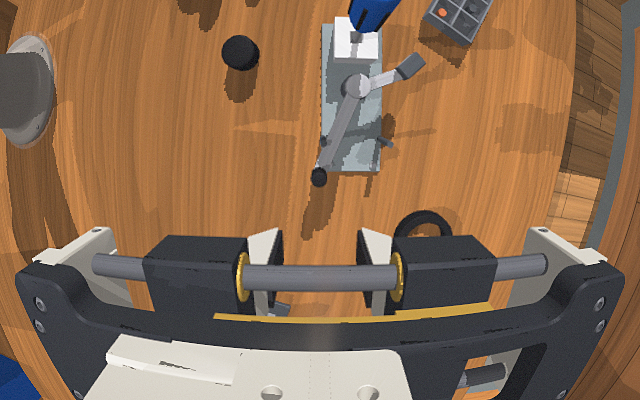

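View pics/sc6.png

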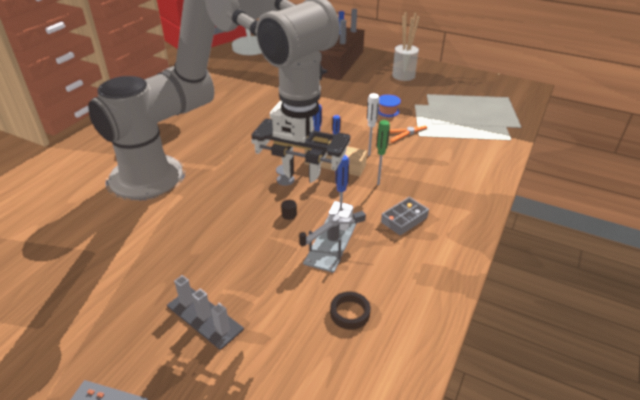

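Call:
drive_tool([
  {"hand": 0.1,"tx": -0.03,"ty": 0,"tz": 0.6,"wx": 0,"wy": 0,"wz": 0},
  {"hand": 0.1,"tx": 0,"ty": 0,"tz": 0.7,"wx": 0,"wy": 0,"wz": 0},
  {"hand": 0.1,"tx": 0,"ty": 0,"tz": 0.7,"wx": 0,"wy": 0,"wz": 0},
  {"hand": 0.1,"tx": 0,"ty": 0,"tz": 0.7,"wx": 0,"wy": 0,"wz": 0},
  {"hand": 0.1,"tx": 0,"ty": 0,"tz": 0.6,"wx": 0,"wy": 0,"wz": 0},
  {"hand": 0.1,"tx": 0,"ty": 0,"tz": 0.5,"wx": 0,"wy": 0,"wz": 0},
  {"hand": 0.1,"tx": 0,"ty": 0,"tz": 0.4,"wx": 0,"wy": 0,"wz": 0},
  {"hand": 0.1,"tx": 0,"ty": 0,"tz": 0.3,"wx": 0,"wy": 0,"wz": 0},
  {"hand": 0.1,"tx": 0,"ty": 0,"tz": 0,"wx": 0,"wy": 0,"wz": 0},
])

```text
time: 10.77
tool_pos: [586.3, -91.3, 89.3]
tcp_rot: [-3.14, 0.004, 0.125]
contact_force: [-0.1, 1.0, -0.1]
grip_width: 41.5
```

Run:
```python
from h import *
shot('w7'); plan(z=88)
```

```text
pos [587.1 -91.6  90.9] rot [-3.141e+00  2.000e-03  1.250e-01] F [-0.8  0.1  0.3] w 41.5 t 10.8
total tx,ty,tz now [0.   0.   0.07] after turn [0.   0.   0.07] wz total -0.0
```

View pics/w7.png

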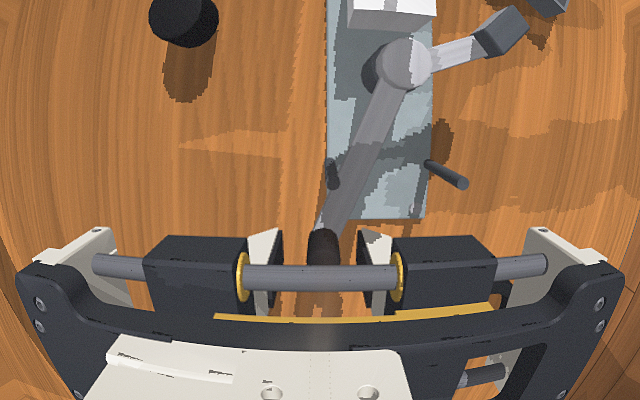

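Run:
```python
from h import *
np.set_printoptions(precision=1,suppress=True)
c2,_=ld('w2');c7,im=ld('w7')
r2=ray(c2,(598)/5+260,(172)/5+30);r7=ray(c7,462,182)
print('pin top',tri(r2,r7)); print('base',plane(c2,555/5+260,205/5+30,8),plane(c7,430,163,8))
r2=ray(c2,500/5+260-0,0)
J=lambda p:np.array([[np.cos(.127),np.sin(.127)],[-np.sin(.127),np.cos(.127)]])@(np.array(p[:2])-[617.6,13.5])
print(J(tri(r2*1 if 0 else ray(c2,598/5+260,172/5+30),r7)[0]))
print('post top',tri(ray(c2,742/5+260,480/5+30),ray(c7,324,238)))
```

```text
pin top (array([663.7, -45.7,  70. ]), [0.5001034047704959, 0.5001034047705241])
base [661.6 -45.1   8. ] [665.3 -44.9   8. ]
[ 38.2 -64.5]
post top (array([ 589.6, -114.4,   13.9]), [2.413652311110694, 2.413652311110693])
```

Call:
drive_tool([
  {"hand": 0.1,"tx": 0.2,"ty": 0,"tz": 0,"wx": 0,"wy": 0,"wz": 0},
  {"hand": 0.1,"tx": 0.2,"ty": 0.04,"tz": 0,"wx": 0,"wy": 0,"wz": 0},
  {"hand": 0.1,"tx": 0.2,"ty": 0.06,"tz": 0,"wx": 0,"wy": 0,"wz": 0},
  {"hand": 0.1,"tx": 0.2,"ty": 0.05,"tz": 0,"wx": 0,"wy": 0,"wz": 0},
  {"hand": 0.1,"tx": 0.2,"ty": 0.04,"tz": 0,"wx": 0,"wy": 0,"wz": 0},
  {"hand": 0.1,"tx": 0.2,"ty": 0.03,"tz": 0,"wx": 0,"wy": 0,"wz": 0},
  {"hand": 0.1,"tx": 0.2,"ty": 0,"tz": 0,"wx": 0,"wy": 0,"wz": 0},
  {"hand": 0.1,"tx": 0.2,"ty": -0.02,"tz": 0,"wx": 0,"wy": 0,"wz": 0},
  {"hand": 0.1,"tx": 0.2,"ty": -0.03,"tz": 0,"wx": 0,"wy": 0,"wz": 0},
  {"hand": 0.1,"tx": 0.2,"ty": -0.05,"tz": 0,"wx": 0,"wy": 0,"wz": 0},
  {"hand": 0.1,"tx": 0.2,"ty": -0.06,"tz": 0,"wx": 0,"wy": 0,"wz": 0},
  {"hand": 0.1,"tx": 0,"ty": 0,"tz": 0,"wx": 0,"wy": 0,"wz": 0},
])

```text
time: 11.82
tool_pos: [676.1, -83.9, 93.2]
tcp_rot: [3.139, 0.0, 0.126]
contact_force: [-5.2, -4.8, 1.5]
grip_width: 41.5
```

Run:
```python
from h import *
shot('w8'); plan()
```

```text
pos [675.6 -84.2  93.2] rot [3.139e+00 1.000e-03 1.260e-01] F [-6.2 -4.4  1.5] w 41.6 t 11.9
total tx,ty,tz now [ 0.  0. -0.] after turn [ 0.  0. -0.] wz total -0.0
```

View pics/w8.png

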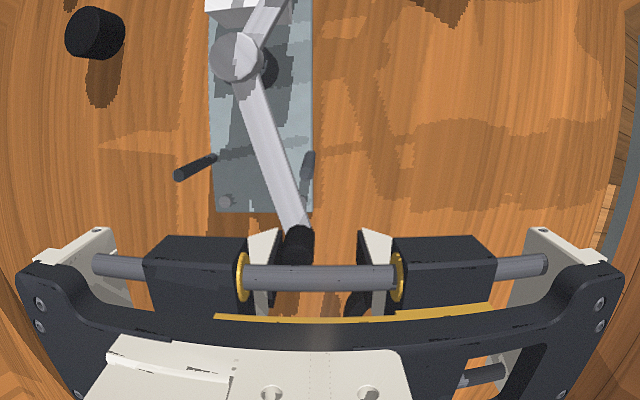

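Call:
drive_tool([
  {"hand": 0.1,"tx": 0.06,"ty": -0.03,"tz": 0,"wx": 0,"wy": 0,"wz": 0},
  {"hand": 0.1,"tx": 0.06,"ty": -0.03,"tz": 0,"wx": 0,"wy": 0,"wz": 0},
  {"hand": 0.1,"tx": 0,"ty": 0,"tz": 0,"wx": 0,"wy": 0,"wz": 0},
])

```text
time: 12.12
tool_pos: [679.7, -81.4, 93.2]
tcp_rot: [3.139, 0.001, 0.126]
contact_force: [-5.4, -6.3, 1.3]
grip_width: 41.4
```

Call:
drive_tool([
  {"hand": 0.1,"tx": 0.06,"ty": -0.03,"tz": 0,"wx": 0,"wy": 0,"wz": 0},
  {"hand": 0.1,"tx": 0,"ty": 0,"tz": 0,"wx": 0,"wy": 0,"wz": 0},
])

```text
time: 12.28
tool_pos: [681.9, -80.0, 93.2]
tcp_rot: [3.139, 0.001, 0.126]
contact_force: [-5.1, -5.7, 0.2]
grip_width: 41.4
```

Call:
drive_tool([
  {"hand": 0.1,"tx": 0.06,"ty": -0.02,"tz": 0,"wx": 0,"wy": 0,"wz": 0},
  {"hand": 0.1,"tx": 0,"ty": 0,"tz": 0,"wx": 0,"wy": 0,"wz": 0},
])

```text
time: 12.45
tool_pos: [684.1, -79.0, 93.1]
tcp_rot: [3.139, 0.001, 0.126]
contact_force: [-6.4, -5.8, 0.5]
grip_width: 41.7
```

Call:
drive_tool([
  {"hand": 0.1,"tx": 0.04,"ty": -0.01,"tz": 0,"wx": 0,"wy": 0,"wz": 0},
  {"hand": 0.1,"tx": 0,"ty": 0,"tz": 0,"wx": 0,"wy": 0,"wz": 0},
])

```text
time: 12.62
tool_pos: [685.1, -78.5, 93.1]
tcp_rot: [3.139, 0.003, 0.126]
contact_force: [-6.7, -6.7, 1.2]
grip_width: 41.2
```

Run:
```python
from h import *
shot('w9'); plan()
```

```text
pos [685.1 -78.5  93.1] rot [3.139e+00 3.000e-03 1.260e-01] F [-6.  -6.4  1.5] w 41.3 t 12.7
total tx,ty,tz now [ 0.  0. -0.] after turn [ 0.  0. -0.] wz total -0.0
```

View pics/w9.png

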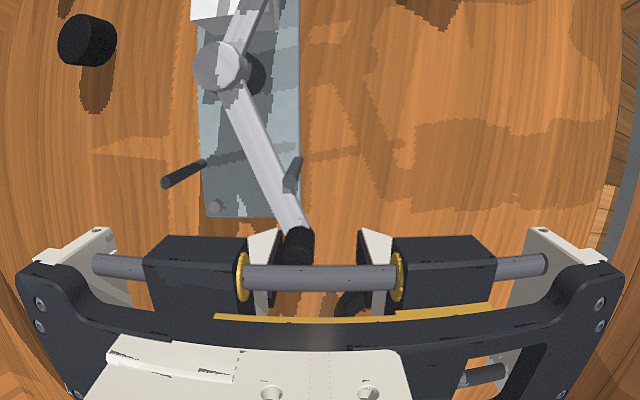

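Call:
drive_tool([
  {"hand": 0.1,"tx": 0.04,"ty": -0.02,"tz": 0,"wx": 0,"wy": 0,"wz": 0},
  {"hand": 0.1,"tx": 0,"ty": 0,"tz": 0,"wx": 0,"wy": 0,"wz": 0},
])

```text
time: 12.83
tool_pos: [685.5, -78.3, 93.0]
tcp_rot: [3.138, 0.006, 0.126]
contact_force: [-10.6, -7.9, 3.7]
grip_width: 41.7
```

Call:
drive_tool([
  {"hand": 0.1,"tx": 0.04,"ty": -0.01,"tz": 0,"wx": 0,"wy": 0,"wz": 0},
  {"hand": 0.1,"tx": 0,"ty": 0,"tz": 0,"wx": 0,"wy": 0,"wz": 0},
])

```text
time: 13.0
tool_pos: [685.8, -78.2, 92.9]
tcp_rot: [3.138, 0.009, 0.126]
contact_force: [-15.5, -9.5, 5.8]
grip_width: 41.5
```

Run:
```python
from h import *
c,im=shot('s10','side'); plan()
cv2.imwrite('pics/s10c.png',cv2.resize(im[100:300,220:420],None,fx=2.9,fy=2.9,interpolation=cv2.INTER_CUBIC))
c,im=shot('sc10','scene')
cv2.imwrite('pics/sc10c.png',cv2.resize(im[140:290,240:440],None,fx=3.5,fy=3.5,interpolation=cv2.INTER_CUBIC))
```

```text
pos [685.8 -78.2  92.9] rot [3.138 0.008 0.126] F [-15.4  -9.5   5.3] w 41.5 t 13.1
total tx,ty,tz now [ 0.  0. -0.] after turn [ 0.  0. -0.] wz total -0.0
```

View pics/s10c.png

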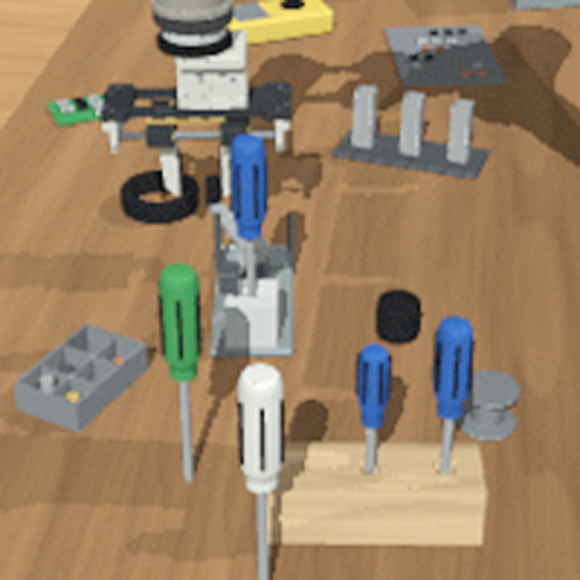

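View pics/sc10c.png

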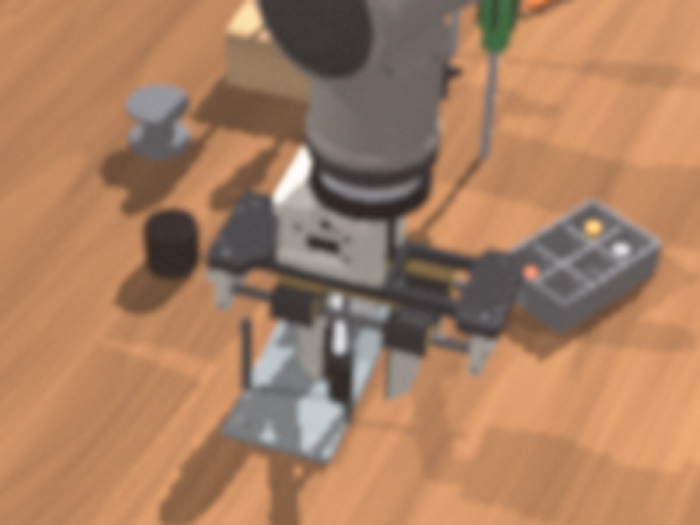

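Call:
drive_tool([
  {"hand": 0.1,"tx": 0,"ty": 0,"tz": 0,"wx": 0,"wy": 0,"wz": 0},
  {"hand": 0.1,"tx": 0,"ty": 0,"tz": 0,"wx": 0,"wy": 0,"wz": 0},
  {"hand": 0.1,"tx": 0,"ty": 0,"tz": 0,"wx": 0,"wy": 0,"wz": 0},
  {"hand": 0.1,"tx": 0,"ty": 0,"tz": 0,"wx": 0,"wy": 0,"wz": 0},
  {"hand": 0.1,"tx": -0.2,"ty": 0.08,"tz": 0,"wx": 0,"wy": 0,"wz": 0},
  {"hand": 0.1,"tx": -0.2,"ty": 0.08,"tz": 0,"wx": 0,"wy": 0,"wz": 0},
  {"hand": 0.1,"tx": -0.2,"ty": 0.05,"tz": 0,"wx": 0,"wy": 0,"wz": 0},
  {"hand": 0.1,"tx": -0.2,"ty": 0.05,"tz": 0,"wx": 0,"wy": 0,"wz": 0},
  {"hand": 0.1,"tx": -0.2,"ty": 0.03,"tz": 0,"wx": 0,"wy": 0,"wz": 0},
  {"hand": 0.1,"tx": -0.2,"ty": 0.02,"tz": 0,"wx": 0,"wy": 0,"wz": 0},
  {"hand": 0.1,"tx": -0.2,"ty": 0,"tz": 0,"wx": 0,"wy": 0,"wz": 0},
  {"hand": 0.1,"tx": -0.2,"ty": -0.02,"tz": 0,"wx": 0,"wy": 0,"wz": 0},
  {"hand": 0.1,"tx": -0.2,"ty": -0.04,"tz": 0,"wx": 0,"wy": 0,"wz": 0},
  {"hand": 0.1,"tx": -0.2,"ty": -0.05,"tz": 0,"wx": 0,"wy": 0,"wz": 0},
  {"hand": 0.1,"tx": -0.2,"ty": -0.06,"tz": 0,"wx": 0,"wy": 0,"wz": 0},
  {"hand": 0.1,"tx": -0.2,"ty": -0.05,"tz": 0,"wx": 0,"wy": 0,"wz": 0},
  {"hand": 0.1,"tx": -0.16,"ty": 0,"tz": 0,"wx": 0,"wy": 0,"wz": 0},
  {"hand": 0.1,"tx": 0,"ty": 0,"tz": 0,"wx": 0,"wy": 0,"wz": 0},
  {"hand": 0.1,"tx": 0,"ty": 0,"tz": 0,"wx": 0,"wy": 0,"wz": 0},
  {"hand": 0.1,"tx": 0,"ty": 0,"tz": 0,"wx": 0,"wy": 0,"wz": 0},
])

```text
time: 14.77
tool_pos: [588.6, -91.9, 92.5]
tcp_rot: [3.141, -0.002, 0.126]
contact_force: [0.2, -0.8, 1.0]
grip_width: 41.1
```

Run:
```python
from h import *
c,im=shot('w11'); plan()
```

```text
pos [588.5 -91.9  92.3] rot [ 3.141e+00 -1.000e-03  1.270e-01] F [-0.7 -0.  -0.4] w 41.3 t 14.8
total tx,ty,tz now [ 0.  0. -0.] after turn [ 0.  0. -0.] wz total -0.0
```

View pics/w11.png

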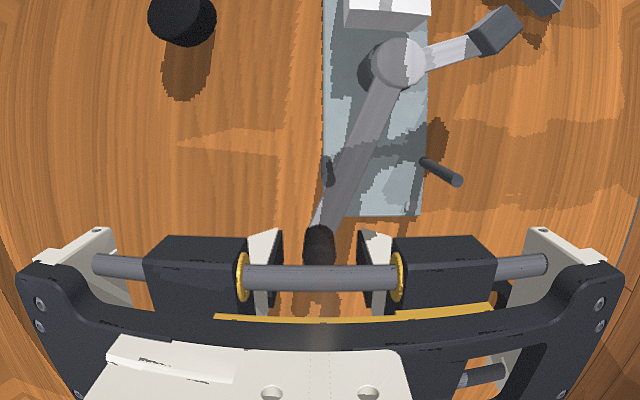

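Call:
drive_tool([
  {"hand": 0.1,"tx": 0,"ty": 0,"tz": -0.6,"wx": 0,"wy": 0,"wz": 0},
  {"hand": 0.1,"tx": 0,"ty": 0,"tz": -0.8,"wx": 0,"wy": 0,"wz": 0},
  {"hand": 0.1,"tx": 0,"ty": 0,"tz": -0.8,"wx": 0,"wy": 0,"wz": 0},
  {"hand": 0.1,"tx": 0,"ty": 0,"tz": -0.8,"wx": 0,"wy": 0,"wz": 1},
  {"hand": 0.1,"tx": 0,"ty": 0,"tz": -0.8,"wx": 0,"wy": 0,"wz": 1},
  {"hand": 0.1,"tx": 0,"ty": 0,"tz": -0.7,"wx": 0,"wy": 0,"wz": 1},
  {"hand": 0.1,"tx": 0,"ty": 0,"tz": 0,"wx": 0,"wy": 0,"wz": 1},
  {"hand": 0.1,"tx": 0,"ty": 0,"tz": 0,"wx": 0,"wy": 0,"wz": 1},
  {"hand": 0.1,"tx": 0,"ty": 0,"tz": 0,"wx": 0,"wy": 0,"wz": 1},
  {"hand": 0.1,"tx": 0,"ty": 0,"tz": 0,"wx": 0,"wy": 0,"wz": 1},
  {"hand": 0.1,"tx": 0,"ty": 0,"tz": 0,"wx": 0,"wy": 0,"wz": 1},
  {"hand": -0.35,"tx": 0,"ty": 0,"tz": 0,"wx": 0,"wy": 0,"wz": 1},
  {"hand": -0.35,"tx": 0,"ty": 0,"tz": 0,"wx": 0,"wy": 0,"wz": 1},
  {"hand": -0.35,"tx": 0,"ty": 0,"tz": 0,"wx": 0,"wy": 0,"wz": 1},
  {"hand": -0.35,"tx": 0,"ty": 0,"tz": 0,"wx": 0,"wy": 0,"wz": 1},
  {"hand": -0.35,"tx": 0,"ty": 0,"tz": 0,"wx": 0,"wy": 0,"wz": 1},
  {"hand": -0.35,"tx": 0,"ty": 0,"tz": 0,"wx": 0,"wy": 0,"wz": 1},
  {"hand": -0.35,"tx": 0,"ty": 0,"tz": 0,"wx": 0,"wy": 0,"wz": 1},
  {"hand": -0.35,"tx": 0,"ty": 0,"tz": 0,"wx": 0,"wy": 0,"wz": 1},
  {"hand": -0.35,"tx": 0,"ty": 0,"tz": 0,"wx": 0,"wy": 0,"wz": 1},
])

```text
time: 16.48
tool_pos: [588.1, -91.7, 271.9]
tcp_rot: [-3.141, -0.0, -1.361]
contact_force: [0.4, 0.7, -0.4]
grip_width: 62.2
```

Call:
drive_tool([
  {"hand": -0.35,"tx": 0,"ty": 0,"tz": 0,"wx": 0,"wy": 0,"wz": 1},
  {"hand": -0.35,"tx": 0,"ty": 0,"tz": 0,"wx": 0,"wy": 0,"wz": 1},
  {"hand": -0.35,"tx": 0,"ty": 0,"tz": 0,"wx": 0,"wy": 0,"wz": 0.8},
  {"hand": -0.35,"tx": 0,"ty": 0,"tz": 0,"wx": 0,"wy": 0,"wz": 0},
])

```text
time: 16.82
tool_pos: [588.1, -91.8, 271.9]
tcp_rot: [-3.141, -0.0, -1.604]
contact_force: [-0.6, 0.0, -0.2]
grip_width: 61.9
```

```bash
python3 - <<'E'
from h import *
c,im=shot('w12');shot('s12','side');shot('sc12','scene'); plan(610,73,280)
for n in ('s12','sc12'):
    c,im=ld(n);u=proj(c,(610,73,140)).astype(int);a=im[u[1]-60:u[1]+60,u[0]-50:u[0]+50];cv2.imwrite(f'pics/{n}c.png',cv2.resize(a,None,fx=4,fy=4,interpolation=cv2.INTER_CUBIC));print(u)
E
python3 -c "
import cv2,numpy as np
a=cv2.imread('pics/s12c.png');b=cv2.imread('pics/sc12c.png');cv2.imwrite('pics/j12.png',np.hstack([a,b]))"
```

```text
pos [587.9 -91.7 271.9] rot [-3.141 -0.    -1.599] F [ 0.4  0.2 -0.1] w 61.8 t 17.0
total tx,ty,tz now [-4.13 -0.44 -0.2 ] after turn [-4.13 -0.44 -0.2 ] wz total -0.0
[305 174]
[341 183]
```

View pics/j12.png

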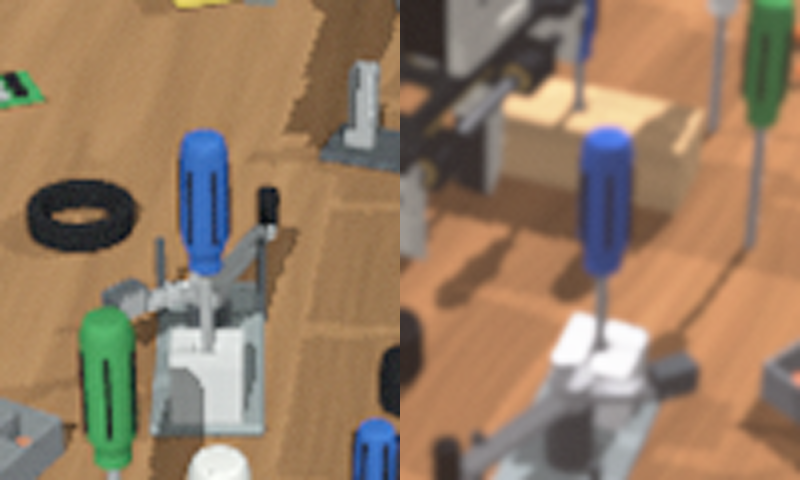

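View pics/w12.png

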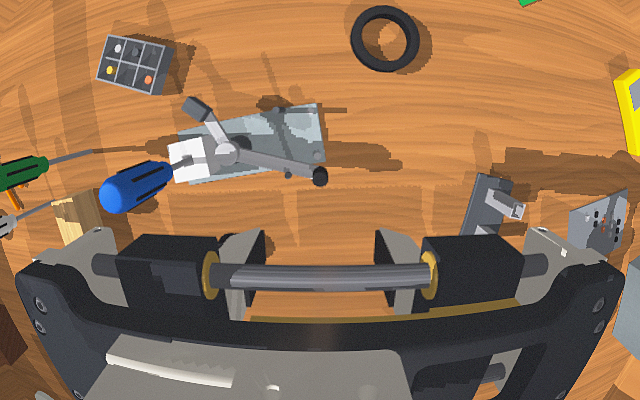

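Run:
```python
from h import *
np.set_printoptions(precision=1,suppress=True)
s,_=ld('s12');c,_=ld('sc12')
f=lambda u0,v0,x,y:(u0-50+(x+.5)/4-.5,v0-60+(y+.5)/4-.5)
for a,b in (((204,136),(206,134)),((205,268),(204,270))):
    print(tri(ray(s,*f(305,174,*a)),ray(c,*f(341,183,b[0],b[1]))))
# note scene crop displayed offset 400
plan(609,70,280)
```

```text
(array([608.4,  73.6, 221.1]), [0.022286176812014915, 0.022286176812083034])
(array([610.6,  71.7, 120. ]), [0.8856191396314572, 0.885619139631232])
pos [587.9 -91.7 271.9] rot [-3.1 -0.  -1.6] F [ 0.4  0.2 -0.1] w 61.8 t 17.0
total tx,ty,tz now [-4.1 -0.4 -0.2] after turn [-4.1 -0.4 -0.2] wz total -0.0
```

Call:
drive_tool([
  {"hand": -0.35,"tx": -0.5,"ty": -0.05,"tz": 0,"wx": 0,"wy": 0,"wz": 0},
  {"hand": -0.35,"tx": -0.7,"ty": -0.07,"tz": 0,"wx": 0,"wy": 0,"wz": 0},
  {"hand": -0.35,"tx": -0.7,"ty": -0.08,"tz": 0,"wx": 0,"wy": 0,"wz": 0},
  {"hand": -0.35,"tx": -0.7,"ty": -0.08,"tz": 0,"wx": 0,"wy": 0,"wz": 0},
  {"hand": -0.35,"tx": -0.7,"ty": -0.08,"tz": 0,"wx": 0,"wy": 0,"wz": 0},
  {"hand": -0.35,"tx": -0.5,"ty": -0.06,"tz": 0,"wx": 0,"wy": 0,"wz": 0},
  {"hand": -0.35,"tx": -0.33,"ty": 0,"tz": 0,"wx": 0,"wy": 0,"wz": 0},
  {"hand": -0.35,"tx": 0,"ty": 0,"tz": 0.3,"wx": 0,"wy": 0,"wz": 0},
  {"hand": -0.35,"tx": 0,"ty": 0,"tz": 0.5,"wx": 0,"wy": 0,"wz": 0},
  {"hand": -0.35,"tx": 0,"ty": 0,"tz": 0.5,"wx": 0,"wy": 0,"wz": 0},
  {"hand": -0.35,"tx": 0,"ty": 0,"tz": 0.5,"wx": 0,"wy": 0,"wz": 0},
  {"hand": -0.35,"tx": 0,"ty": 0,"tz": 0.25,"wx": 0,"wy": 0,"wz": 0},
  {"hand": -0.35,"tx": 0,"ty": 0,"tz": 0,"wx": 0,"wy": 0,"wz": 0},
  {"hand": 1,"tx": 0,"ty": 0,"tz": 0,"wx": 0,"wy": 0,"wz": 0},
  {"hand": 1,"tx": 0,"ty": 0,"tz": 0,"wx": 0,"wy": 0,"wz": 0},
  {"hand": 1,"tx": 0,"ty": 0,"tz": 0,"wx": 0,"wy": 0,"wz": 0},
  {"hand": 1,"tx": 0,"ty": 0,"tz": 0,"wx": 0,"wy": 0,"wz": 0},
  {"hand": 1,"tx": 0,"ty": 0,"tz": 0,"wx": 0,"wy": 0,"wz": 0},
])

```text
time: 18.47
tool_pos: [609.8, 72.9, 190.8]
tcp_rot: [-3.14, -0.0, -1.601]
contact_force: [-0.2, -0.4, 0.4]
grip_width: 33.6
```

Call:
drive_tool([
  {"hand": 1,"tx": 0,"ty": 0,"tz": -0.3,"wx": 0,"wy": 0,"wz": 0},
  {"hand": 1,"tx": 0,"ty": 0,"tz": -0.6,"wx": 0,"wy": 0,"wz": 0},
  {"hand": 1,"tx": 0,"ty": 0,"tz": -0.7,"wx": 0,"wy": 0,"wz": 0},
  {"hand": 1,"tx": 0,"ty": 0,"tz": -0.7,"wx": 0,"wy": 0,"wz": 0},
  {"hand": 1,"tx": 0,"ty": 0,"tz": -0.7,"wx": 0,"wy": 0,"wz": 0},
  {"hand": 1,"tx": 0.35,"ty": 0.06,"tz": -0.3,"wx": 0,"wy": 0,"wz": 0},
  {"hand": 1,"tx": 0.8,"ty": 0.1,"tz": 0,"wx": 0,"wy": 0,"wz": 0},
  {"hand": 1,"tx": 0.8,"ty": 0.1,"tz": 0,"wx": 0,"wy": 0,"wz": 0},
  {"hand": 1,"tx": 0.8,"ty": 0.1,"tz": 0,"wx": 0,"wy": 0,"wz": 0},
  {"hand": 1,"tx": 0.8,"ty": 0.1,"tz": 0,"wx": 0,"wy": 0,"wz": 0},
  {"hand": 1,"tx": 0.8,"ty": 0.1,"tz": 0,"wx": 0,"wy": 0,"wz": 0},
  {"hand": 1,"tx": 0.8,"ty": 0.1,"tz": 0,"wx": 0,"wy": 0,"wz": 0},
  {"hand": 1,"tx": 0.8,"ty": 0.1,"tz": 0,"wx": 0,"wy": 0,"wz": 0},
  {"hand": 1,"tx": 0.8,"ty": 0.1,"tz": 0,"wx": 0,"wy": 0,"wz": 0},
  {"hand": 1,"tx": 0.8,"ty": 0.2,"tz": 0,"wx": 0,"wy": 0,"wz": 0},
  {"hand": 1,"tx": 0.8,"ty": 0.2,"tz": 0,"wx": 0,"wy": 0,"wz": 0},
  {"hand": 1,"tx": 0.8,"ty": 0.2,"tz": 0,"wx": 0,"wy": 0,"wz": 0},
  {"hand": 1,"tx": 0.8,"ty": 0.1,"tz": 0,"wx": 0,"wy": 0,"wz": 0},
  {"hand": 1,"tx": 0.8,"ty": 0,"tz": 0,"wx": 0,"wy": 0,"wz": 0},
  {"hand": 1,"tx": 0,"ty": 0,"tz": 0,"wx": 0,"wy": 0,"wz": 0},
])

```text
time: 20.13
tool_pos: [531.6, -361.3, 320.0]
tcp_rot: [3.139, -0.002, -1.607]
contact_force: [-1.0, 0.1, -1.8]
grip_width: 31.8
```

Run:
```python
from h import *
c,im=shot('w13'); plan(535,-355,280)
```

```text
pos [ 532.3 -358.5  320.1] rot [ 3.139e+00  1.000e-03 -1.606e+00] F [-0.5 -0.3 -1.1] w 31.3 t 20.2
total tx,ty,tz now [-0.09 -0.06  1.  ] after turn [-0.09 -0.06  1.  ] wz total -0.0
```

View pics/w13.png

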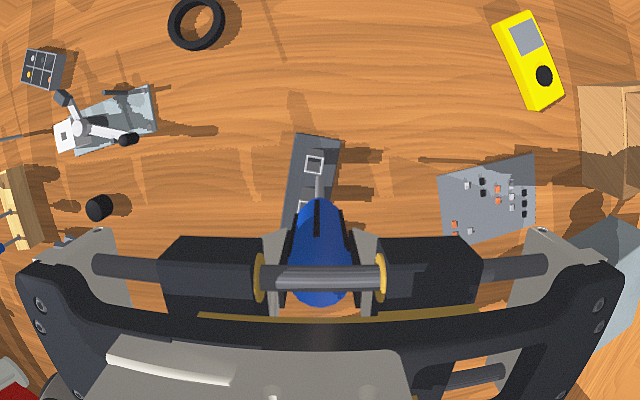

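Call:
drive_tool([
  {"hand": 1,"tx": -0.09,"ty": -0.06,"tz": 0.3,"wx": 0,"wy": 0,"wz": 0},
  {"hand": 1,"tx": 0,"ty": 0,"tz": 0.4,"wx": 0,"wy": 0,"wz": 0},
  {"hand": 1,"tx": 0,"ty": 0,"tz": 0.3,"wx": 0,"wy": 0,"wz": 0},
  {"hand": 1,"tx": 0,"ty": 0,"tz": 0,"wx": 0,"wy": 0,"wz": 0},
  {"hand": 1,"tx": 0,"ty": 0,"tz": 0,"wx": 0,"wy": 0,"wz": 0},
])

```text
time: 20.6
tool_pos: [536.3, -350.7, 281.4]
tcp_rot: [3.14, 0.001, -1.6]
contact_force: [0.3, -0.5, -1.3]
grip_width: 31.3
```

Run:
```python
from h import *
c,im=shot('w14'); plan(535,-355,190)
cv2.imwrite('pics/w14c.png',cv2.resize(im[130:230,260:380],None,fx=6,fy=6,interpolation=cv2.INTER_CUBIC))
```

```text
pos [ 536.6 -351.1  282.4] rot [-3.141 -0.    -1.601] F [ 0.7 -1.3 -1.4] w 31.9 t 20.6
total tx,ty,tz now [0.1  0.04 2.31] after turn [0.1  0.04 2.31] wz total -0.0
```

View pics/w14c.png

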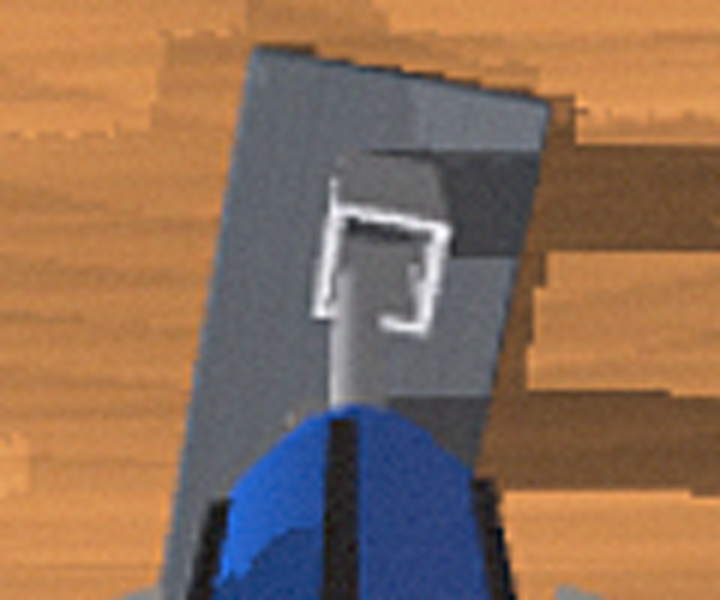

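Run:
```python
from h import *
np.set_printoptions(precision=1,suppress=True)
c,im=ld('w14')
P=lambda x,y,z:plane(c,(x+.5)/6+260-.5,(y+.5)/6+130-.5,z)
Q=[P(*q,80) for q in[(332,205),(450,228),(428,334),(315,318)]]
print('tube',sum(Q)/4,Q,'blade line',P(365,275,101),P(362,300,101))
u=proj(c,(536.6,-351.1,101));print((u+.5-[260,130])*6-.5)
```

```text
tube [ 535.1 -354.4   80. ] [array([ 548.3, -345.5,   80. ]), array([ 543.2, -367.7,   80. ]), array([ 522.6, -363. ,   80. ]), array([ 526.4, -341.5,   80. ])] blade line [ 539.2 -351.4  101. ] [ 534.6 -350.7  101. ]
[363.8 289.2]
```

Call:
drive_tool([
  {"hand": 1,"tx": 0.09,"ty": 0.03,"tz": 0,"wx": 0,"wy": 0,"wz": 0},
  {"hand": 1,"tx": 0,"ty": 0,"tz": 0.3,"wx": 0,"wy": 0,"wz": 0},
  {"hand": 1,"tx": 0,"ty": 0,"tz": 0.3,"wx": 0,"wy": 0,"wz": 0},
  {"hand": 1,"tx": 0,"ty": 0,"tz": 0.3,"wx": 0,"wy": 0,"wz": 0},
  {"hand": 1,"tx": 0,"ty": 0,"tz": 0.3,"wx": 0,"wy": 0,"wz": 0},
  {"hand": 1,"tx": 0,"ty": 0,"tz": 0,"wx": 0,"wy": 0,"wz": 0},
])

```text
time: 21.15
tool_pos: [534.6, -354.7, 232.2]
tcp_rot: [3.139, 0.002, -1.601]
contact_force: [0.4, 0.3, -1.7]
grip_width: 31.8
```

Call:
drive_tool([
  {"hand": 1,"tx": 0,"ty": 0,"tz": 0.3,"wx": 0,"wy": 0,"wz": 0},
  {"hand": 1,"tx": 0,"ty": 0,"tz": 0.3,"wx": 0,"wy": 0,"wz": 0},
  {"hand": 1,"tx": 0,"ty": 0,"tz": 0.3,"wx": 0,"wy": 0,"wz": 0},
  {"hand": 1,"tx": 0,"ty": 0,"tz": 0,"wx": 0,"wy": 0,"wz": 0},
  {"hand": -0.35,"tx": 0,"ty": 0,"tz": 0,"wx": 0,"wy": 0,"wz": 0},
  {"hand": -0.35,"tx": 0,"ty": 0,"tz": 0,"wx": 0,"wy": 0,"wz": 0},
  {"hand": -0.35,"tx": 0,"ty": 0,"tz": 0,"wx": 0,"wy": 0,"wz": 0},
  {"hand": -0.35,"tx": 0,"ty": 0,"tz": -0.4,"wx": 0,"wy": 0,"wz": 0},
  {"hand": -0.35,"tx": 0,"ty": 0,"tz": -0.7,"wx": 0,"wy": 0,"wz": 0},
  {"hand": -0.35,"tx": 0,"ty": 0,"tz": -0.7,"wx": 0,"wy": 0,"wz": 0},
  {"hand": -0.35,"tx": 0,"ty": 0,"tz": -0.7,"wx": 0,"wy": 0,"wz": 0},
  {"hand": -0.35,"tx": 0,"ty": 0,"tz": -0.7,"wx": 0,"wy": 0,"wz": 0},
  {"hand": -0.35,"tx": 0,"ty": 0,"tz": 0,"wx": 0,"wy": 0,"wz": 0},
])

```text
time: 22.23
tool_pos: [536.7, -356.1, 334.1]
tcp_rot: [-3.131, -0.008, -1.601]
contact_force: [0.8, -0.0, 0.2]
grip_width: 62.1
```

Run:
```python
from h import *
c,im=shot('w15'); plan(480,0,320);shot('s15','side');shot('sc15','scene')
```

```text
pos [ 536.3 -355.7  330.9] rot [-3.134 -0.006 -1.601] F [-0.2  0.  -0.8] w 61.9 t 22.3
total tx,ty,tz now [-8.85  1.67  0.27] after turn [-8.85  1.67  0.27] wz total -0.0
```

View pics/s15.png

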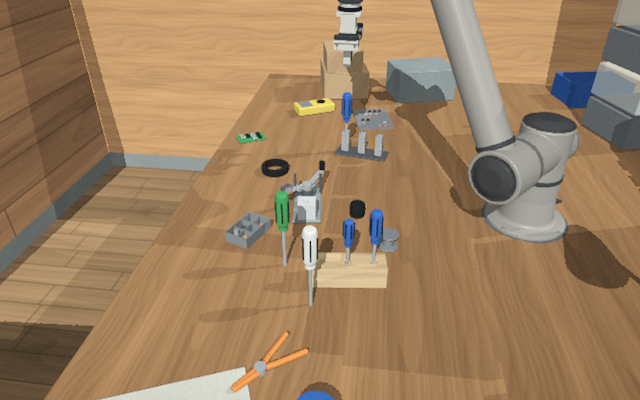

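Call:
drive_tool([
  {"hand": -0.35,"tx": -0.5,"ty": 0.1,"tz": 0,"wx": 0,"wy": 0,"wz": 0},
  {"hand": -0.35,"tx": -0.9,"ty": 0.2,"tz": 0,"wx": 0,"wy": 0,"wz": 0},
  {"hand": -0.35,"tx": -0.9,"ty": 0.2,"tz": 0,"wx": 0,"wy": 0,"wz": 0},
  {"hand": -0.35,"tx": -0.9,"ty": 0.2,"tz": 0,"wx": 0,"wy": 0,"wz": 0},
  {"hand": -0.35,"tx": -0.9,"ty": 0.2,"tz": 0,"wx": 0,"wy": 0,"wz": 0},
  {"hand": -0.35,"tx": -0.9,"ty": 0.2,"tz": 0,"wx": 0,"wy": 0,"wz": 0},
  {"hand": -0.35,"tx": -0.9,"ty": 0.2,"tz": 0,"wx": 0,"wy": 0,"wz": 0},
  {"hand": -0.35,"tx": -0.9,"ty": 0.2,"tz": 0,"wx": 0,"wy": 0,"wz": 0},
  {"hand": -0.35,"tx": -0.9,"ty": 0.2,"tz": 0,"wx": 0,"wy": 0,"wz": 0},
  {"hand": -0.35,"tx": -0.9,"ty": 0.2,"tz": 0,"wx": 0,"wy": 0,"wz": 0},
  {"hand": -0.35,"tx": -0.9,"ty": 0.2,"tz": 0,"wx": 0,"wy": 0,"wz": 0},
  {"hand": -0.35,"tx": -0.9,"ty": 0.2,"tz": 0,"wx": 0,"wy": 0,"wz": 0},
  {"hand": -0.35,"tx": -0.9,"ty": 0.2,"tz": 0,"wx": 0,"wy": 0,"wz": 0},
  {"hand": -0.35,"tx": -0.9,"ty": 0.2,"tz": 0,"wx": 0,"wy": 0,"wz": 0},
  {"hand": -0.35,"tx": -0.9,"ty": 0.2,"tz": 0,"wx": 0,"wy": 0,"wz": 0},
  {"hand": -0.35,"tx": -0.9,"ty": 0.2,"tz": 0.3,"wx": 0,"wy": 0,"wz": 0},
  {"hand": -0.35,"tx": -0.9,"ty": 0.2,"tz": 0.4,"wx": 0,"wy": 0,"wz": 0},
  {"hand": -0.35,"tx": -0.9,"ty": 0.2,"tz": 0.4,"wx": 0,"wy": 0,"wz": 0},
  {"hand": -0.35,"tx": -0.7,"ty": 0,"tz": 0.4,"wx": 0,"wy": 0,"wz": 0},
  {"hand": -0.35,"tx": 0,"ty": 0,"tz": 0,"wx": 0,"wy": 0,"wz": 0},
])

```text
time: 24.05
tool_pos: [412.7, 312.2, 261.2]
tcp_rot: [3.134, -0.002, -1.597]
contact_force: [-1.7, -1.8, -0.2]
grip_width: 61.9
```

Run:
```python
from h import *
c,im=shot('w16'); plan(417.3,307.5,178)
```

```text
pos [413.4 310.3 262.7] rot [ 3.136e+00 -3.000e-03 -1.597e+00] F [ 0.  -0.3 -0.7] w 61.9 t 24.1
total tx,ty,tz now [ 0.07 -0.1   2.12] after turn [ 0.07 -0.1   2.12] wz total -0.0
```

View pics/w16.png

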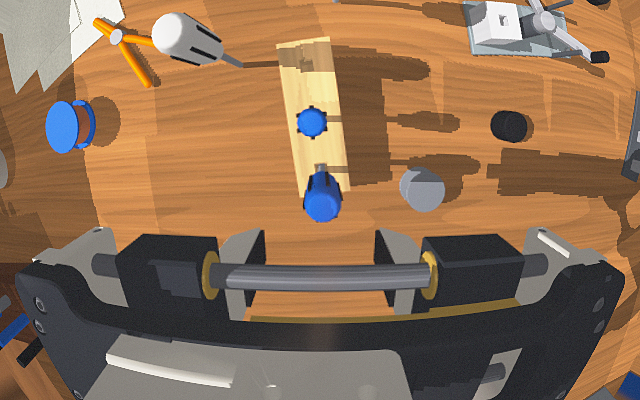

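Run:
```python
from h import *
np.set_printoptions(precision=1,suppress=True)
c,im=ld('w16')
print(plane(c,322,208,195),plane(c,312,122,170),proj(c,(417.5,306.7,195)))
plan(417.3,307.5,178)
```

```text
[416.5 310.3 195. ] [476.3 316.1 170. ] [327.1 206.5]
pos [413.4 310.3 262.7] rot [ 3.1 -0.  -1.6] F [ 0.  -0.3 -0.7] w 61.9 t 24.1
total tx,ty,tz now [ 0.1 -0.1  2.1] after turn [ 0.1 -0.1  2.1] wz total -0.0
```

Position agrees within a few mm. I go for (417, 309) and descend.

Call:
drive_tool([
  {"hand": -0.35,"tx": 0.03,"ty": -0.09,"tz": 0.3,"wx": 0,"wy": 0,"wz": 0},
  {"hand": -0.35,"tx": 0,"ty": 0,"tz": 0.5,"wx": 0,"wy": 0,"wz": 0},
  {"hand": -0.35,"tx": 0,"ty": 0,"tz": 0.5,"wx": 0,"wy": 0,"wz": 0},
  {"hand": -0.35,"tx": 0,"ty": 0,"tz": 0.5,"wx": 0,"wy": 0,"wz": 0},
  {"hand": -0.35,"tx": 0,"ty": 0,"tz": 0.3,"wx": 0,"wy": 0,"wz": 0},
  {"hand": -0.35,"tx": 0,"ty": 0,"tz": 0,"wx": 0,"wy": 0,"wz": 0},
  {"hand": 1,"tx": 0,"ty": 0,"tz": 0,"wx": 0,"wy": 0,"wz": 0},
  {"hand": 1,"tx": 0,"ty": 0,"tz": 0,"wx": 0,"wy": 0,"wz": 0},
  {"hand": 1,"tx": 0,"ty": 0,"tz": 0,"wx": 0,"wy": 0,"wz": 0},
  {"hand": 1,"tx": 0,"ty": 0,"tz": 0,"wx": 0,"wy": 0,"wz": 0},
  {"hand": 1,"tx": 0,"ty": 0,"tz": 0,"wx": 0,"wy": 0,"wz": 0},
  {"hand": 1,"tx": 0,"ty": 0,"tz": 0,"wx": 0,"wy": 0,"wz": 0},
])

```text
time: 25.1
tool_pos: [419.1, 307.8, 182.4]
tcp_rot: [-3.141, 0.0, -1.601]
contact_force: [-1.1, 1.2, 1.4]
grip_width: 27.4
```

Call:
drive_tool([
  {"hand": 1,"tx": 0,"ty": 0,"tz": -0.3,"wx": 0,"wy": 0,"wz": 0},
  {"hand": 1,"tx": 0,"ty": 0,"tz": -0.6,"wx": 0,"wy": 0,"wz": 0},
  {"hand": 1,"tx": 0,"ty": 0,"tz": -0.7,"wx": 0,"wy": 0,"wz": 0},
  {"hand": 1,"tx": 0,"ty": 0,"tz": -0.7,"wx": 0,"wy": 0,"wz": 0},
  {"hand": 1,"tx": 0,"ty": 0,"tz": -0.7,"wx": 0,"wy": 0,"wz": 0},
  {"hand": 1,"tx": 0.26,"ty": -0.23,"tz": -0.2,"wx": 0,"wy": 0,"wz": 0},
  {"hand": 1,"tx": 0.5,"ty": -0.4,"tz": 0,"wx": 0,"wy": 0,"wz": 0},
  {"hand": 1,"tx": 0.5,"ty": -0.4,"tz": 0,"wx": 0,"wy": 0,"wz": 0},
  {"hand": 1,"tx": 0.5,"ty": -0.4,"tz": 0,"wx": 0,"wy": 0,"wz": 0},
  {"hand": 1,"tx": 0.5,"ty": -0.4,"tz": 0,"wx": 0,"wy": 0,"wz": 0},
  {"hand": 1,"tx": 0.5,"ty": -0.4,"tz": 0,"wx": 0,"wy": 0,"wz": 0},
  {"hand": 1,"tx": 0.5,"ty": -0.4,"tz": 0,"wx": 0,"wy": 0,"wz": 0},
  {"hand": 1,"tx": 0.5,"ty": -0.4,"tz": 0,"wx": 0,"wy": 0,"wz": 0},
  {"hand": 1,"tx": 0.5,"ty": -0.5,"tz": 0,"wx": 0,"wy": 0,"wz": 0},
  {"hand": 1,"tx": 0.5,"ty": -0.5,"tz": 0,"wx": 0,"wy": 0,"wz": 0},
  {"hand": 1,"tx": 0.5,"ty": -0.5,"tz": 0.2,"wx": 0,"wy": 0,"wz": 0},
  {"hand": 1,"tx": 0.3,"ty": -0.3,"tz": 0.4,"wx": 0,"wy": 0,"wz": 0},
  {"hand": 1,"tx": 0.2,"ty": -0.1,"tz": 0.5,"wx": 0,"wy": 0,"wz": 0},
  {"hand": 1,"tx": 0,"ty": 0,"tz": 0.4,"wx": 0,"wy": 0,"wz": 0},
  {"hand": 1,"tx": 0,"ty": 0,"tz": 0,"wx": 0,"wy": 0,"wz": 0},
])

```text
time: 26.77
tool_pos: [607.6, 70.6, 245.8]
tcp_rot: [3.134, -0.0, -1.602]
contact_force: [-0.5, -0.9, -1.3]
grip_width: 27.2
```

```bash
cat >> h.py <<'E'
def crop(n,im,u0=260,v0=130,w=120,h=100,k=6):
    cv2.imwrite(f'pics/{n}c.png',cv2.resize(im[v0:v0+h,u0:u0+w],None,fx=k,fy=k,interpolation=cv2.INTER_CUBIC))
def PC(c,x,y,z,u0=260,v0=130,k=6): return plane(c,(x+.5)/k+u0-.5,(y+.5)/k+v0-.5,z)
E
python3 - <<'E'
from h import *
c,im=shot('w17'); plan(609.5,72,182); crop('w17',im)
E
```

```text
pos [608.2  71.1 248. ] rot [ 3.137 -0.    -1.602] F [-0.4 -1.   0. ] w 27.6 t 26.8
total tx,ty,tz now [-0.02 -0.03  1.65] after turn [-0.02 -0.03  1.65] wz total -0.0
```

View pics/w17c.png

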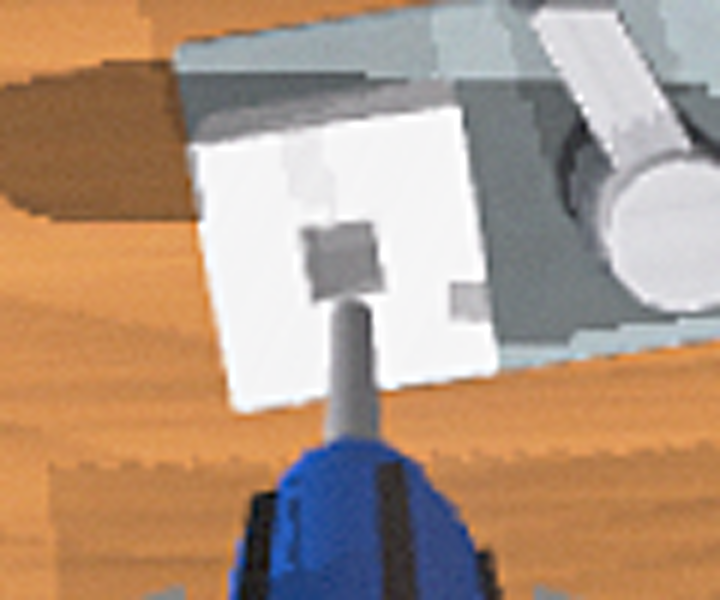

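Run:
```python
from h import *
np.set_printoptions(precision=1,suppress=True)
c,im=ld('w17')
a=PC(c,342,260,55);b=PC(c,351,300,76);print('well',a,'rim',b, PC(c,351,312,76))
plan(608.2,71.1)
```

```text
well [610.   73.8  55. ] rim [607.4  72.2  76. ] [605.3  72.3  76. ]
pos [608.2  71.1 248. ] rot [ 3.1 -0.  -1.6] F [-0.4 -1.   0. ] w 27.6 t 26.8
total tx,ty,tz now [ 0. -0. -0.] after turn [ 0. -0. -0.] wz total -0.0
```

Call:
drive_tool([
  {"hand": 1,"tx": -0.04,"ty": -0.15,"tz": 0.2,"wx": 0,"wy": 0,"wz": 0},
  {"hand": 1,"tx": 0,"ty": 0,"tz": 0.1,"wx": 0,"wy": 0,"wz": 0},
  {"hand": 1,"tx": 0,"ty": 0,"tz": 0,"wx": 0,"wy": 0,"wz": 0},
  {"hand": 1,"tx": 0,"ty": 0,"tz": 0,"wx": 0,"wy": 0,"wz": 0},
])

```text
time: 27.15
tool_pos: [615.2, 73.2, 238.3]
tcp_rot: [-3.141, -0.0, -1.6]
contact_force: [-0.5, 0.5, -0.6]
grip_width: 27.3
```

Run:
```python
from h import *
c,im=shot('w18'); plan(609.5,72,182); crop('w18',im)
```

```text
pos [615.2  73.1 238.5] rot [-3.141 -0.    -1.601] F [ 0.3  0.2 -0.2] w 26.9 t 27.2
total tx,ty,tz now [0.03 0.14 1.41] after turn [0.03 0.14 1.41] wz total -0.0
```

View pics/w18c.png

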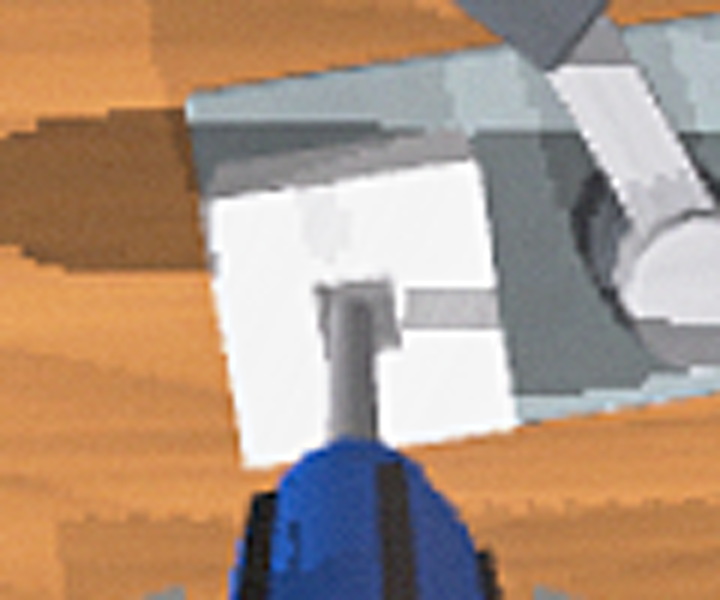

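Run:
```python
from h import *
np.set_printoptions(precision=1,suppress=True)
c,im=ld('w18')
print('well',PC(c,357,314,55),'rim',PC(c,353,297,66), 'blk',sum(PC(c,*q,55) for q in [(210,198),(475,158),(518,425),(245,466)])/4)
```

```text
well [610.6  73.9  55. ] rim [616.3  74.4  66. ] blk [610.6  73.   55. ]
```

Call:
drive_tool([
  {"hand": 1,"tx": 0.02,"ty": 0.04,"tz": 0,"wx": 0,"wy": 0,"wz": 0},
  {"hand": 1,"tx": 0,"ty": 0,"tz": 0.25,"wx": 0,"wy": 0,"wz": 0},
  {"hand": 1,"tx": 0,"ty": 0,"tz": 0.25,"wx": 0,"wy": 0,"wz": 0},
  {"hand": 1,"tx": 0,"ty": 0,"tz": 0.25,"wx": 0,"wy": 0,"wz": 0},
  {"hand": 1,"tx": 0,"ty": 0,"tz": 0,"wx": 0,"wy": 0,"wz": 0},
])

```text
time: 27.62
tool_pos: [612.0, 71.9, 204.6]
tcp_rot: [3.136, -0.0, -1.601]
contact_force: [-0.8, 0.0, 0.0]
grip_width: 27.3
```

Call:
drive_tool([
  {"hand": 1,"tx": 0,"ty": 0,"tz": 0.25,"wx": 0,"wy": 0,"wz": 0},
  {"hand": 1,"tx": 0,"ty": 0,"tz": 0.25,"wx": 0,"wy": 0,"wz": 0},
  {"hand": 1,"tx": 0,"ty": 0,"tz": 0.08,"wx": 0,"wy": 0,"wz": 0},
  {"hand": 1,"tx": 0,"ty": 0,"tz": 0,"wx": 0,"wy": 0,"wz": 0},
])

```text
time: 27.95
tool_pos: [612.9, 72.0, 183.3]
tcp_rot: [3.139, -0.0, -1.601]
contact_force: [0.1, 0.2, -0.7]
grip_width: 27.4
```

Call:
drive_tool([
  {"hand": -0.35,"tx": 0,"ty": 0,"tz": 0,"wx": 0,"wy": 0,"wz": 0},
  {"hand": -0.35,"tx": 0,"ty": 0,"tz": 0,"wx": 0,"wy": 0,"wz": 0},
  {"hand": -0.35,"tx": 0,"ty": 0,"tz": 0,"wx": 0,"wy": 0,"wz": 0},
  {"hand": -0.35,"tx": 0,"ty": 0,"tz": -0.4,"wx": 0,"wy": 0,"wz": 0},
  {"hand": -0.35,"tx": 0,"ty": 0,"tz": -0.6,"wx": 0,"wy": 0,"wz": 0},
  {"hand": -0.35,"tx": 0,"ty": 0,"tz": -0.6,"wx": 0,"wy": 0,"wz": 0},
  {"hand": -0.35,"tx": 0,"ty": 0,"tz": -0.4,"wx": 0,"wy": 0,"wz": 0},
  {"hand": -0.35,"tx": 0.42,"ty": 0.05,"tz": 0,"wx": 0,"wy": 0,"wz": 0},
  {"hand": -0.35,"tx": 0.6,"ty": 0.05,"tz": 0,"wx": 0,"wy": 0,"wz": 0},
  {"hand": 0.1,"tx": 0.7,"ty": 0.1,"tz": 0,"wx": 0,"wy": 0,"wz": 0},
  {"hand": 0.1,"tx": 0.7,"ty": 0.1,"tz": 0,"wx": 0,"wy": 0,"wz": 0},
  {"hand": 0.1,"tx": 0.7,"ty": 0.1,"tz": 0,"wx": 0,"wy": 0,"wz": 0},
  {"hand": 0.1,"tx": 0.6,"ty": 0.1,"tz": 0,"wx": 0,"wy": 0,"wz": 0},
  {"hand": 0.1,"tx": 0.4,"ty": 0,"tz": 0,"wx": 0,"wy": 0,"wz": 0},
  {"hand": 0.1,"tx": 0,"ty": 0,"tz": 0,"wx": 0,"wy": 0,"wz": -1},
  {"hand": 0.1,"tx": 0,"ty": 0,"tz": 0,"wx": 0,"wy": 0,"wz": -1},
  {"hand": 0.1,"tx": 0,"ty": 0,"tz": 0,"wx": 0,"wy": 0,"wz": -1},
  {"hand": 0.1,"tx": 0,"ty": 0,"tz": 0,"wx": 0,"wy": 0,"wz": -1},
  {"hand": 0.1,"tx": 0,"ty": 0,"tz": 0,"wx": 0,"wy": 0,"wz": -1},
  {"hand": 0.1,"tx": 0,"ty": 0,"tz": 0,"wx": 0,"wy": 0,"wz": -1},
])

```text
time: 29.62
tool_pos: [588.6, -92.2, 265.3]
tcp_rot: [-3.141, -0.001, -1.073]
contact_force: [0.3, 0.1, -0.9]
grip_width: 41.2
```

Call:
drive_tool([
  {"hand": 0.1,"tx": 0,"ty": 0,"tz": 0,"wx": 0,"wy": 0,"wz": -1},
  {"hand": 0.1,"tx": 0,"ty": 0,"tz": 0,"wx": 0,"wy": 0,"wz": -1},
  {"hand": 0.1,"tx": 0,"ty": 0,"tz": 0,"wx": 0,"wy": 0,"wz": -1},
  {"hand": 0.1,"tx": 0,"ty": 0,"tz": 0,"wx": 0,"wy": 0,"wz": -1},
  {"hand": 0.1,"tx": 0,"ty": 0,"tz": 0,"wx": 0,"wy": 0,"wz": -1},
  {"hand": 0.1,"tx": 0,"ty": 0,"tz": 0,"wx": 0,"wy": 0,"wz": -1},
  {"hand": 0.1,"tx": 0,"ty": 0,"tz": 0,"wx": 0,"wy": 0,"wz": -1},
  {"hand": 0.1,"tx": 0,"ty": 0,"tz": 0,"wx": 0,"wy": 0,"wz": -1},
  {"hand": 0.1,"tx": 0,"ty": 0,"tz": 0,"wx": 0,"wy": 0,"wz": -1},
  {"hand": 0.1,"tx": 0,"ty": 0,"tz": 0,"wx": 0,"wy": 0,"wz": -1},
  {"hand": 0.1,"tx": 0,"ty": 0,"tz": 0,"wx": 0,"wy": 0,"wz": -1},
  {"hand": 0.1,"tx": 0,"ty": 0,"tz": 0,"wx": 0,"wy": 0,"wz": -1},
  {"hand": 0.1,"tx": 0,"ty": 0,"tz": 0,"wx": 0,"wy": 0,"wz": -1},
  {"hand": 0.1,"tx": 0,"ty": 0,"tz": 0,"wx": 0,"wy": 0,"wz": -0.8},
  {"hand": 0.1,"tx": 0,"ty": 0,"tz": 0,"wx": 0,"wy": 0,"wz": 0},
  {"hand": 0.1,"tx": 0,"ty": 0,"tz": 0,"wx": 0,"wy": 0,"wz": 0},
])

```text
time: 30.95
tool_pos: [588.6, -92.1, 265.1]
tcp_rot: [3.141, -0.001, 0.125]
contact_force: [-1.2, 0.6, 0.1]
grip_width: 41.5
```

Run:
```python
from h import *
c,im=shot('w19'); plan(587.5,-92,90,.127)
```

```text
pos [588.6 -92.1 265. ] rot [ 3.141e+00 -1.000e-03  1.250e-01] F [0.6 0.3 0.1] w 41.1 t 31.0
total tx,ty,tz now [-0.03 -0.01  4.38] after turn [-0.03 -0.01  4.38] wz total -0.03
```

View pics/w19.png

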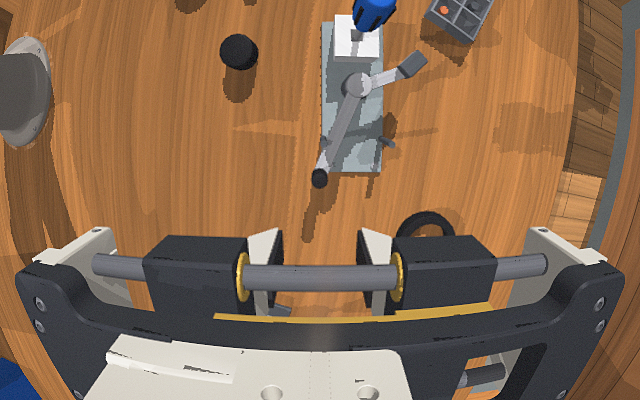

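Same setup as before; mid driver stands in the well (top of picture), post at (319,178). Descend.

Call:
drive_tool([
  {"hand": 0.1,"tx": -0.03,"ty": 0,"tz": 0.5,"wx": 0,"wy": 0,"wz": 0},
  {"hand": 0.1,"tx": 0,"ty": 0,"tz": 0.7,"wx": 0,"wy": 0,"wz": 0},
  {"hand": 0.1,"tx": 0,"ty": 0,"tz": 0.7,"wx": 0,"wy": 0,"wz": 0},
  {"hand": 0.1,"tx": 0,"ty": 0,"tz": 0.7,"wx": 0,"wy": 0,"wz": 0},
  {"hand": 0.1,"tx": 0,"ty": 0,"tz": 0.6,"wx": 0,"wy": 0,"wz": 0},
  {"hand": 0.1,"tx": 0,"ty": 0,"tz": 0.5,"wx": 0,"wy": 0,"wz": 0},
  {"hand": 0.1,"tx": 0,"ty": 0,"tz": 0.4,"wx": 0,"wy": 0,"wz": 0},
  {"hand": 0.1,"tx": 0,"ty": 0,"tz": 0.2,"wx": 0,"wy": 0,"wz": 0},
  {"hand": 0.1,"tx": 0,"ty": 0,"tz": 0,"wx": 0,"wy": 0,"wz": 0},
])

```text
time: 31.75
tool_pos: [586.4, -92.0, 91.0]
tcp_rot: [-3.14, 0.003, 0.126]
contact_force: [-0.5, -0.1, 0.4]
grip_width: 41.0
```

Call:
drive_tool([
  {"hand": 0.1,"tx": 0.2,"ty": 0,"tz": 0,"wx": 0,"wy": 0,"wz": 0},
  {"hand": 0.1,"tx": 0.2,"ty": 0.04,"tz": 0,"wx": 0,"wy": 0,"wz": 0},
  {"hand": 0.1,"tx": 0.2,"ty": 0.06,"tz": 0,"wx": 0,"wy": 0,"wz": 0},
  {"hand": 0.1,"tx": 0.2,"ty": 0.05,"tz": 0,"wx": 0,"wy": 0,"wz": 0},
  {"hand": 0.1,"tx": 0.2,"ty": 0.04,"tz": 0,"wx": 0,"wy": 0,"wz": 0},
  {"hand": 0.1,"tx": 0.2,"ty": 0.03,"tz": 0,"wx": 0,"wy": 0,"wz": 0},
  {"hand": 0.1,"tx": 0.2,"ty": 0,"tz": 0,"wx": 0,"wy": 0,"wz": 0},
  {"hand": 0.1,"tx": 0.2,"ty": -0.02,"tz": 0,"wx": 0,"wy": 0,"wz": 0},
  {"hand": 0.1,"tx": 0.2,"ty": -0.04,"tz": 0,"wx": 0,"wy": 0,"wz": 0},
  {"hand": 0.1,"tx": 0.2,"ty": -0.06,"tz": 0,"wx": 0,"wy": 0,"wz": 0},
  {"hand": 0.1,"tx": 0.2,"ty": -0.07,"tz": 0,"wx": 0,"wy": 0,"wz": 0},
  {"hand": 0.1,"tx": 0.1,"ty": -0.05,"tz": 0,"wx": 0,"wy": 0,"wz": 0},
  {"hand": 0.1,"tx": 0,"ty": 0,"tz": 0,"wx": 0,"wy": 0,"wz": 0},
])

```text
time: 32.83
tool_pos: [679.0, -80.9, 94.1]
tcp_rot: [3.139, 0.001, 0.127]
contact_force: [-6.0, -5.2, 0.4]
grip_width: 41.5
```

Call:
drive_tool([
  {"hand": 0.1,"tx": 0.08,"ty": -0.03,"tz": 0,"wx": 0,"wy": 0,"wz": 0},
  {"hand": 0.1,"tx": 0.08,"ty": -0.03,"tz": 0,"wx": 0,"wy": 0,"wz": 0},
  {"hand": 0.1,"tx": 0,"ty": 0,"tz": 0,"wx": 0,"wy": 0,"wz": 0},
])

```text
time: 33.08
tool_pos: [684.6, -78.2, 94.1]
tcp_rot: [3.139, 0.001, 0.126]
contact_force: [-6.3, -6.4, 0.8]
grip_width: 41.6
```

Call:
drive_tool([
  {"hand": 0.1,"tx": 0.05,"ty": -0.02,"tz": 0,"wx": 0,"wy": 0,"wz": 0},
  {"hand": 0.1,"tx": 0,"ty": 0,"tz": 0,"wx": 0,"wy": 0,"wz": 0},
])

```text
time: 33.25
tool_pos: [685.2, -77.9, 94.0]
tcp_rot: [3.138, 0.004, 0.126]
contact_force: [-8.6, -8.1, 1.5]
grip_width: 41.6
```

Call:
drive_tool([
  {"hand": 0.1,"tx": 0.03,"ty": -0.01,"tz": 0,"wx": 0,"wy": 0,"wz": 0},
  {"hand": 0.1,"tx": 0,"ty": 0,"tz": 0,"wx": 0,"wy": 0,"wz": 0},
  {"hand": 0.1,"tx": 0,"ty": 0,"tz": 0,"wx": 0,"wy": 0,"wz": 0},
  {"hand": 0.1,"tx": 0,"ty": 0,"tz": 0,"wx": 0,"wy": 0,"wz": 0},
  {"hand": 0.1,"tx": 0,"ty": 0,"tz": 0,"wx": 0,"wy": 0,"wz": 0},
  {"hand": 0.1,"tx": 0,"ty": 0,"tz": 0,"wx": 0,"wy": 0,"wz": 0},
  {"hand": 0.1,"tx": 0,"ty": 0,"tz": 0,"wx": 0,"wy": 0,"wz": 0},
])

```text
time: 33.83
tool_pos: [685.5, -77.8, 94.0]
tcp_rot: [3.138, 0.006, 0.126]
contact_force: [-11.3, -8.3, 4.0]
grip_width: 41.3
```

Run:
```python
from h import *
c,im=shot('s20','side'); plan(587.5,-92)
crop('s20',im,220,100,200,200,2.9)
```

```text
pos [685.5 -77.8  94. ] rot [3.138 0.006 0.126] F [-11.5  -7.8   2.9] w 41.4 t 33.9
total tx,ty,tz now [-2.47  0.04 -0.  ] after turn [-2.47  0.04 -0.  ] wz total -0.0
```

View pics/s20c.png

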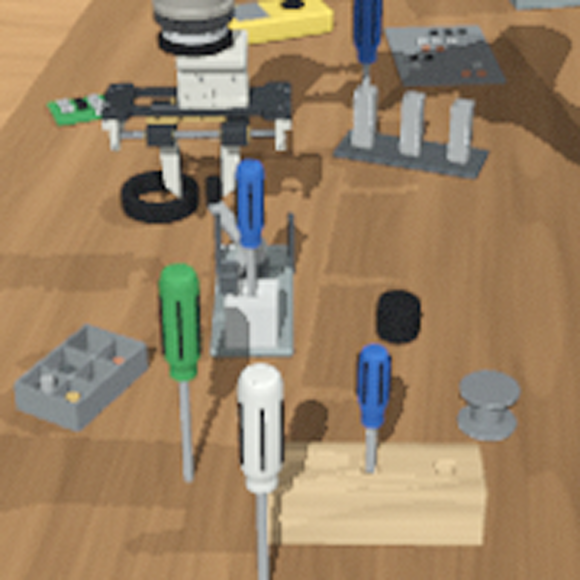

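Lever at the stop, mid standing in the well. Return.

Call:
drive_tool([
  {"hand": 0.1,"tx": -0.2,"ty": 0.08,"tz": 0,"wx": 0,"wy": 0,"wz": 0},
  {"hand": 0.1,"tx": -0.2,"ty": 0.09,"tz": 0,"wx": 0,"wy": 0,"wz": 0},
  {"hand": 0.1,"tx": -0.2,"ty": 0.06,"tz": 0,"wx": 0,"wy": 0,"wz": 0},
  {"hand": 0.1,"tx": -0.2,"ty": 0.05,"tz": 0,"wx": 0,"wy": 0,"wz": 0},
  {"hand": 0.1,"tx": -0.2,"ty": 0.03,"tz": 0,"wx": 0,"wy": 0,"wz": 0},
  {"hand": 0.1,"tx": -0.2,"ty": 0.02,"tz": 0,"wx": 0,"wy": 0,"wz": 0},
  {"hand": 0.1,"tx": -0.2,"ty": 0,"tz": 0,"wx": 0,"wy": 0,"wz": 0},
  {"hand": 0.1,"tx": -0.2,"ty": -0.02,"tz": 0,"wx": 0,"wy": 0,"wz": 0},
  {"hand": 0.1,"tx": -0.2,"ty": -0.04,"tz": 0,"wx": 0,"wy": 0,"wz": 0},
  {"hand": 0.1,"tx": -0.2,"ty": -0.05,"tz": 0,"wx": 0,"wy": 0,"wz": 0},
  {"hand": 0.1,"tx": -0.2,"ty": -0.06,"tz": 0,"wx": 0,"wy": 0,"wz": 0},
  {"hand": 0.1,"tx": -0.2,"ty": -0.05,"tz": 0,"wx": 0,"wy": 0,"wz": 0},
  {"hand": 0.1,"tx": -0.12,"ty": 0,"tz": 0,"wx": 0,"wy": 0,"wz": 0},
  {"hand": 0.1,"tx": 0,"ty": 0,"tz": 0,"wx": 0,"wy": 0,"wz": 0},
  {"hand": 0.1,"tx": 0,"ty": 0,"tz": 0,"wx": 0,"wy": 0,"wz": 0},
  {"hand": 0.1,"tx": 0,"ty": 0,"tz": 0,"wx": 0,"wy": 0,"wz": 0},
  {"hand": 0.1,"tx": 0,"ty": 0,"tz": -0.5,"wx": 0,"wy": 0,"wz": 0},
  {"hand": 0.1,"tx": 0,"ty": 0,"tz": -0.8,"wx": 0,"wy": 0,"wz": 0},
  {"hand": 0.1,"tx": 0,"ty": 0,"tz": -0.8,"wx": 0,"wy": 0,"wz": 0},
  {"hand": 0.1,"tx": 0,"ty": 0,"tz": -0.8,"wx": 0,"wy": 0,"wz": 0},
])

```text
time: 35.55
tool_pos: [588.4, -92.2, 210.1]
tcp_rot: [3.142, 0.0, 0.127]
contact_force: [1.0, -1.3, 0.6]
grip_width: 41.3
```

Call:
drive_tool([
  {"hand": 0.1,"tx": 0,"ty": 0,"tz": -0.8,"wx": 0,"wy": 0,"wz": 1},
  {"hand": 0.1,"tx": 0,"ty": 0,"tz": -0.6,"wx": 0,"wy": 0,"wz": 1},
  {"hand": 0.1,"tx": 0,"ty": 0,"tz": 0,"wx": 0,"wy": 0,"wz": 1},
  {"hand": 0.1,"tx": 0,"ty": 0,"tz": 0,"wx": 0,"wy": 0,"wz": 1},
  {"hand": 0.1,"tx": 0,"ty": 0,"tz": 0,"wx": 0,"wy": 0,"wz": 1},
  {"hand": 0.1,"tx": 0,"ty": 0,"tz": 0,"wx": 0,"wy": 0,"wz": 1},
  {"hand": 0.1,"tx": 0,"ty": 0,"tz": 0,"wx": 0,"wy": 0,"wz": 1},
  {"hand": 0.1,"tx": 0,"ty": 0,"tz": 0,"wx": 0,"wy": 0,"wz": 1},
  {"hand": 0.1,"tx": 0,"ty": 0,"tz": 0,"wx": 0,"wy": 0,"wz": 1},
  {"hand": 0.1,"tx": 0,"ty": 0,"tz": 0,"wx": 0,"wy": 0,"wz": 1},
  {"hand": 0.1,"tx": 0,"ty": 0,"tz": 0,"wx": 0,"wy": 0,"wz": 1},
  {"hand": 0.1,"tx": 0,"ty": 0,"tz": 0,"wx": 0,"wy": 0,"wz": 1},
  {"hand": 0.1,"tx": 0,"ty": 0,"tz": 0,"wx": 0,"wy": 0,"wz": 1},
  {"hand": 0.1,"tx": 0,"ty": 0,"tz": 0,"wx": 0,"wy": 0,"wz": 1},
  {"hand": 0.1,"tx": 0,"ty": 0,"tz": 0,"wx": 0,"wy": 0,"wz": 1},
  {"hand": -0.35,"tx": 0,"ty": 0,"tz": 0,"wx": 0,"wy": 0,"wz": 1},
  {"hand": -0.35,"tx": 0,"ty": 0,"tz": 0,"wx": 0,"wy": 0,"wz": 1},
  {"hand": -0.35,"tx": 0,"ty": 0,"tz": 0,"wx": 0,"wy": 0,"wz": 1},
  {"hand": -0.35,"tx": 0,"ty": 0,"tz": 0,"wx": 0,"wy": 0,"wz": 1},
  {"hand": -0.35,"tx": 0,"ty": 0,"tz": 0,"wx": 0,"wy": 0,"wz": 0.8},
])

```text
time: 37.22
tool_pos: [588.6, -92.2, 264.8]
tcp_rot: [-3.141, -0.0, -1.606]
contact_force: [0.1, -0.1, 0.2]
grip_width: 61.9
```

Run:
```python
from h import *
s,im=shot('s21','side'); crop('s21',im,255,100,100,150,4)
c,im=shot('sc21','scene');crop('sc21',im,290,110,100,150,4)
cv2.imwrite('pics/j21.png',np.hstack([cv2.imread('pics/s21c.png'),cv2.imread('pics/sc21c.png')]))
plan(610,73,270)
```

```text
pos [588.5 -92.2 264.8] rot [-3.141 -0.    -1.602] F [-0.5  0.2 -0.5] w 61.9 t 37.3
total tx,ty,tz now [-4.15 -0.41 -0.13] after turn [-4.15 -0.41 -0.13] wz total -0.0
```

View pics/j21.png

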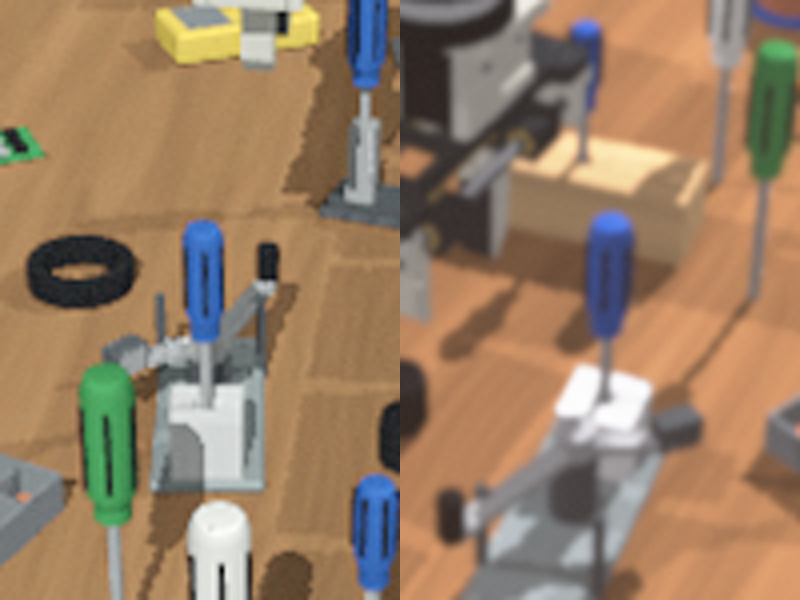

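Run:
```python
from h import *
np.set_printoptions(precision=1,suppress=True)
s,_=ld('s21');c,_=ld('sc21')
f=lambda u0,v0,x,y:(u0+(x+.5)/4-.5,v0+(y+.5)/4-.5)
for a,b in (((204,226),(211,218)),((205,340),(207,340))):
    print(tri(ray(s,*f(255,100,*a)),ray(c,*f(290,110,*b))))
```

```text
(array([608.9,  75.3, 196.9]), [0.2814956876015001, 0.28149568760154015])
(array([611. ,  70.4, 106.5]), [0.8692986976827045, 0.8692986976831775])
```

Call:
drive_tool([
  {"hand": -0.35,"tx": -0.5,"ty": -0.05,"tz": 0,"wx": 0,"wy": 0,"wz": 0},
  {"hand": -0.35,"tx": -0.7,"ty": -0.07,"tz": 0,"wx": 0,"wy": 0,"wz": 0},
  {"hand": -0.35,"tx": -0.7,"ty": -0.07,"tz": 0,"wx": 0,"wy": 0,"wz": 0},
  {"hand": -0.35,"tx": -0.7,"ty": -0.07,"tz": 0,"wx": 0,"wy": 0,"wz": 0},
  {"hand": -0.35,"tx": -0.7,"ty": -0.07,"tz": 0,"wx": 0,"wy": 0,"wz": 0},
  {"hand": -0.35,"tx": -0.5,"ty": -0.06,"tz": 0,"wx": 0,"wy": 0,"wz": 0},
  {"hand": -0.35,"tx": -0.37,"ty": 0,"tz": 0,"wx": 0,"wy": 0,"wz": 0},
  {"hand": -0.35,"tx": 0,"ty": 0,"tz": 0.3,"wx": 0,"wy": 0,"wz": 0},
  {"hand": -0.35,"tx": 0,"ty": 0,"tz": 0.5,"wx": 0,"wy": 0,"wz": 0},
  {"hand": -0.35,"tx": 0,"ty": 0,"tz": 0.5,"wx": 0,"wy": 0,"wz": 0},
  {"hand": -0.35,"tx": 0,"ty": 0,"tz": 0.5,"wx": 0,"wy": 0,"wz": 0},
  {"hand": -0.35,"tx": 0,"ty": 0,"tz": 0.25,"wx": 0,"wy": 0,"wz": 0},
  {"hand": -0.35,"tx": 0,"ty": 0,"tz": 0,"wx": 0,"wy": 0,"wz": 0},
  {"hand": 1,"tx": 0,"ty": 0,"tz": 0,"wx": 0,"wy": 0,"wz": 0},
  {"hand": 1,"tx": 0,"ty": 0,"tz": 0,"wx": 0,"wy": 0,"wz": 0},
  {"hand": 1,"tx": 0,"ty": 0,"tz": 0,"wx": 0,"wy": 0,"wz": 0},
  {"hand": 1,"tx": 0,"ty": 0,"tz": 0,"wx": 0,"wy": 0,"wz": 0},
  {"hand": 1,"tx": 0,"ty": 0,"tz": 0,"wx": 0,"wy": 0,"wz": 0},
  {"hand": 1,"tx": 0,"ty": 0,"tz": 0,"wx": 0,"wy": 0,"wz": 0},
])

```text
time: 38.9
tool_pos: [608.9, 74.1, 183.3]
tcp_rot: [-3.141, -0.0, -1.601]
contact_force: [-0.9, -0.8, 2.1]
grip_width: 27.6
```

Call:
drive_tool([
  {"hand": 1,"tx": 0,"ty": 0,"tz": -0.3,"wx": 0,"wy": 0,"wz": 0},
  {"hand": 1,"tx": 0,"ty": 0,"tz": -0.6,"wx": 0,"wy": 0,"wz": 0},
  {"hand": 1,"tx": 0,"ty": 0,"tz": -0.7,"wx": 0,"wy": 0,"wz": 0},
  {"hand": 1,"tx": 0,"ty": 0,"tz": -0.7,"wx": 0,"wy": 0,"wz": 0},
  {"hand": 1,"tx": 0,"ty": 0,"tz": -0.7,"wx": 0,"wy": 0,"wz": 0},
  {"hand": 1,"tx": 0.37,"ty": 0.11,"tz": -0.2,"wx": 0,"wy": 0,"wz": 0},
  {"hand": 1,"tx": 0.7,"ty": 0.2,"tz": 0,"wx": 0,"wy": 0,"wz": 0},
  {"hand": 1,"tx": 0.8,"ty": 0.2,"tz": 0,"wx": 0,"wy": 0,"wz": 0},
  {"hand": 1,"tx": 0.8,"ty": 0.2,"tz": 0,"wx": 0,"wy": 0,"wz": 0},
  {"hand": 1,"tx": 0.8,"ty": 0.2,"tz": 0,"wx": 0,"wy": 0,"wz": 0},
  {"hand": 1,"tx": 0.8,"ty": 0.2,"tz": 0,"wx": 0,"wy": 0,"wz": 0},
  {"hand": 1,"tx": 0.8,"ty": 0.3,"tz": 0,"wx": 0,"wy": 0,"wz": 0},
  {"hand": 1,"tx": 0.8,"ty": 0.3,"tz": 0,"wx": 0,"wy": 0,"wz": 0},
  {"hand": 1,"tx": 0.8,"ty": 0.3,"tz": 0,"wx": 0,"wy": 0,"wz": 0},
  {"hand": 1,"tx": 0.8,"ty": 0.3,"tz": 0,"wx": 0,"wy": 0,"wz": 0},
  {"hand": 1,"tx": 0.8,"ty": 0.3,"tz": 0,"wx": 0,"wy": 0,"wz": 0},
  {"hand": 1,"tx": 0.7,"ty": 0.2,"tz": 0,"wx": 0,"wy": 0,"wz": 0},
  {"hand": 1,"tx": 0.4,"ty": 0.1,"tz": 0,"wx": 0,"wy": 0,"wz": 0},
  {"hand": 1,"tx": 0.1,"ty": 0.1,"tz": 0,"wx": 0,"wy": 0,"wz": 0},
  {"hand": 1,"tx": 0,"ty": 0,"tz": 0,"wx": 0,"wy": 0,"wz": 0},
])

```text
time: 40.57
tool_pos: [475.5, -301.9, 309.9]
tcp_rot: [3.14, 0.001, -1.604]
contact_force: [-0.0, 0.4, -0.8]
grip_width: 27.2
```

Run:
```python
from h import *
plan(476,-341,272)
```

```text
pos [ 475.5 -301.9  309.9] rot [ 3.140e+00  1.000e-03 -1.604e+00] F [-0.   0.4 -0.8] w 27.2 t 40.6
total tx,ty,tz now [ 0.98 -0.04  0.95] after turn [ 0.98 -0.04  0.95] wz total -0.0
```

Call:
drive_tool([
  {"hand": 1,"tx": 0.4,"ty": -0.02,"tz": 0,"wx": 0,"wy": 0,"wz": 0},
  {"hand": 1,"tx": 0.4,"ty": -0.02,"tz": 0.3,"wx": 0,"wy": 0,"wz": 0},
  {"hand": 1,"tx": 0.18,"ty": 0,"tz": 0.3,"wx": 0,"wy": 0,"wz": 0},
  {"hand": 1,"tx": 0,"ty": 0,"tz": 0.35,"wx": 0,"wy": 0,"wz": 0},
  {"hand": 1,"tx": 0,"ty": 0,"tz": 0,"wx": 0,"wy": 0,"wz": 0},
  {"hand": 1,"tx": 0,"ty": 0,"tz": 0,"wx": 0,"wy": 0,"wz": 0},
])

```text
time: 41.07
tool_pos: [477.0, -339.2, 270.9]
tcp_rot: [3.139, 0.003, -1.601]
contact_force: [0.2, -0.2, -1.0]
grip_width: 27.2
```

Run:
```python
from h import *
c,im=shot('w22'); plan(476,-341,185);crop('w22',im)
```

```text
pos [ 477.4 -339.5  272.1] rot [ 3.141e+00  1.000e-03 -1.601e+00] F [ 0.3  0.4 -0.4] w 27.1 t 41.1
total tx,ty,tz now [0.04 0.03 2.18] after turn [0.04 0.03 2.18] wz total -0.0
```

View pics/w22c.png

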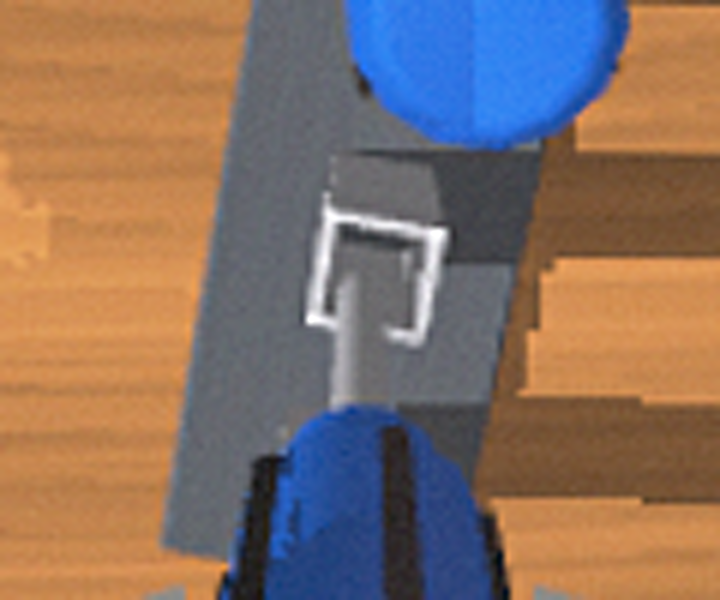

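View pics/w22.png

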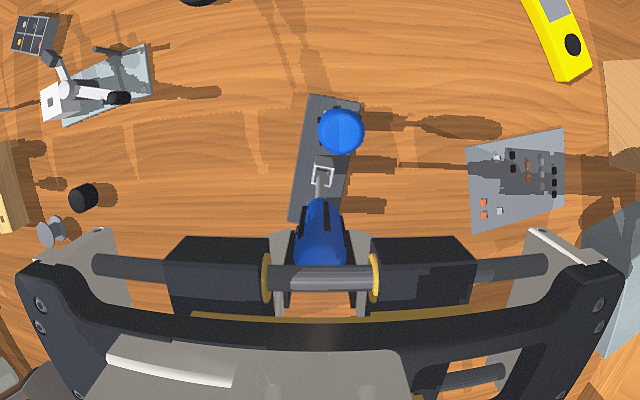

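Run:
```python
from h import *
np.set_printoptions(precision=1,suppress=True)
c,im=ld('w22')
print('tube',sum(PC(c,*q,80) for q in [(328,208),(447,232),(422,343),(309,320)])/4,'rim',PC(c,365,268,99),'mid blade',PC(c,361,320,99))
print('long butt',plane(c,341,131,218))
```

```text
tube [ 477.1 -341.8   80. ] rim [ 482.8 -339.8   99. ] mid blade [ 473.5 -338.8   99. ]
long butt [ 536.5 -354.4  218. ]
```

Call:
drive_tool([
  {"hand": 1,"tx": 0.05,"ty": 0.04,"tz": 0,"wx": 0,"wy": 0,"wz": 0},
  {"hand": 1,"tx": 0,"ty": 0,"tz": 0.3,"wx": 0,"wy": 0,"wz": 0},
  {"hand": 1,"tx": 0,"ty": 0,"tz": 0.3,"wx": 0,"wy": 0,"wz": 0},
  {"hand": 1,"tx": 0,"ty": 0,"tz": 0.3,"wx": 0,"wy": 0,"wz": 0},
  {"hand": 1,"tx": 0,"ty": 0,"tz": 0.3,"wx": 0,"wy": 0,"wz": 0},
  {"hand": 1,"tx": 0,"ty": 0,"tz": 0,"wx": 0,"wy": 0,"wz": 0},
])

```text
time: 41.62
tool_pos: [475.1, -341.4, 223.2]
tcp_rot: [3.139, 0.002, -1.601]
contact_force: [-0.6, 0.5, -1.0]
grip_width: 27.3
```

Call:
drive_tool([
  {"hand": 1,"tx": 0,"ty": 0,"tz": 0.3,"wx": 0,"wy": 0,"wz": 0},
  {"hand": 1,"tx": 0,"ty": 0,"tz": 0.3,"wx": 0,"wy": 0,"wz": 0},
  {"hand": 1,"tx": 0,"ty": 0,"tz": 0.3,"wx": 0,"wy": 0,"wz": 0},
  {"hand": 1,"tx": 0,"ty": 0,"tz": 0,"wx": 0,"wy": 0,"wz": 0},
])

```text
time: 41.95
tool_pos: [475.2, -341.5, 187.7]
tcp_rot: [3.14, 0.001, -1.601]
contact_force: [-0.4, 0.5, -0.9]
grip_width: 27.4
```

Call:
drive_tool([
  {"hand": 1,"tx": 0,"ty": 0,"tz": 0.1,"wx": 0,"wy": 0,"wz": 0},
  {"hand": 1,"tx": 0,"ty": 0,"tz": 0,"wx": 0,"wy": 0,"wz": 0},
  {"hand": -0.35,"tx": 0,"ty": 0,"tz": 0,"wx": 0,"wy": 0,"wz": 0},
  {"hand": -0.35,"tx": 0,"ty": 0,"tz": 0,"wx": 0,"wy": 0,"wz": 0},
  {"hand": -0.35,"tx": 0,"ty": 0,"tz": 0,"wx": 0,"wy": 0,"wz": 0},
  {"hand": -0.35,"tx": 0,"ty": 0,"tz": -0.4,"wx": 0,"wy": 0,"wz": 0},
  {"hand": -0.35,"tx": 0,"ty": 0,"tz": -0.7,"wx": 0,"wy": 0,"wz": 0},
  {"hand": -0.35,"tx": 0,"ty": 0,"tz": -0.8,"wx": 0,"wy": 0,"wz": 0},
  {"hand": -0.35,"tx": 0,"ty": 0,"tz": -0.8,"wx": 0,"wy": 0,"wz": 0},
  {"hand": -0.35,"tx": 0,"ty": 0,"tz": -0.3,"wx": 0,"wy": 0,"wz": 0},
  {"hand": -0.35,"tx": -0.5,"ty": 0,"tz": 0,"wx": 0,"wy": 0,"wz": 0},
  {"hand": -0.35,"tx": -0.8,"ty": 0,"tz": 0,"wx": 0,"wy": 0,"wz": 0},
  {"hand": -0.35,"tx": -0.8,"ty": 0,"tz": 0,"wx": 0,"wy": 0,"wz": 0},
  {"hand": -0.35,"tx": -0.8,"ty": 0,"tz": 0,"wx": 0,"wy": 0,"wz": 0},
  {"hand": -0.35,"tx": -0.8,"ty": 0,"tz": 0,"wx": 0,"wy": 0,"wz": 0},
  {"hand": -0.35,"tx": -0.8,"ty": 0.1,"tz": 0,"wx": 0,"wy": 0,"wz": 0},
  {"hand": -0.35,"tx": -0.8,"ty": 0.1,"tz": 0,"wx": 0,"wy": 0,"wz": 0},
  {"hand": -0.35,"tx": -0.8,"ty": 0.1,"tz": 0,"wx": 0,"wy": 0,"wz": 0},
  {"hand": -0.35,"tx": -0.8,"ty": 0.1,"tz": 0,"wx": 0,"wy": 0,"wz": 0},
  {"hand": -0.35,"tx": -0.8,"ty": 0.1,"tz": 0,"wx": 0,"wy": 0,"wz": 0},
])

```text
time: 43.62
tool_pos: [464.7, -32.1, 305.3]
tcp_rot: [-3.14, -0.0, -1.601]
contact_force: [0.7, -1.0, 0.8]
grip_width: 62.1
```

Run:
```python
from h import *
plan(476,316,240)
c,im=shot('s23','side'); crop('s23',im,320,80,100,100,5)
```

```text
pos [464.7 -32.1 305.3] rot [-3.14  -0.    -1.601] F [ 0.7 -1.   0.8] w 62.1 t 43.6
total tx,ty,tz now [-8.71 -0.02  1.63] after turn [-8.71 -0.02  1.63] wz total -0.0
```

View pics/s23c.png

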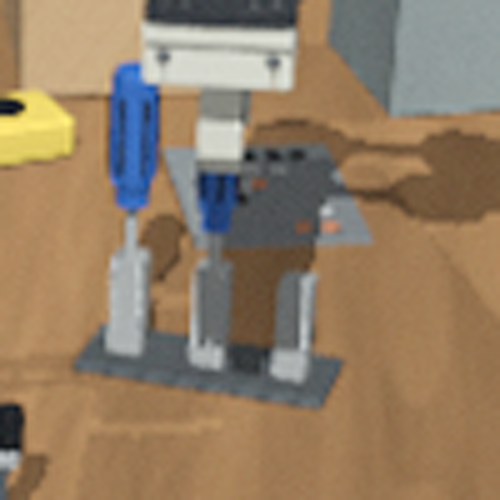

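Both stand in the rack (the gripper is in front of the mid one). On to the short driver.

Call:
drive_tool([
  {"hand": -0.35,"tx": -0.8,"ty": 0,"tz": 0,"wx": 0,"wy": 0,"wz": 0},
  {"hand": -0.35,"tx": -0.8,"ty": 0,"tz": 0,"wx": 0,"wy": 0,"wz": 0},
  {"hand": -0.35,"tx": -0.8,"ty": 0,"tz": 0,"wx": 0,"wy": 0,"wz": 0},
  {"hand": -0.35,"tx": -0.8,"ty": 0,"tz": 0,"wx": 0,"wy": 0,"wz": 0},
  {"hand": -0.35,"tx": -0.8,"ty": 0,"tz": 0,"wx": 0,"wy": 0,"wz": 0},
  {"hand": -0.35,"tx": -0.8,"ty": 0,"tz": 0,"wx": 0,"wy": 0,"wz": 0},
  {"hand": -0.35,"tx": -0.8,"ty": 0,"tz": 0,"wx": 0,"wy": 0,"wz": 0},
  {"hand": -0.35,"tx": -0.8,"ty": 0,"tz": 0.2,"wx": 0,"wy": 0,"wz": 0},
  {"hand": -0.35,"tx": -0.8,"ty": 0,"tz": 0.3,"wx": 0,"wy": 0,"wz": 0},
  {"hand": -0.35,"tx": -0.8,"ty": 0,"tz": 0.4,"wx": 0,"wy": 0,"wz": 0},
  {"hand": -0.35,"tx": -0.5,"ty": 0,"tz": 0.5,"wx": 0,"wy": 0,"wz": 0},
  {"hand": -0.35,"tx": -0.2,"ty": 0,"tz": 0.2,"wx": 0,"wy": 0,"wz": 0},
  {"hand": -0.35,"tx": 0,"ty": 0,"tz": 0,"wx": 0,"wy": 0,"wz": 0},
  {"hand": -0.35,"tx": 0,"ty": 0,"tz": 0,"wx": 0,"wy": 0,"wz": 0},
])

```text
time: 44.83
tool_pos: [475.7, 313.7, 240.9]
tcp_rot: [3.141, -0.001, -1.601]
contact_force: [-0.3, -0.8, 0.0]
grip_width: 62.1
```

Run:
```python
from h import *
plan(476.2,316,153)
c,im=shot('w24'); crop('w24',im)
```

```text
pos [475.7 313.7 240.9] rot [ 3.141e+00 -1.000e-03 -1.601e+00] F [-0.3 -0.8  0. ] w 62.1 t 44.8
total tx,ty,tz now [-0.06 -0.01  2.2 ] after turn [-0.06 -0.01  2.2 ] wz total -0.0
```

View pics/w24.png

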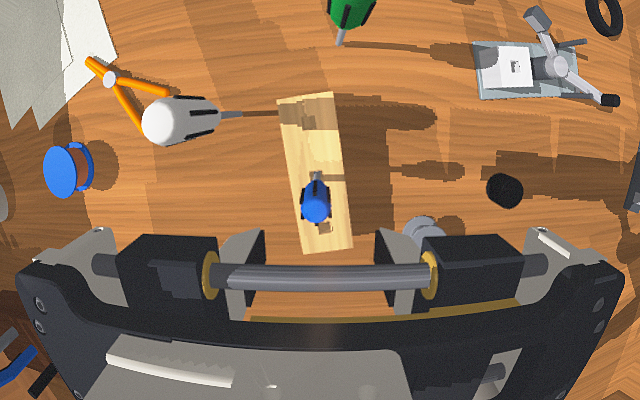

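Call:
drive_tool([
  {"hand": -0.35,"tx": -0.05,"ty": -0.01,"tz": 0.3,"wx": 0,"wy": 0,"wz": 0},
  {"hand": -0.35,"tx": 0,"ty": 0,"tz": 0.5,"wx": 0,"wy": 0,"wz": 0},
  {"hand": -0.35,"tx": 0,"ty": 0,"tz": 0.5,"wx": 0,"wy": 0,"wz": 0},
  {"hand": -0.35,"tx": 0,"ty": 0,"tz": 0.5,"wx": 0,"wy": 0,"wz": 0},
  {"hand": -0.35,"tx": 0,"ty": 0,"tz": 0.35,"wx": 0,"wy": 0,"wz": 0},
  {"hand": -0.35,"tx": 0,"ty": 0,"tz": 0,"wx": 0,"wy": 0,"wz": 0},
  {"hand": 1,"tx": 0,"ty": 0,"tz": 0,"wx": 0,"wy": 0,"wz": 0},
  {"hand": 1,"tx": 0,"ty": 0,"tz": 0,"wx": 0,"wy": 0,"wz": 0},
  {"hand": 1,"tx": 0,"ty": 0,"tz": 0,"wx": 0,"wy": 0,"wz": 0},
  {"hand": 1,"tx": 0,"ty": 0,"tz": 0,"wx": 0,"wy": 0,"wz": 0},
  {"hand": 1,"tx": 0,"ty": 0,"tz": 0,"wx": 0,"wy": 0,"wz": 0},
  {"hand": 1,"tx": 0,"ty": 0,"tz": 0,"wx": 0,"wy": 0,"wz": 0},
])

```text
time: 45.88
tool_pos: [476.2, 316.3, 155.2]
tcp_rot: [-3.141, 0.0, -1.601]
contact_force: [0.9, 0.2, 0.0]
grip_width: 27.1
```

Call:
drive_tool([
  {"hand": 1,"tx": 0,"ty": 0,"tz": 0,"wx": 0,"wy": 0,"wz": 0},
  {"hand": 1,"tx": 0,"ty": 0,"tz": -0.4,"wx": 0,"wy": 0,"wz": 0},
  {"hand": 1,"tx": 0,"ty": 0,"tz": -0.6,"wx": 0,"wy": 0,"wz": 0},
  {"hand": 1,"tx": 0,"ty": 0,"tz": -0.7,"wx": 0,"wy": 0,"wz": 0},
  {"hand": 1,"tx": 0,"ty": 0,"tz": -0.7,"wx": 0,"wy": 0,"wz": 0},
  {"hand": 1,"tx": 0,"ty": 0,"tz": -0.5,"wx": 0,"wy": 0,"wz": 0},
  {"hand": 1,"tx": 0.37,"ty": -0.23,"tz": 0,"wx": 0,"wy": 0,"wz": 0},
  {"hand": 1,"tx": 0.6,"ty": -0.3,"tz": 0,"wx": 0,"wy": 0,"wz": 0},
  {"hand": 1,"tx": 0.6,"ty": -0.4,"tz": 0,"wx": 0,"wy": 0,"wz": 0},
  {"hand": 1,"tx": 0.7,"ty": -0.4,"tz": 0,"wx": 0,"wy": 0,"wz": 0},
  {"hand": 1,"tx": 0.7,"ty": -0.4,"tz": 0,"wx": 0,"wy": 0,"wz": 0},
  {"hand": 1,"tx": 0.7,"ty": -0.4,"tz": 0,"wx": 0,"wy": 0,"wz": 0},
  {"hand": 1,"tx": 0.7,"ty": -0.4,"tz": 0,"wx": 0,"wy": 0,"wz": 0},
  {"hand": 1,"tx": 0.6,"ty": -0.4,"tz": 0.2,"wx": 0,"wy": 0,"wz": 0},
  {"hand": 1,"tx": 0.6,"ty": -0.4,"tz": 0.3,"wx": 0,"wy": 0,"wz": 0},
  {"hand": 1,"tx": 0.4,"ty": -0.2,"tz": 0.4,"wx": 0,"wy": 0,"wz": 0},
  {"hand": 1,"tx": 0,"ty": 0,"tz": 0.4,"wx": 0,"wy": 0,"wz": 0},
  {"hand": 1,"tx": 0,"ty": 0,"tz": 0,"wx": 0,"wy": 0,"wz": 0},
  {"hand": 1,"tx": 0,"ty": 0,"tz": 0,"wx": 0,"wy": 0,"wz": 0},
])

```text
time: 47.47
tool_pos: [609.4, 73.3, 217.9]
tcp_rot: [3.139, 0.0, -1.601]
contact_force: [0.0, -0.3, 0.6]
grip_width: 23.6
```

Run:
```python
from h import *
c,im=shot('w25'); plan(610,73,157);crop('w25',im)
```

```text
pos [609.9  73.7 219.2] rot [-3.142  0.    -1.601] F [ 0.1  0.6 -0. ] w 23.3 t 47.5
total tx,ty,tz now [ 0.02 -0.    1.55] after turn [ 0.02 -0.    1.55] wz total -0.0
```

View pics/w25c.png

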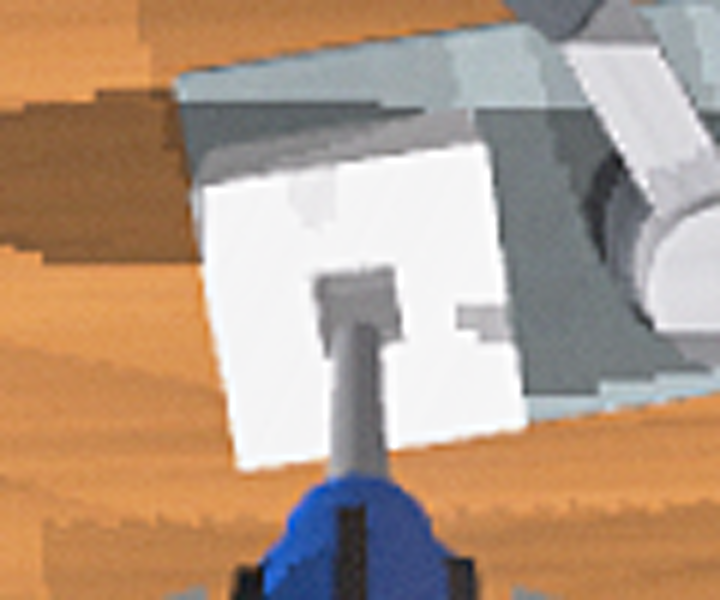

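Run:
```python
from h import *
np.set_printoptions(precision=1,suppress=True)
c,im=ld('w25')
print('well',PC(c,357,308,55),'rim',PC(c,361,322,74), 'blk',sum(PC(c,*q,55) for q in [(202,186),(488,145),(527,428),(240,468)])/4)
```

```text
well [610.3  73.8  55. ] rim [612.5  73.1  74. ] blk [610.   72.6  55. ]
```

Call:
drive_tool([
  {"hand": 1,"tx": 0,"ty": -0.04,"tz": 0,"wx": 0,"wy": 0,"wz": 0},
  {"hand": 1,"tx": 0,"ty": 0,"tz": 0.25,"wx": 0,"wy": 0,"wz": 0},
  {"hand": 1,"tx": 0,"ty": 0,"tz": 0.25,"wx": 0,"wy": 0,"wz": 0},
  {"hand": 1,"tx": 0,"ty": 0,"tz": 0.25,"wx": 0,"wy": 0,"wz": 0},
  {"hand": 1,"tx": 0,"ty": 0,"tz": 0.1,"wx": 0,"wy": 0,"wz": 0},
  {"hand": 1,"tx": 0,"ty": 0,"tz": 0,"wx": 0,"wy": 0,"wz": 0},
])

```text
time: 48.02
tool_pos: [610.5, 73.3, 182.7]
tcp_rot: [3.138, -0.0, -1.601]
contact_force: [0.3, 0.6, -0.6]
grip_width: 23.3
```

Call:
drive_tool([
  {"hand": 1,"tx": 0,"ty": 0,"tz": 0.25,"wx": 0,"wy": 0,"wz": 0},
  {"hand": 1,"tx": 0,"ty": 0,"tz": 0.25,"wx": 0,"wy": 0,"wz": 0},
  {"hand": 1,"tx": 0,"ty": 0,"tz": 0.15,"wx": 0,"wy": 0,"wz": 0},
  {"hand": 1,"tx": 0,"ty": 0,"tz": 0,"wx": 0,"wy": 0,"wz": 0},
])

```text
time: 48.35
tool_pos: [610.5, 73.2, 156.6]
tcp_rot: [3.138, -0.0, -1.601]
contact_force: [-0.3, -0.6, -0.8]
grip_width: 23.4
```

Call:
drive_tool([
  {"hand": -0.35,"tx": 0,"ty": 0,"tz": 0,"wx": 0,"wy": 0,"wz": 0},
  {"hand": -0.35,"tx": 0,"ty": 0,"tz": 0,"wx": 0,"wy": 0,"wz": 0},
  {"hand": -0.35,"tx": 0,"ty": 0,"tz": 0,"wx": 0,"wy": 0,"wz": 0},
  {"hand": -0.35,"tx": 0,"ty": 0,"tz": -0.4,"wx": 0,"wy": 0,"wz": 0},
  {"hand": -0.35,"tx": 0,"ty": 0,"tz": -0.6,"wx": 0,"wy": 0,"wz": 0},
  {"hand": -0.35,"tx": 0,"ty": 0,"tz": -0.6,"wx": 0,"wy": 0,"wz": 0},
  {"hand": -0.35,"tx": 0,"ty": 0,"tz": -0.4,"wx": 0,"wy": 0,"wz": 0},
  {"hand": -0.35,"tx": 0.44,"ty": 0.04,"tz": 0,"wx": 0,"wy": 0,"wz": 0},
  {"hand": -0.35,"tx": 0.6,"ty": 0.05,"tz": 0,"wx": 0,"wy": 0,"wz": 0},
  {"hand": 0.1,"tx": 0.7,"ty": 0.1,"tz": 0,"wx": 0,"wy": 0,"wz": 0},
  {"hand": 0.1,"tx": 0.7,"ty": 0.1,"tz": 0,"wx": 0,"wy": 0,"wz": 0},
  {"hand": 0.1,"tx": 0.7,"ty": 0.1,"tz": 0,"wx": 0,"wy": 0,"wz": 0},
  {"hand": 0.1,"tx": 0.6,"ty": 0.05,"tz": 0,"wx": 0,"wy": 0,"wz": 0},
  {"hand": 0.1,"tx": 0.4,"ty": 0,"tz": 0,"wx": 0,"wy": 0,"wz": 0},
  {"hand": 0.1,"tx": 0,"ty": 0,"tz": 0,"wx": 0,"wy": 0,"wz": -1},
  {"hand": 0.1,"tx": 0,"ty": 0,"tz": 0,"wx": 0,"wy": 0,"wz": -1},
  {"hand": 0.1,"tx": 0,"ty": 0,"tz": 0,"wx": 0,"wy": 0,"wz": -1},
  {"hand": 0.1,"tx": 0,"ty": 0,"tz": 0,"wx": 0,"wy": 0,"wz": -1},
  {"hand": 0.1,"tx": 0,"ty": 0,"tz": 0,"wx": 0,"wy": 0,"wz": -1},
  {"hand": 0.1,"tx": 0,"ty": 0,"tz": 0,"wx": 0,"wy": 0,"wz": -1},
])

```text
time: 50.02
tool_pos: [589.1, -91.9, 239.3]
tcp_rot: [-3.141, -0.001, -1.073]
contact_force: [0.7, 0.3, -0.2]
grip_width: 41.3
```

Call:
drive_tool([
  {"hand": 0.1,"tx": 0,"ty": 0,"tz": 0,"wx": 0,"wy": 0,"wz": -1},
  {"hand": 0.1,"tx": 0,"ty": 0,"tz": 0,"wx": 0,"wy": 0,"wz": -1},
  {"hand": 0.1,"tx": 0,"ty": 0,"tz": 0,"wx": 0,"wy": 0,"wz": -1},
  {"hand": 0.1,"tx": 0,"ty": 0,"tz": 0,"wx": 0,"wy": 0,"wz": -1},
  {"hand": 0.1,"tx": 0,"ty": 0,"tz": 0,"wx": 0,"wy": 0,"wz": -1},
  {"hand": 0.1,"tx": 0,"ty": 0,"tz": 0,"wx": 0,"wy": 0,"wz": -1},
  {"hand": 0.1,"tx": 0,"ty": 0,"tz": 0,"wx": 0,"wy": 0,"wz": -1},
  {"hand": 0.1,"tx": 0,"ty": 0,"tz": 0,"wx": 0,"wy": 0,"wz": -1},
  {"hand": 0.1,"tx": 0,"ty": 0,"tz": 0,"wx": 0,"wy": 0,"wz": -1},
  {"hand": 0.1,"tx": 0,"ty": 0,"tz": 0,"wx": 0,"wy": 0,"wz": -1},
  {"hand": 0.1,"tx": 0,"ty": 0,"tz": 0,"wx": 0,"wy": 0,"wz": -1},
  {"hand": 0.1,"tx": 0,"ty": 0,"tz": 0,"wx": 0,"wy": 0,"wz": -1},
  {"hand": 0.1,"tx": 0,"ty": 0,"tz": 0,"wx": 0,"wy": 0,"wz": -1},
  {"hand": 0.1,"tx": 0,"ty": 0,"tz": 0,"wx": 0,"wy": 0,"wz": -0.8},
  {"hand": 0.1,"tx": 0,"ty": 0,"tz": 0,"wx": 0,"wy": 0,"wz": 0},
  {"hand": 0.1,"tx": 0,"ty": 0,"tz": 0,"wx": 0,"wy": 0,"wz": 0},
])

```text
time: 51.35
tool_pos: [589.0, -91.8, 239.2]
tcp_rot: [3.141, -0.001, 0.125]
contact_force: [0.1, 0.1, -0.1]
grip_width: 41.2
```

Run:
```python
from h import *
c,im=shot('w26'); plan(587.5,-92,91,.127)
```

```text
pos [589.  -91.8 239.1] rot [ 3.141e+00 -1.000e-03  1.250e-01] F [0.6 0.5 1. ] w 41.8 t 51.4
total tx,ty,tz now [-0.04  0.    3.7 ] after turn [-0.04  0.    3.7 ] wz total -0.03
```

View pics/w26.png

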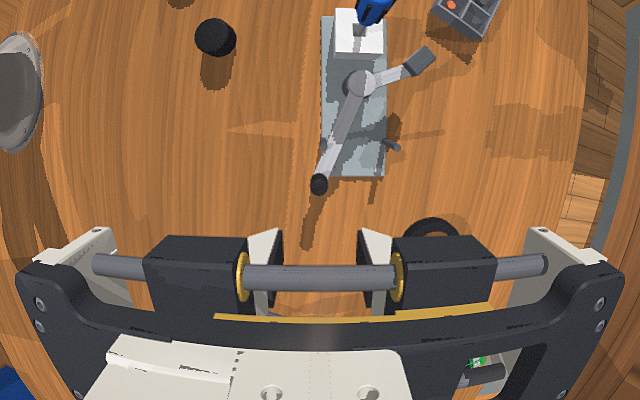

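Call:
drive_tool([
  {"hand": 0.1,"tx": -0.04,"ty": 0,"tz": 0.4,"wx": 0,"wy": 0,"wz": 0},
  {"hand": 0.1,"tx": 0,"ty": 0,"tz": 0.6,"wx": 0,"wy": 0,"wz": 0},
  {"hand": 0.1,"tx": 0,"ty": 0,"tz": 0.7,"wx": 0,"wy": 0,"wz": 0},
  {"hand": 0.1,"tx": 0,"ty": 0,"tz": 0.7,"wx": 0,"wy": 0,"wz": 0},
  {"hand": 0.1,"tx": 0,"ty": 0,"tz": 0.6,"wx": 0,"wy": 0,"wz": 0},
  {"hand": 0.1,"tx": 0,"ty": 0,"tz": 0.4,"wx": 0,"wy": 0,"wz": 0},
  {"hand": 0.1,"tx": 0,"ty": 0,"tz": 0.25,"wx": 0,"wy": 0,"wz": 0},
  {"hand": 0.1,"tx": 0,"ty": 0,"tz": 0,"wx": 0,"wy": 0,"wz": 0},
])

```text
time: 52.07
tool_pos: [586.3, -91.7, 90.6]
tcp_rot: [-3.14, 0.003, 0.126]
contact_force: [0.4, 0.7, -0.4]
grip_width: 40.9
```

Call:
drive_tool([
  {"hand": 0.1,"tx": 0.2,"ty": 0,"tz": 0,"wx": 0,"wy": 0,"wz": 0},
  {"hand": 0.1,"tx": 0.2,"ty": 0.04,"tz": 0,"wx": 0,"wy": 0,"wz": 0},
  {"hand": 0.1,"tx": 0.2,"ty": 0.06,"tz": 0,"wx": 0,"wy": 0,"wz": 0},
  {"hand": 0.1,"tx": 0.2,"ty": 0.05,"tz": 0,"wx": 0,"wy": 0,"wz": 0},
  {"hand": 0.1,"tx": 0.2,"ty": 0.04,"tz": 0,"wx": 0,"wy": 0,"wz": 0},
  {"hand": 0.1,"tx": 0.2,"ty": 0.03,"tz": 0,"wx": 0,"wy": 0,"wz": 0},
  {"hand": 0.1,"tx": 0.2,"ty": 0,"tz": 0,"wx": 0,"wy": 0,"wz": 0},
  {"hand": 0.1,"tx": 0.2,"ty": -0.02,"tz": 0,"wx": 0,"wy": 0,"wz": 0},
  {"hand": 0.1,"tx": 0.2,"ty": -0.04,"tz": 0,"wx": 0,"wy": 0,"wz": 0},
  {"hand": 0.1,"tx": 0.2,"ty": -0.06,"tz": 0,"wx": 0,"wy": 0,"wz": 0},
  {"hand": 0.1,"tx": 0.2,"ty": -0.07,"tz": 0,"wx": 0,"wy": 0,"wz": 0},
  {"hand": 0.1,"tx": 0.1,"ty": -0.05,"tz": 0,"wx": 0,"wy": 0,"wz": 0},
  {"hand": 0.1,"tx": 0.1,"ty": -0.04,"tz": 0,"wx": 0,"wy": 0,"wz": 0},
  {"hand": 0.1,"tx": 0,"ty": 0,"tz": 0,"wx": 0,"wy": 0,"wz": 0},
])

```text
time: 53.23
tool_pos: [682.7, -78.7, 94.3]
tcp_rot: [3.139, 0.001, 0.127]
contact_force: [-6.3, -5.4, 0.6]
grip_width: 41.2
```

Call:
drive_tool([
  {"hand": 0.1,"tx": 0.07,"ty": -0.02,"tz": 0,"wx": 0,"wy": 0,"wz": 0},
  {"hand": 0.1,"tx": 0.03,"ty": -0.01,"tz": 0,"wx": 0,"wy": 0,"wz": 0},
  {"hand": 0.1,"tx": 0,"ty": 0,"tz": 0,"wx": 0,"wy": 0,"wz": 0},
])

```text
time: 53.48
tool_pos: [685.2, -77.6, 94.2]
tcp_rot: [3.139, 0.003, 0.126]
contact_force: [-8.5, -6.0, 1.2]
grip_width: 41.5
```

Call:
drive_tool([
  {"hand": 0.1,"tx": 0.03,"ty": -0.01,"tz": 0,"wx": 0,"wy": 0,"wz": 0},
  {"hand": 0.1,"tx": 0,"ty": 0,"tz": 0,"wx": 0,"wy": 0,"wz": 0},
  {"hand": 0.1,"tx": 0,"ty": 0,"tz": 0,"wx": 0,"wy": 0,"wz": 0},
  {"hand": 0.1,"tx": 0,"ty": 0,"tz": 0,"wx": 0,"wy": 0,"wz": 0},
  {"hand": 0.1,"tx": 0,"ty": 0,"tz": 0,"wx": 0,"wy": 0,"wz": 0},
  {"hand": 0.1,"tx": 0,"ty": 0,"tz": 0,"wx": 0,"wy": 0,"wz": 0},
  {"hand": 0.1,"tx": 0,"ty": 0,"tz": 0,"wx": 0,"wy": 0,"wz": 0},
])

```text
time: 54.07
tool_pos: [685.4, -77.5, 94.1]
tcp_rot: [3.139, 0.005, 0.126]
contact_force: [-11.7, -7.9, 3.5]
grip_width: 41.4
```

Run:
```python
from h import *
c,im=shot('s27','side'); plan(587.5,-92)
crop('s27',im,220,100,200,200,2.9)
```

```text
pos [685.4 -77.5  94.1] rot [3.139 0.005 0.126] F [-11.6  -6.8   3.2] w 41.2 t 54.1
total tx,ty,tz now [-2.47  0.05 -0.  ] after turn [-2.47  0.05 -0.  ] wz total -0.0
```

View pics/s27c.png

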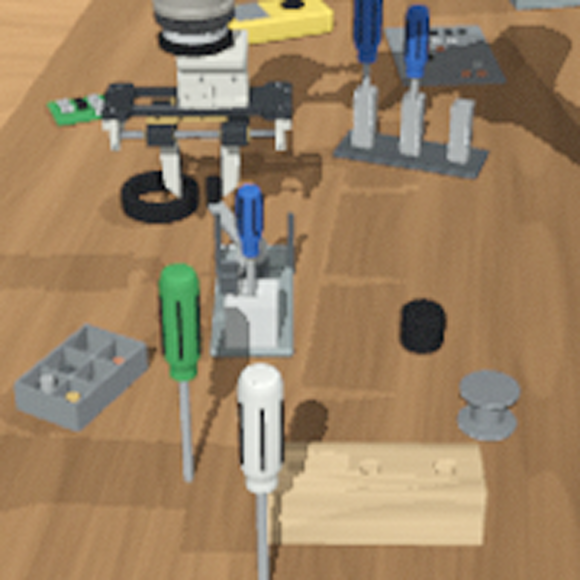

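The lever is at its stop with the short driver in the well. The cap was knocked aside: now at (423,325) in the crop, formerly (400,315). Return.

Call:
drive_tool([
  {"hand": 0.1,"tx": -0.2,"ty": 0.08,"tz": 0,"wx": 0,"wy": 0,"wz": 0},
  {"hand": 0.1,"tx": -0.2,"ty": 0.09,"tz": 0,"wx": 0,"wy": 0,"wz": 0},
  {"hand": 0.1,"tx": -0.2,"ty": 0.06,"tz": 0,"wx": 0,"wy": 0,"wz": 0},
  {"hand": 0.1,"tx": -0.2,"ty": 0.05,"tz": 0,"wx": 0,"wy": 0,"wz": 0},
  {"hand": 0.1,"tx": -0.2,"ty": 0.03,"tz": 0,"wx": 0,"wy": 0,"wz": 0},
  {"hand": 0.1,"tx": -0.2,"ty": 0.02,"tz": 0,"wx": 0,"wy": 0,"wz": 0},
  {"hand": 0.1,"tx": -0.2,"ty": 0,"tz": 0,"wx": 0,"wy": 0,"wz": 0},
  {"hand": 0.1,"tx": -0.2,"ty": -0.02,"tz": 0,"wx": 0,"wy": 0,"wz": 0},
  {"hand": 0.1,"tx": -0.2,"ty": -0.04,"tz": 0,"wx": 0,"wy": 0,"wz": 0},
  {"hand": 0.1,"tx": -0.2,"ty": -0.05,"tz": 0,"wx": 0,"wy": 0,"wz": 0},
  {"hand": 0.1,"tx": -0.2,"ty": -0.06,"tz": 0,"wx": 0,"wy": 0,"wz": 0},
  {"hand": 0.1,"tx": -0.2,"ty": -0.05,"tz": 0,"wx": 0,"wy": 0,"wz": 0},
  {"hand": 0.1,"tx": -0.12,"ty": 0,"tz": 0,"wx": 0,"wy": 0,"wz": 0},
  {"hand": 0.1,"tx": 0,"ty": 0,"tz": 0,"wx": 0,"wy": 0,"wz": 0},
  {"hand": 0.1,"tx": 0,"ty": 0,"tz": 0,"wx": 0,"wy": 0,"wz": 0},
  {"hand": 0.1,"tx": 0,"ty": 0,"tz": 0,"wx": 0,"wy": 0,"wz": 0},
  {"hand": 0.1,"tx": 0,"ty": 0,"tz": -0.5,"wx": 0,"wy": 0,"wz": 0},
  {"hand": 0.1,"tx": 0,"ty": 0,"tz": -0.8,"wx": 0,"wy": 0,"wz": 0},
  {"hand": 0.1,"tx": 0,"ty": 0,"tz": -0.8,"wx": 0,"wy": 0,"wz": 0},
  {"hand": 0.1,"tx": 0,"ty": 0,"tz": -0.8,"wx": 0,"wy": 0,"wz": 0},
])

```text
time: 55.78
tool_pos: [588.1, -92.4, 210.1]
tcp_rot: [-3.142, 0.0, 0.127]
contact_force: [1.2, 0.7, 0.4]
grip_width: 41.5
```

Call:
drive_tool([
  {"hand": 0.1,"tx": 0,"ty": 0,"tz": -0.5,"wx": 0,"wy": 0,"wz": 1},
  {"hand": 0.1,"tx": 0,"ty": 0,"tz": -0.3,"wx": 0,"wy": 0,"wz": 1},
  {"hand": 0.1,"tx": 0,"ty": 0,"tz": 0,"wx": 0,"wy": 0,"wz": 1},
  {"hand": 0.1,"tx": 0,"ty": 0,"tz": 0,"wx": 0,"wy": 0,"wz": 1},
  {"hand": 0.1,"tx": 0,"ty": 0,"tz": 0,"wx": 0,"wy": 0,"wz": 1},
  {"hand": 0.1,"tx": 0,"ty": 0,"tz": 0,"wx": 0,"wy": 0,"wz": 1},
  {"hand": 0.1,"tx": 0,"ty": 0,"tz": 0,"wx": 0,"wy": 0,"wz": 1},
  {"hand": 0.1,"tx": 0,"ty": 0,"tz": 0,"wx": 0,"wy": 0,"wz": 1},
  {"hand": 0.1,"tx": 0,"ty": 0,"tz": 0,"wx": 0,"wy": 0,"wz": 1},
  {"hand": 0.1,"tx": 0,"ty": 0,"tz": 0,"wx": 0,"wy": 0,"wz": 1},
  {"hand": 0.1,"tx": 0,"ty": 0,"tz": 0,"wx": 0,"wy": 0,"wz": 1},
  {"hand": 0.1,"tx": 0,"ty": 0,"tz": 0,"wx": 0,"wy": 0,"wz": 1},
  {"hand": 0.1,"tx": 0,"ty": 0,"tz": 0,"wx": 0,"wy": 0,"wz": 1},
  {"hand": 0.1,"tx": 0,"ty": 0,"tz": 0,"wx": 0,"wy": 0,"wz": 1},
  {"hand": 0.1,"tx": 0,"ty": 0,"tz": 0,"wx": 0,"wy": 0,"wz": 1},
  {"hand": -0.35,"tx": 0,"ty": 0,"tz": 0,"wx": 0,"wy": 0,"wz": 1},
  {"hand": -0.35,"tx": 0,"ty": 0,"tz": 0,"wx": 0,"wy": 0,"wz": 1},
  {"hand": -0.35,"tx": 0,"ty": 0,"tz": 0,"wx": 0,"wy": 0,"wz": 1},
  {"hand": -0.35,"tx": 0,"ty": 0,"tz": 0,"wx": 0,"wy": 0,"wz": 1},
  {"hand": -0.35,"tx": 0,"ty": 0,"tz": 0,"wx": 0,"wy": 0,"wz": 0.8},
])

```text
time: 57.45
tool_pos: [588.3, -92.4, 240.9]
tcp_rot: [-3.141, -0.0, -1.606]
contact_force: [-0.1, 0.2, 0.2]
grip_width: 61.5
```

Run:
```python
from h import *
s,im=shot('s28','side'); crop('s28',im,255,100,100,150,4)
c,im=shot('sc28','scene');crop('sc28',im,290,110,100,150,4)
cv2.imwrite('pics/j28.png',np.hstack([cv2.imread('pics/s28c.png'),cv2.imread('pics/sc28c.png')]))
plan(610,73,240)
```

```text
pos [588.2 -92.4 240.8] rot [-3.141 -0.    -1.602] F [ 0.4 -0.1 -0.2] w 62.2 t 57.5
total tx,ty,tz now [-4.15 -0.42  0.02] after turn [-4.15 -0.42  0.02] wz total -0.0
```

View pics/j28.png

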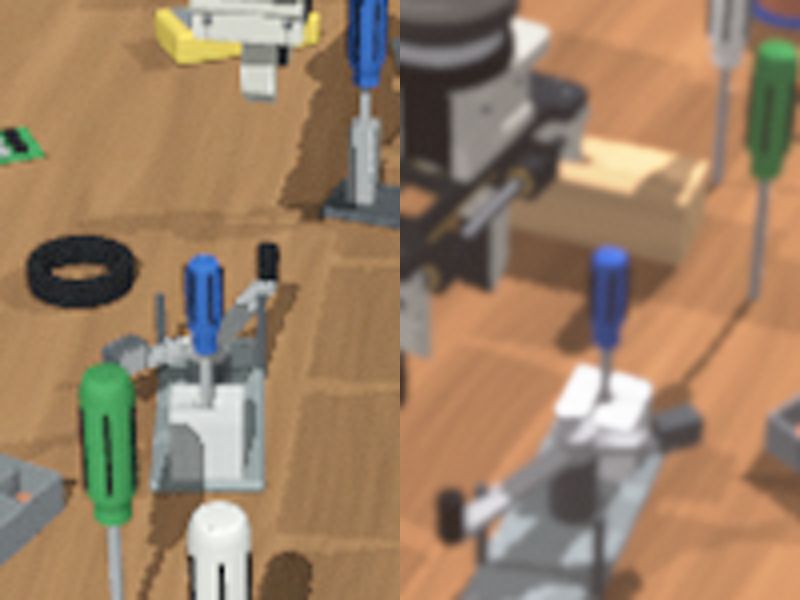

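Call:
drive_tool([
  {"hand": -0.35,"tx": -0.5,"ty": -0.05,"tz": 0,"wx": 0,"wy": 0,"wz": 0},
  {"hand": -0.35,"tx": -0.7,"ty": -0.07,"tz": 0,"wx": 0,"wy": 0,"wz": 0},
  {"hand": -0.35,"tx": -0.7,"ty": -0.07,"tz": 0,"wx": 0,"wy": 0,"wz": 0},
  {"hand": -0.35,"tx": -0.7,"ty": -0.07,"tz": 0,"wx": 0,"wy": 0,"wz": 0},
  {"hand": -0.35,"tx": -0.7,"ty": -0.07,"tz": 0,"wx": 0,"wy": 0,"wz": 0},
  {"hand": -0.35,"tx": -0.5,"ty": -0.06,"tz": 0,"wx": 0,"wy": 0,"wz": 0},
  {"hand": -0.35,"tx": -0.37,"ty": 0,"tz": 0,"wx": 0,"wy": 0,"wz": 0},
  {"hand": -0.35,"tx": 0,"ty": 0,"tz": 0.3,"wx": 0,"wy": 0,"wz": 0},
  {"hand": -0.35,"tx": 0,"ty": 0,"tz": 0.5,"wx": 0,"wy": 0,"wz": 0},
  {"hand": -0.35,"tx": 0,"ty": 0,"tz": 0.5,"wx": 0,"wy": 0,"wz": 0},
  {"hand": -0.35,"tx": 0,"ty": 0,"tz": 0.5,"wx": 0,"wy": 0,"wz": 0},
  {"hand": -0.35,"tx": 0,"ty": 0,"tz": 0.3,"wx": 0,"wy": 0,"wz": 0},
  {"hand": -0.35,"tx": 0,"ty": 0,"tz": 0,"wx": 0,"wy": 0,"wz": 0},
  {"hand": 1,"tx": 0,"ty": 0,"tz": 0,"wx": 0,"wy": 0,"wz": 0},
  {"hand": 1,"tx": 0,"ty": 0,"tz": 0,"wx": 0,"wy": 0,"wz": 0},
  {"hand": 1,"tx": 0,"ty": 0,"tz": 0,"wx": 0,"wy": 0,"wz": 0},
  {"hand": 1,"tx": 0,"ty": 0,"tz": 0,"wx": 0,"wy": 0,"wz": 0},
  {"hand": 1,"tx": 0,"ty": 0,"tz": 0,"wx": 0,"wy": 0,"wz": 0},
  {"hand": 1,"tx": 0,"ty": 0,"tz": 0,"wx": 0,"wy": 0,"wz": 0},
  {"hand": 1,"tx": 0,"ty": 0,"tz": 0,"wx": 0,"wy": 0,"wz": 0},
])

```text
time: 59.22
tool_pos: [608.6, 73.9, 157.1]
tcp_rot: [-3.141, -0.0, -1.601]
contact_force: [-0.1, 0.5, 1.4]
grip_width: 22.9
```

Call:
drive_tool([
  {"hand": 1,"tx": 0,"ty": 0,"tz": -0.4,"wx": 0,"wy": 0,"wz": 0},
  {"hand": 1,"tx": 0,"ty": 0,"tz": -0.6,"wx": 0,"wy": 0,"wz": 0},
  {"hand": 1,"tx": 0,"ty": 0,"tz": -0.7,"wx": 0,"wy": 0,"wz": 0},
  {"hand": 1,"tx": 0,"ty": 0,"tz": -0.7,"wx": 0,"wy": 0,"wz": 0},
  {"hand": 1,"tx": 0,"ty": 0,"tz": -0.6,"wx": 0,"wy": 0,"wz": 0},
  {"hand": 1,"tx": 0.39,"ty": 0.18,"tz": 0,"wx": 0,"wy": 0,"wz": 0},
  {"hand": 1,"tx": 0.7,"ty": 0.3,"tz": 0,"wx": 0,"wy": 0,"wz": 0},
  {"hand": 1,"tx": 0.8,"ty": 0.35,"tz": 0,"wx": 0,"wy": 0,"wz": 0},
  {"hand": 1,"tx": 0.8,"ty": 0.35,"tz": 0,"wx": 0,"wy": 0,"wz": 0},
  {"hand": 1,"tx": 0.8,"ty": 0.35,"tz": 0,"wx": 0,"wy": 0,"wz": 0},
  {"hand": 1,"tx": 0.8,"ty": 0.35,"tz": 0,"wx": 0,"wy": 0,"wz": 0},
  {"hand": 1,"tx": 0.8,"ty": 0.35,"tz": 0,"wx": 0,"wy": 0,"wz": 0},
  {"hand": 1,"tx": 0.8,"ty": 0.35,"tz": 0,"wx": 0,"wy": 0,"wz": 0},
  {"hand": 1,"tx": 0.8,"ty": 0.35,"tz": 0,"wx": 0,"wy": 0,"wz": 0},
  {"hand": 1,"tx": 0.8,"ty": 0.35,"tz": 0,"wx": 0,"wy": 0,"wz": 0},
  {"hand": 1,"tx": 0.8,"ty": 0.35,"tz": 0,"wx": 0,"wy": 0,"wz": 0},
  {"hand": 1,"tx": 0.8,"ty": 0.35,"tz": 0,"wx": 0,"wy": 0,"wz": 0},
  {"hand": 1,"tx": 0.7,"ty": 0.3,"tz": 0,"wx": 0,"wy": 0,"wz": 0},
  {"hand": 1,"tx": 0.4,"ty": 0.2,"tz": 0,"wx": 0,"wy": 0,"wz": 0},
  {"hand": 1,"tx": 0,"ty": 0,"tz": 0,"wx": 0,"wy": 0,"wz": 0},
])

```text
time: 60.88
tool_pos: [415.1, -331.1, 276.5]
tcp_rot: [3.141, -0.001, -1.605]
contact_force: [0.5, 0.4, -0.2]
grip_width: 23.5
```

Call:
drive_tool([
  {"hand": 1,"tx": 0,"ty": 0,"tz": 0.3,"wx": 0,"wy": 0,"wz": 0},
  {"hand": 1,"tx": 0,"ty": 0,"tz": 0.2,"wx": 0,"wy": 0,"wz": 0},
  {"hand": 1,"tx": 0,"ty": 0,"tz": 0,"wx": 0,"wy": 0,"wz": 0},
  {"hand": 1,"tx": 0,"ty": 0,"tz": 0,"wx": 0,"wy": 0,"wz": 0},
])

```text
time: 61.22
tool_pos: [417.1, -327.2, 256.4]
tcp_rot: [3.141, 0.001, -1.6]
contact_force: [-0.0, -0.6, -0.3]
grip_width: 23.3
```

Run:
```python
from h import *
c,im=shot('w29'); plan(417,-328,160);crop('w29',im)
```

```text
pos [ 417.4 -327.4  256.9] rot [ 3.142  0.    -1.6  ] F [-0.5  0.  -0. ] w 22.8 t 61.3
total tx,ty,tz now [0.01 0.01 2.42] after turn [0.01 0.01 2.42] wz total -0.0
```

View pics/w29c.png

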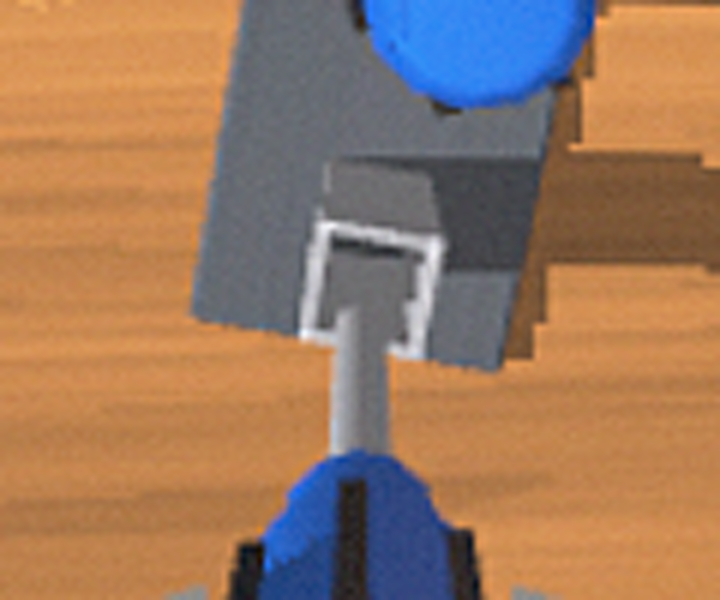

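Run:
```python
from h import *
np.set_printoptions(precision=1,suppress=True)
c,im=ld('w29')
print('tube',sum(PC(c,*q,80) for q in [(320,220),(446,237),(422,358),(300,338)])/4,'rim',PC(c,363,303,110))
```

```text
tube [ 418.5 -329.1   80. ] rim [ 423.  -327.6  110. ]
```

Call:
drive_tool([
  {"hand": 1,"tx": 0.03,"ty": 0.01,"tz": 0,"wx": 0,"wy": 0,"wz": 0},
  {"hand": 1,"tx": 0,"ty": 0,"tz": 0.3,"wx": 0,"wy": 0,"wz": 0},
  {"hand": 1,"tx": 0,"ty": 0,"tz": 0.3,"wx": 0,"wy": 0,"wz": 0},
  {"hand": 1,"tx": 0,"ty": 0,"tz": 0.3,"wx": 0,"wy": 0,"wz": 0},
  {"hand": 1,"tx": 0,"ty": 0,"tz": 0.3,"wx": 0,"wy": 0,"wz": 0},
  {"hand": 1,"tx": 0,"ty": 0,"tz": 0,"wx": 0,"wy": 0,"wz": 0},
])

```text
time: 61.77
tool_pos: [416.0, -328.4, 207.0]
tcp_rot: [3.139, 0.002, -1.601]
contact_force: [0.1, -0.0, -0.3]
grip_width: 23.0
```

Call:
drive_tool([
  {"hand": 1,"tx": 0,"ty": 0,"tz": 0.3,"wx": 0,"wy": 0,"wz": 0},
  {"hand": 1,"tx": 0,"ty": 0,"tz": 0.3,"wx": 0,"wy": 0,"wz": 0},
  {"hand": 1,"tx": 0,"ty": 0,"tz": 0.3,"wx": 0,"wy": 0,"wz": 0},
  {"hand": 1,"tx": 0,"ty": 0,"tz": 0.3,"wx": 0,"wy": 0,"wz": 0},
  {"hand": 1,"tx": 0,"ty": 0,"tz": 0,"wx": 0,"wy": 0,"wz": 0},
])

```text
time: 62.18
tool_pos: [416.1, -328.6, 159.6]
tcp_rot: [3.14, 0.002, -1.601]
contact_force: [0.6, 0.9, -0.4]
grip_width: 23.1
```

Release, rise and look for the cap.

Call:
drive_tool([
  {"hand": -0.35,"tx": 0,"ty": 0,"tz": 0,"wx": 0,"wy": 0,"wz": 0},
  {"hand": -0.35,"tx": 0,"ty": 0,"tz": 0,"wx": 0,"wy": 0,"wz": 0},
  {"hand": -0.35,"tx": 0,"ty": 0,"tz": 0,"wx": 0,"wy": 0,"wz": 0},
  {"hand": -0.35,"tx": 0,"ty": 0,"tz": -0.4,"wx": 0,"wy": 0,"wz": 0},
  {"hand": -0.35,"tx": 0,"ty": 0,"tz": -0.7,"wx": 0,"wy": 0,"wz": 0},
  {"hand": -0.35,"tx": 0,"ty": 0,"tz": -0.8,"wx": 0,"wy": 0,"wz": 0},
  {"hand": -0.35,"tx": 0,"ty": 0,"tz": -0.8,"wx": 0,"wy": 0,"wz": 0},
  {"hand": -0.35,"tx": 0,"ty": 0,"tz": -0.3,"wx": 0,"wy": 0,"wz": 0},
  {"hand": -1,"tx": -0.5,"ty": 0,"tz": 0,"wx": 0,"wy": 0,"wz": 0},
  {"hand": -1,"tx": -0.8,"ty": 0,"tz": 0,"wx": 0,"wy": 0,"wz": 0},
  {"hand": -1,"tx": -0.8,"ty": 0,"tz": 0,"wx": 0,"wy": 0,"wz": 0},
  {"hand": -1,"tx": -0.8,"ty": 0,"tz": 0,"wx": 0,"wy": 0,"wz": 0},
  {"hand": -1,"tx": -0.8,"ty": 0,"tz": 0,"wx": 0,"wy": 0,"wz": 0},
  {"hand": -1,"tx": -0.8,"ty": 0,"tz": 0,"wx": 0,"wy": 0,"wz": 0},
  {"hand": -1,"tx": -0.8,"ty": 0,"tz": 0,"wx": 0,"wy": 0,"wz": 0},
  {"hand": -1,"tx": -0.8,"ty": 0,"tz": 0,"wx": 0,"wy": 0,"wz": 0},
  {"hand": -1,"tx": -0.8,"ty": 0,"tz": 0,"wx": 0,"wy": 0,"wz": 0},
  {"hand": -1,"tx": -0.6,"ty": 0,"tz": 0,"wx": 0,"wy": 0,"wz": 0},
  {"hand": -1,"tx": 0,"ty": 0,"tz": 0,"wx": 0,"wy": 0,"wz": 0},
  {"hand": -1,"tx": 0,"ty": 0,"tz": 0,"wx": 0,"wy": 0,"wz": 0},
])

```text
time: 63.85
tool_pos: [425.8, -28.6, 281.6]
tcp_rot: [-3.14, -0.001, -1.598]
contact_force: [0.1, 1.0, -0.7]
grip_width: 91.6
```

Run:
```python
from h import *
np.set_printoptions(precision=1,suppress=True)
plan(440,40,250)
c,im=shot('w30');s,si=shot('s30','side');crop('s30',si,300,70,140,150,5)
hsv=cv2.cvtColor(im,cv2.COLOR_BGR2HSV);m=(hsv[:,:,2]<50);m[225:]=0
for b,cc,l in blobs(m,80): print(b,cc,plane(c,*cc,20))
hsv=cv2.cvtColor(si,cv2.COLOR_BGR2HSV);m=(hsv[:,:,2]<45)
for b,cc,l in blobs(m,50): print('side',b,cc,plane(s,*cc,20))
```

```text
pos [425.8 -28.6 281.6] rot [-3.1 -0.  -1.6] F [ 0.1  1.  -0.7] w 91.6 t 63.9
total tx,ty,tz now [-1.7 -0.3  0.8] after turn [-1.7 -0.3  0.8] wz total -0.0
[35 20 32  9 90] [50.2 24. ] [710.1 435.7  20. ]
[364  27  14  15  92] [369.6  36.5] [596.8 -98.7  20. ]
[30 34 33  8 88] [46.1 37.7] [686.6 445.6  20. ]
[246 137  26  33 232] [263.3 150.3] [448.4  45.5  20. ]
side [369  53  29   8 127] [382.8  57.4] [  419.8 -1489.7    20. ]
side [262 159  26  18 248] [274.4 167.7] [ 752.9 -168.3   20. ]
side [359 204  14  17 200] [365.6 212.1] [443.6  55.2  20. ]
```

View pics/w30.png

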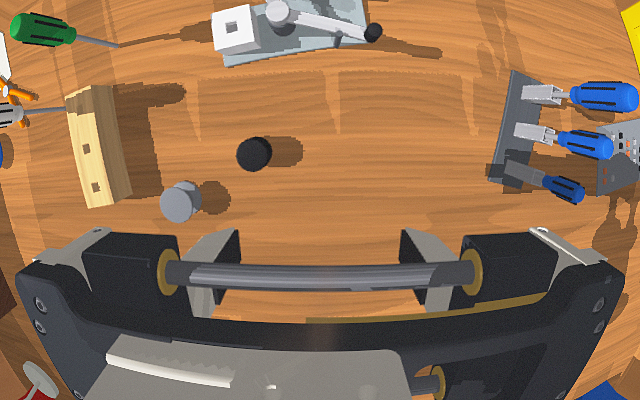

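View pics/s30c.png

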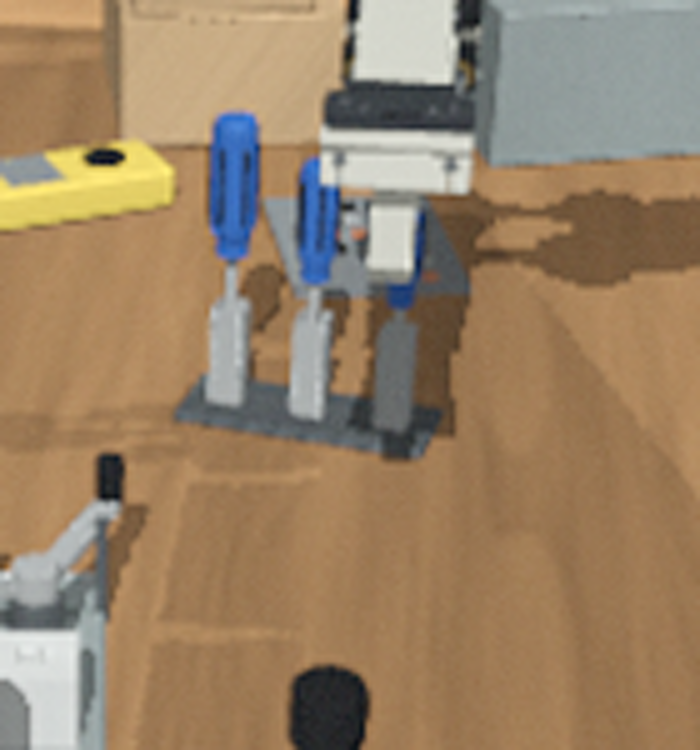

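Run:
```python
from h import *
np.set_printoptions(precision=1,suppress=True)
c,im=ld('w30');s,si=ld('s30')
hsv=cv2.cvtColor(im,cv2.COLOR_BGR2HSV);m=(hsv[:,:,2]<75);m[:128]=0;m[180:]=0;m[:,:225]=0;m[:,280:]=0
for b,cc,l in blobs(m,80): print(b,cc,plane(c,*cc,20),tri(ray(c,*cc),ray(s,365.6,212.1)))
print(im[154,272:290:2],im[154,240:275:5])
```

```text
[237 137  35  35 937] [254.  153.6] [444.6  58.5  20. ] (array([444.3,  58. ,  21.9]), [0.6402465404816045, 0.64024654048166])
[[ 46  69  97]
 [ 54  85 120]
 [ 53  83 116]
 [ 49  75 114]
 [ 52  81 116]
 [ 44  80 116]
 [ 55  84 119]
 [ 49  78 115]
 [ 45  76 111]] [[55 56 51]
 [52 47 52]
 [54 52 46]
 [55 51 51]
 [49 46 43]
 [42 41 44]
 [37 34 29]]
```

Call:
drive_tool([
  {"hand": -0.6,"tx": 0,"ty": 0,"tz": 0,"wx": 0,"wy": 0,"wz": 1},
  {"hand": -0.6,"tx": 0,"ty": 0,"tz": 0,"wx": 0,"wy": 0,"wz": 1},
  {"hand": -0.6,"tx": 0,"ty": 0,"tz": 0,"wx": 0,"wy": 0,"wz": 1},
  {"hand": -0.6,"tx": 0,"ty": 0,"tz": 0,"wx": 0,"wy": 0,"wz": 1},
  {"hand": -0.6,"tx": 0,"ty": 0,"tz": 0,"wx": 0,"wy": 0,"wz": 1},
  {"hand": -0.6,"tx": 0,"ty": 0,"tz": 0,"wx": 0,"wy": 0,"wz": 1},
  {"hand": -0.6,"tx": 0,"ty": 0,"tz": 0,"wx": 0,"wy": 0,"wz": 1},
  {"hand": -0.6,"tx": 0,"ty": 0,"tz": 0,"wx": 0,"wy": 0,"wz": 0.2},
  {"hand": -0.6,"tx": 0,"ty": 0,"tz": 0,"wx": 0,"wy": 0,"wz": 0},
])

```text
time: 64.7
tool_pos: [425.7, -30.4, 280.8]
tcp_rot: [-3.141, -0.0, -2.23]
contact_force: [0.0, -0.2, -0.5]
grip_width: 73.5
```

Run:
```python
from h import *
plan(444.5,58,150)
```

```text
pos [425.7 -30.4 280.8] rot [-3.141 -0.    -2.23 ] F [ 0.  -0.2 -0.5] w 73.5 t 64.7
total tx,ty,tz now [-2.03  0.98  3.27] after turn [-2.03  0.98  3.27] wz total -0.0
```

Call:
drive_tool([
  {"hand": -0.6,"tx": -0.5,"ty": 0.25,"tz": 0,"wx": 0,"wy": 0,"wz": 0},
  {"hand": -0.6,"tx": -0.6,"ty": 0.3,"tz": 0.3,"wx": 0,"wy": 0,"wz": 0},
  {"hand": -0.6,"tx": -0.6,"ty": 0.3,"tz": 0.5,"wx": 0,"wy": 0,"wz": 0},
  {"hand": -0.6,"tx": -0.33,"ty": 0.13,"tz": 0.7,"wx": 0,"wy": 0,"wz": 0},
  {"hand": -0.6,"tx": 0,"ty": 0,"tz": 0.7,"wx": 0,"wy": 0,"wz": 0},
  {"hand": -0.6,"tx": 0,"ty": 0,"tz": 0.7,"wx": 0,"wy": 0,"wz": 0},
  {"hand": -0.6,"tx": 0,"ty": 0,"tz": 0.4,"wx": 0,"wy": 0,"wz": 0},
  {"hand": -0.6,"tx": 0,"ty": 0,"tz": 0,"wx": 0,"wy": 0,"wz": 0},
  {"hand": -0.6,"tx": 0,"ty": 0,"tz": 0,"wx": 0,"wy": 0,"wz": 0},
])

```text
time: 65.45
tool_pos: [444.3, 58.4, 148.5]
tcp_rot: [3.14, -0.001, -2.228]
contact_force: [-0.2, 0.5, 0.7]
grip_width: 73.5
```

Run:
```python
from h import *
np.set_printoptions(precision=1,suppress=True)
plan(444.5,58,30)
c,im=shot('w31')
hsv=cv2.cvtColor(im,cv2.COLOR_BGR2HSV);m=(hsv[:,:,2]<75)&(hsv[:,:,1]<90);m[:100]=0;m[228:]=0;m[:,:240]=0;m[:,400:]=0
for b,cc,l in blobs(m,80): print(b,cc,plane(c,*cc,20),plane(c,*cc,30))
```

```text
pos [444.3  58.4 148.5] rot [ 3.1 -0.  -2.2] F [-0.2  0.5  0.7] w 73.5 t 65.5
total tx,ty,tz now [ 0. -0.  3.] after turn [ 0. -0.  3.] wz total -0.0
[ 295  164   49   55 2055] [319.2 191.6] [443.7  58.9  20. ] [445.9  57.2  30. ]
```

View pics/w31.png

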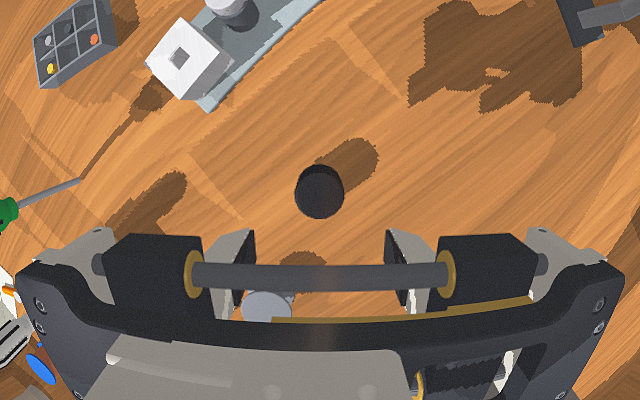

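Call:
drive_tool([
  {"hand": -0.6,"tx": 0,"ty": 0,"tz": 0.4,"wx": 0,"wy": 0,"wz": 0},
  {"hand": -0.6,"tx": 0,"ty": 0,"tz": 0.6,"wx": 0,"wy": 0,"wz": 0},
  {"hand": -0.6,"tx": 0,"ty": 0,"tz": 0.6,"wx": 0,"wy": 0,"wz": 0},
  {"hand": -0.6,"tx": 0,"ty": 0,"tz": 0.6,"wx": 0,"wy": 0,"wz": 0},
  {"hand": -0.6,"tx": 0,"ty": 0,"tz": 0.5,"wx": 0,"wy": 0,"wz": 0},
  {"hand": -0.6,"tx": 0,"ty": 0,"tz": 0.25,"wx": 0,"wy": 0,"wz": 0},
  {"hand": -0.6,"tx": 0,"ty": 0,"tz": 0,"wx": 0,"wy": 0,"wz": 0},
  {"hand": 1,"tx": 0,"ty": 0,"tz": 0,"wx": 0,"wy": 0,"wz": 0},
  {"hand": 1,"tx": 0,"ty": 0,"tz": 0,"wx": 0,"wy": 0,"wz": 0},
  {"hand": 1,"tx": 0,"ty": 0,"tz": 0,"wx": 0,"wy": 0,"wz": 0},
  {"hand": 1,"tx": 0,"ty": 0,"tz": 0,"wx": 0,"wy": 0,"wz": 0},
  {"hand": 1,"tx": 0,"ty": 0,"tz": 0,"wx": 0,"wy": 0,"wz": 0},
  {"hand": 1,"tx": 0,"ty": 0,"tz": 0,"wx": 0,"wy": 0,"wz": 0},
])

```text
time: 66.58
tool_pos: [444.8, 58.8, 31.4]
tcp_rot: [-3.14, 0.001, -2.229]
contact_force: [-0.5, -1.0, 6.4]
grip_width: 43.2
```

Call:
drive_tool([
  {"hand": 1,"tx": 0,"ty": 0,"tz": 0,"wx": 0,"wy": 0,"wz": 0},
  {"hand": 1,"tx": 0,"ty": 0,"tz": -0.4,"wx": 0,"wy": 0,"wz": 0},
  {"hand": 1,"tx": 0,"ty": 0,"tz": -0.6,"wx": 0,"wy": 0,"wz": 0},
  {"hand": 1,"tx": 0,"ty": 0,"tz": -0.7,"wx": 0,"wy": 0,"wz": 0},
  {"hand": 1,"tx": 0,"ty": 0,"tz": -0.7,"wx": 0,"wy": 0,"wz": 0},
  {"hand": 1,"tx": 0,"ty": 0,"tz": -0.6,"wx": 0,"wy": 0,"wz": 0},
  {"hand": 1,"tx": 0,"ty": 0,"tz": 0,"wx": 0,"wy": 0,"wz": 0},
])

```text
time: 67.17
tool_pos: [446.8, 58.8, 155.0]
tcp_rot: [-3.135, 0.005, -2.229]
contact_force: [0.2, 0.7, 0.5]
grip_width: 43.3
```

Run:
```python
from h import *
c,im=shot('w32');plan(610.2,73.3,140)
```

```text
pos [445.7  58.8 152.8] rot [-3.137e+00  3.000e-03 -2.229e+00] F [ 0.5 -0.4 -0.8] w 43.1 t 67.2
total tx,ty,tz now [-2.8  -3.03  0.32] after turn [-2.8  -3.03  0.32] wz total -0.0
```

View pics/w32.png

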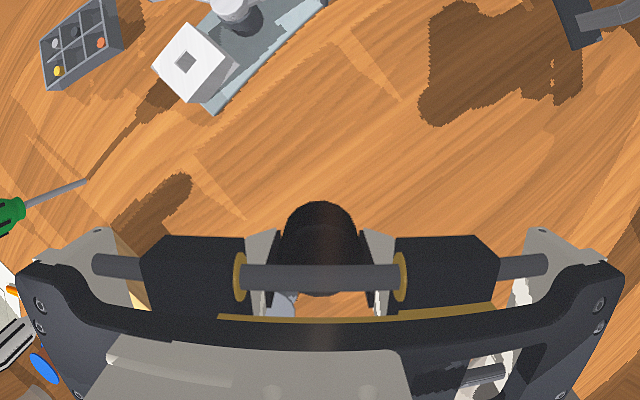

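Call:
drive_tool([
  {"hand": 1,"tx": -0.25,"ty": -0.28,"tz": 0,"wx": 0,"wy": 0,"wz": 0},
  {"hand": 1,"tx": -0.4,"ty": -0.45,"tz": 0,"wx": 0,"wy": 0,"wz": 0},
  {"hand": 1,"tx": -0.4,"ty": -0.45,"tz": 0,"wx": 0,"wy": 0,"wz": 0},
  {"hand": 1,"tx": -0.5,"ty": -0.5,"tz": 0,"wx": 0,"wy": 0,"wz": 0},
  {"hand": 1,"tx": -0.5,"ty": -0.5,"tz": 0,"wx": 0,"wy": 0,"wz": 0},
  {"hand": 1,"tx": -0.45,"ty": -0.5,"tz": 0,"wx": 0,"wy": 0,"wz": 0},
  {"hand": 1,"tx": -0.3,"ty": -0.35,"tz": 0,"wx": 0,"wy": 0,"wz": 0},
  {"hand": 1,"tx": 0,"ty": 0,"tz": 0.3,"wx": 0,"wy": 0,"wz": 0},
  {"hand": 1,"tx": 0,"ty": 0,"tz": 0.5,"wx": 0,"wy": 0,"wz": 0},
  {"hand": 1,"tx": 0,"ty": 0,"tz": 0,"wx": 0,"wy": 0,"wz": 0},
  {"hand": 1,"tx": 0,"ty": 0,"tz": 0,"wx": 0,"wy": 0,"wz": 0},
])

```text
time: 68.13
tool_pos: [607.2, 73.2, 116.4]
tcp_rot: [3.138, -0.003, -2.229]
contact_force: [-0.2, 0.4, -0.4]
grip_width: 43.2
```

Run:
```python
from h import *
c,im=shot('w33');plan(610.2,73.3,87.5)
```

```text
pos [608.1  73.2 117.9] rot [ 3.140e+00 -1.000e-03 -2.229e+00] F [ 0.4 -1.1 -0. ] w 43.4 t 68.2
total tx,ty,tz now [-0.03 -0.04  0.76] after turn [-0.03 -0.04  0.76] wz total -0.0
```

View pics/w33.png

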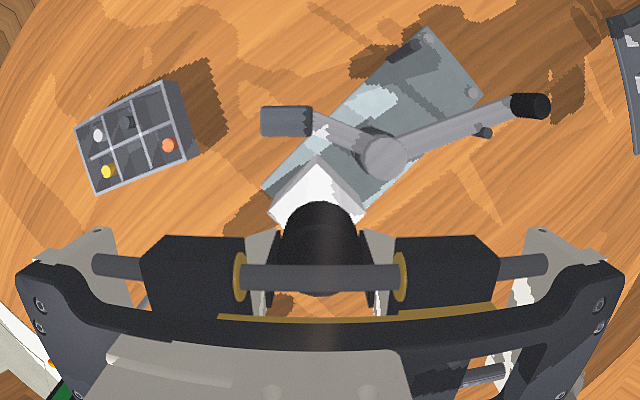

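Call:
drive_tool([
  {"hand": 1,"tx": -0.03,"ty": -0.03,"tz": 0.3,"wx": 0,"wy": 0,"wz": 0},
  {"hand": 1,"tx": 0,"ty": 0,"tz": 0.25,"wx": 0,"wy": 0,"wz": 0},
  {"hand": 1,"tx": 0,"ty": 0,"tz": 0.15,"wx": 0,"wy": 0,"wz": 0},
  {"hand": 1,"tx": 0,"ty": 0,"tz": 0,"wx": 0,"wy": 0,"wz": 0},
  {"hand": 1,"tx": 0,"ty": 0,"tz": 0,"wx": 0,"wy": 0,"wz": 0},
])

```text
time: 68.6
tool_pos: [610.1, 73.5, 90.2]
tcp_rot: [3.141, -0.001, -2.229]
contact_force: [0.6, -0.3, -0.8]
grip_width: 43.2
```

Call:
drive_tool([
  {"hand": 1,"tx": 0,"ty": 0,"tz": 0.05,"wx": 0,"wy": 0,"wz": 0},
  {"hand": 1,"tx": 0,"ty": 0,"tz": 0.03,"wx": 0,"wy": 0,"wz": 0},
  {"hand": 1,"tx": 0,"ty": 0,"tz": 0,"wx": 0,"wy": 0,"wz": 0},
  {"hand": 1,"tx": 0,"ty": 0,"tz": 0,"wx": 0,"wy": 0,"wz": 0},
])

```text
time: 68.93
tool_pos: [610.4, 73.4, 87.7]
tcp_rot: [-3.141, 0.0, -2.229]
contact_force: [0.1, -0.5, -0.1]
grip_width: 43.8
```

Release gently, rise and look.

Call:
drive_tool([
  {"hand": 1,"tx": 0,"ty": 0,"tz": 0.04,"wx": 0,"wy": 0,"wz": 0},
  {"hand": -0.25,"tx": 0,"ty": 0,"tz": 0,"wx": 0,"wy": 0,"wz": 0},
  {"hand": -0.25,"tx": 0,"ty": 0,"tz": 0,"wx": 0,"wy": 0,"wz": 0},
  {"hand": -0.25,"tx": 0,"ty": 0,"tz": 0,"wx": 0,"wy": 0,"wz": 0},
  {"hand": -0.25,"tx": 0,"ty": 0,"tz": 0,"wx": 0,"wy": 0,"wz": 0},
  {"hand": -0.25,"tx": 0,"ty": 0,"tz": -0.2,"wx": 0,"wy": 0,"wz": 0},
  {"hand": -0.25,"tx": 0,"ty": 0,"tz": -0.4,"wx": 0,"wy": 0,"wz": 0},
  {"hand": -0.25,"tx": 0,"ty": 0,"tz": -0.6,"wx": 0,"wy": 0,"wz": 0},
  {"hand": -0.25,"tx": 0,"ty": 0,"tz": -0.8,"wx": 0,"wy": 0,"wz": 0},
  {"hand": -0.25,"tx": 0,"ty": 0,"tz": -0.8,"wx": 0,"wy": 0,"wz": 0},
  {"hand": -0.25,"tx": 0,"ty": 0,"tz": -0.8,"wx": 0,"wy": 0,"wz": 0},
  {"hand": -0.25,"tx": 0,"ty": 0,"tz": -0.8,"wx": 0,"wy": 0,"wz": 0},
  {"hand": -0.25,"tx": 0,"ty": 0.8,"tz": 0,"wx": 0,"wy": 0,"wz": 0},
  {"hand": -0.25,"tx": 0,"ty": 0.8,"tz": 0,"wx": 0,"wy": 0,"wz": 0},
  {"hand": -0.25,"tx": 0,"ty": 0.8,"tz": 0,"wx": 0,"wy": 0,"wz": 0},
  {"hand": -0.25,"tx": 0,"ty": 0,"tz": 0,"wx": 0,"wy": 0,"wz": 0},
  {"hand": -0.25,"tx": 0,"ty": 0,"tz": 0,"wx": 0,"wy": 0,"wz": 0},
])

```text
time: 70.35
tool_pos: [533.6, 133.1, 263.1]
tcp_rot: [-3.14, 0.001, -2.227]
contact_force: [0.2, -0.3, 0.5]
grip_width: 57.6
```

Run:
```python
from h import *
np.set_printoptions(precision=1,suppress=True)
plan()
c,im=shot('w34');s,si=shot('s34','side');sc,sci=shot('sc34','scene')
crop('s34',si,255,70,180,150,4)
hsv=cv2.cvtColor(im,cv2.COLOR_BGR2HSV);m=(hsv[:,:,2]<75)&(hsv[:,:,1]<90);m[:50]=0;m[228:]=0;m[:,:240]=0;m[:,400:]=0
for b,cc,l in blobs(m,80): print(b,cc,plane(c,*cc,75))
```

```text
pos [533.6 133.1 263.1] rot [-3.1  0.  -2.2] F [ 0.2 -0.3  0.5] w 57.6 t 70.3
total tx,ty,tz now [-0.  0. -0.] after turn [-0.  0. -0.] wz total -0.0
[342  51  25  20 151] [349.8  63.6] [611.9  32.2  75. ]
[ 299   65   43   42 1369] [319.9  85.7] [611.9  72.2  75. ]
```

View pics/w34.png

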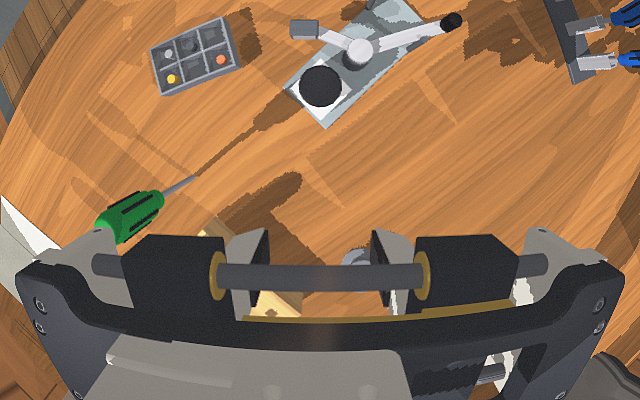

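View pics/s34c.png

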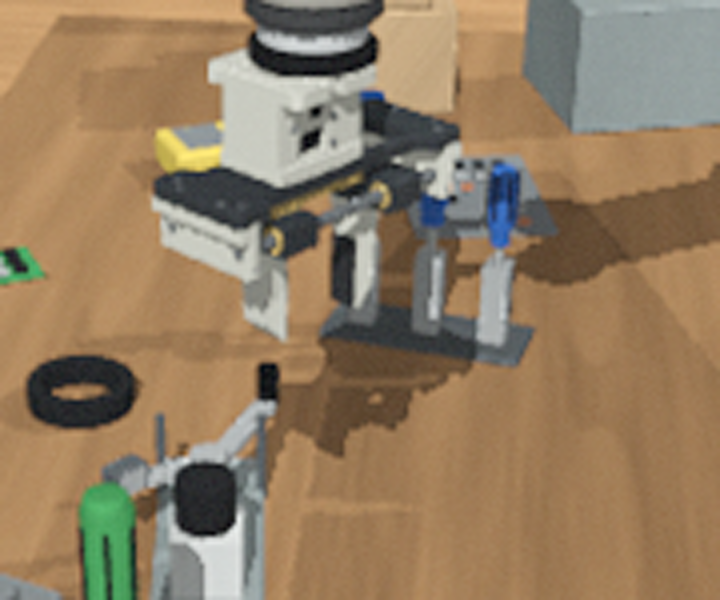

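View pics/sc34.png

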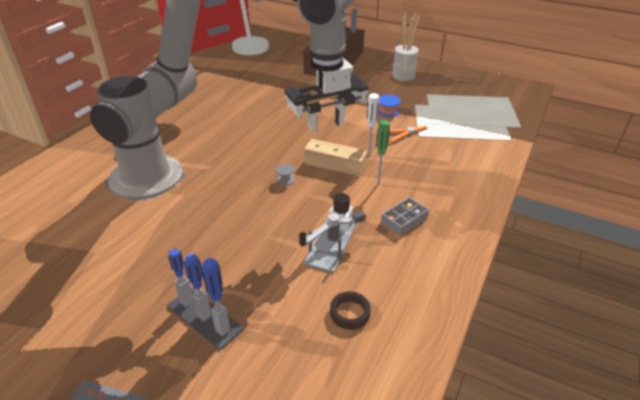

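Run:
```python
from plant import *
print(close_job())
```

```text
the job is handed in; nothing more can be done
None
```

I finished the job and handed it in at about 70 s of the 210 s allowed; `close_job()` reports no verdict. I magnetised the long, mid and short screwdrivers in that order. Each stood in the well while I pushed the lever until the contact force rose to about 14–18 N at the stop. I held it there for at least half a second and let it spring back. Each screwdriver then went tip-down into its own rack tube: long in tube2, mid in tube1, short in tube0.

**Cap:** it had been knocked about 3 cm aside during the run. I measured its position again, picked it up and set it on the well.

**Last checks:**
- The pictures show all three screwdrivers standing in the rack tubes.
- The lever is at rest and the robot is clear of everything.
- The cap looks flat on the block, centred at about (612, 72) mm against a well measured at (610, 73) mm.
- The tape roll, solder reel, parts box and the green and white look-alikes look untouched.
- No check failed or disagreed.

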